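# Clamp the printer's build plate down evenly

### The arm

A 6-joint arm with a two-finger parallel gripper is mounted at the origin on the work surface. World frame = base frame: x ahead of the robot, y to its left, z up, the work surface at z = 0. Lengths are in mm, angles in rad, forces in N, time in s.
With the tool pointing down it reaches from about 350 to 875 mm from the base axis. Payload 4.2 kg.
Tool frame: the origin (TCP) lies midway between the tips of the shut fingers; the grasp point (between the pads) lies 19 mm behind it; z points along the fingers, y is the line along which they close (so a half turn about z gives the same grasp; the last joint's range is limited). The gripper opens to 85 mm and grips with 20 to 120 N. Pads are 22 mm wide; open, the fingers measure 114 mm over their backs; the gripper's body (76 mm by 85 mm) begins 54 mm behind the grasp point. The pads swing forward as they close: fully open they stand 13 mm farther back than shut.
Start: joints at [-0.98, 0.385, 0.008, 0, -1.194, -0.259], TCP at [203.606, -590.884, 192.812] pointing down, gripper open.
Joint ranges: [-3.14, 3.14], [-1.21, 2.06], [-1.07, 1.41], [-3.16, 2.05], [-2.99, -0.16], [-3.1, 3.1]. Speed limits (rad/s): [2.79, 2.79, 3.14, 3.14, 3.14, 3.14].

### API

Orientations are given as a unit quaternion [x, y, z, w].
In Python, from bench import arm gives the robot as it stands.
- The arm moves only by the tool send_rows, never from a script. Its argument "targets" is a list of rows, each an object of numbers: "gripper": the gripper command: -1 is fully open, 1 is shut, values between are in proportion; "x", "y", "z": the shift along the tool's x, y, z in cm; "ax", "ay", "az": the turn, a rotation vector about the tool's x, y, z in degrees. A call has 1 to 5 rows; each row shifts and turns the commanded pose from where the row before left it, along the tool's axes as they then stand; what a row does not reach is not made up. A row lasts 1/12 s, in which the tool goes at most 41.7 mm and 7.16 degrees, less where a joint would pass 70% of its speed; a pose out of reach is approached as far as the arm can. A call is refused whole if a number of a shift passes 4.17 or a number of a turn 7.16, either way. A call with a gripper value outside its range is refused whole. The fingers move at their own pace and stop on an object; the grip force is fixed at half the most. Time passes only in rows, so rows that do not move let the fingers close. It gives the time, the measured TCP pose, the force, the opening and the grip force at its end, in the units of the state.
- arm.read_state(): the state, without advancing time (a new reading comes with each control period).
- arm.get_image(name): name is "scene" or "top" or "wrist"; returns (picture, depth): 420x560x3 uint8, red, green, blue; 420x560 float32, mm along the optical axis (not along the pixel's ray), 0 where there is no reading.
- arm.camera_model(name): a dict with "fx", "fy", "cx", "cy" (pixels), "distortion" ([k1, k2, p1, p2, k3] as OpenCV has them; the pictures are not rectified), "cam_to_world" (4x4, takes a point from camera to world coordinates). Camera axes: x right, y down, z forward; pixel columns grow to the right and rows downward; lengths in mm; the calibration is good to about 2 mm. A picture is of the moment at which its call begins: read the wrist's pose just before it. camera_model takes no time and is no camera call; for the wrist camera it gives the pose at the moment of the call.
- arm.job_done(): hands the job in; it is judged then, once.
Trained networks look in the newest picture that a camera, given by its name, has taken for a name from the list of things; names that differ only in an ending like _2 or _b are one class to them, and where a whole thing is asked for, a point or a joint stands for the part that bears it (a point fixed in the world has none). Each returns a list of dicts, best first, with "score" (0 to 1); they miss things now and then, are a little off and sometimes report something else, mostly with a low value. They report only what shows in the picture. A call takes as long as a camera call.
- arm.boxes_of(camera, thing): "rect" ([left, top, width, height] in pixels, round what is visible of it).
The state is a dict: "clock": time; "joints": joint angles; "joint_vel": joint speeds; "joint_efforts": joint torques, N m; "position": TCP position; "ee_rot": TCP orientation; "contact_force": force on the tool from outside, world axes, zero at the start; "wrist_torque": the same for the moment, N m; "gripper_width": finger opening in mm; "grasp_force": force on a finger pad.
Only numpy, scipy, OpenCV 4.12 (cv2) and the standard library are available. Lean on these libraries where they do the work, as an engineer would, in place of code of your own. Each camera call takes 0.05 s, during which the arm holds its last target. There are 200 camera calls.

### The job

Clamp the 3D printer's build plate down on its carriage with the four T-bar knobs, working crosswise (one knob, then the one opposite, then the other two) and in at least two rounds: take every knob about half way first, so that the plate goes down without tipping much, then go round again and snug each one. The plate must end level and fully down on its four seats, with all four knobs firmly snug but not over-tightened; let go of everything and leave the spool, scraper and jar where they are.

Things in the scene. Friction and masses are not known exactly. Their poses are not given: they have to be found in the camera images.
- carriage: Fixed aluminium bed carriage of a 3D printer, 190 mm square; origin at the centre of its underside on the table, z up, x and y along its sides. Under each knob it has a round flat seat, 12 mm across, its top 30 mm above the origin; springs around the seats (0.2 N/mm each, about 2.5 N at the seat) hold the plate 6 mm above them at the start.
- plate: Loose aluminium build plate, 186 x 186 x 6 mm, 0.4 kg, origin at the centre of its underside; it lies inside the carriage's low lips, over the four springs. When seated, its underside is 30 mm above the carriage's origin and it is level; at the start it is 36 mm above.
- knob_a: Black T-bar knob at (-68, 68) mm in the carriage's frame, opposite knob_c. All four: bar 80 mm long (its x), 10 thick (y), 22 high (z up); origin at the bar's centre, 82 mm above the table. Turns in place about the vertical through its origin, clockwise from above to tighten, never sinking; pushing one arm of the bar turns it too. It stays where it is left.
- knob_a_end (a point): The end of knob_a's bar, 40 mm from the axis along the bar's x, at half its height.
- knob_b: Black T-bar knob at (68, 68) mm in the carriage's frame, opposite knob_d. All four: the knob's steel foot (20 mm across, top at most 55 mm above the table) screws down 4 mm per radian onto the plate. It starts 0.2 to 3 mm above the plate (differs per knob, not given), so the plate seats after 1.55 to 2.25 rad: more than one go each.
- knob_b_end (a point): The end of knob_b's bar, 40 mm from the axis along the bar's x, at half its height.
- knob_c: Black T-bar knob at (68, -68) mm in the carriage's frame, opposite knob_a. All four: drawing the plate down takes a steady 0.1 to 0.15 N m; once the plate is on its seats the resistance climbs, by about 0.06 N m per 0.1 rad. Felt with the push held still after a short step it is about 0.11, then climbs. Snugging the later knobs can slacken the first ones a little.
- knob_c_end (a point): The end of knob_c's bar, 40 mm from the axis along the bar's x, at half its height.
- knob_d: Black T-bar knob at (-68, -68) mm in the carriage's frame, opposite knob_b. All four: snug is 0.07 to 0.08 N m above the steady resistance (2.5 N more push, 30 mm from the axis), which comes 0.15 to 0.25 rad after it begins to climb: the foot then presses on the plate with about 18 N (6 to 30 N is right). 0.45 rad after it begins to climb is over-tight.
- knob_d_end (a point): The end of knob_d's bar, 40 mm from the axis along the bar's x, at half its height.
- spool: Bystander: grey spool of white filament lying flat, 100 mm across, 40 mm high; origin at the centre of its underside.
- scraper: Bystander: flat scraper lying on the table.
- glue: Bystander: small jar, 36 mm across, 90 mm high, standing; origin at the centre of its underside.

How it is judged (in metres and radians):
On the way:
1. every knob has been turned at least 0.35 rad while none is snug yet (each presses on the plate with less than 12 N) (distance of each of knob_a_end, knob_b_end, knob_c_end, knob_d_end from where it was at the start of the episode above 0.0139 m and contact force between each of knob_a, knob_b, knob_c, knob_d and plate below 12 N), for 0.1 s.
At the end, for the whole second after the job is handed in: The plate is down on its seats (its underside less than 31.2 mm above the carriage's origin), level within 0.006 rad and at rest, and each of the four knobs presses on it with 6 to 30 N (z of plate in the frame of carriage below 0.0312 m and angle between plate's own z axis and vertical below 0.006 rad and linear speed of plate below 0.01 m/s and contact force between knob_a and plate between 6 and 30 N and contact force between knob_b and plate between 6 and 30 N and contact force between knob_c and plate between 6 and 30 N and contact force between knob_d and plate between 6 and 30 N); the robot touches nothing.
It fails at once if the plate tips more than 0.028 rad (one corner drawn down too far ahead of the others) (angle between plate's own z axis and vertical above 0.028 rad).
It fails at once if not crosswise: the two knobs of one side have been turned more than 0.3 rad while the two of the other side have been turned less than 0.1 rad ((distance of each of knob_a_end, knob_b_end from where it was at the start of the episode above 0.012 m and distance of each of knob_c_end, knob_d_end from where it was at the start of the episode below 0.004 m) or (distance of each of knob_b_end, knob_c_end from where it was at the start of the episode above 0.012 m and distance of each of knob_d_end, knob_a_end from where it was at the start of the episode below 0.004 m) or (distance of each of knob_c_end, knob_d_end from where it was at the start of the episode above 0.012 m and distance of each of knob_a_end, knob_b_end from where it was at the start of the episode below 0.004 m) or (distance of each of knob_d_end, knob_a_end from where it was at the start of the episode above 0.012 m and distance of each of knob_b_end, knob_c_end from where it was at the start of the episode below 0.004 m)).
It fails at once if a knob is over-tightened: it presses on the plate with more than 40 N (contact force between any of knob_a, knob_b, knob_c, knob_d and plate above 40 N).
It fails at once if the spool, scraper or jar is moved more than 20 mm (distance of any of spool, scraper, glue from where it was at the start of the episode above 0.02 m).
It also fails if it takes over 72 s, if anything falls off the work surface, if the arm or the gripper's body presses on something with over 40 N, if the wrist force passes 120 N, or if a joint passes its speed limit or range.

## Working session

There is one attempt and no reset: what is moved stays moved. The work goes in short steps, Python scripts to look and compute and a tool call to move; the robot and the scene stay as the last step left them, time stands still between calls to the robot, and variables do not carry over. Pictures are saved under pics/ and viewed, at most 10 in all, crops included, and the job is handed in when it is done.

Besides the shell and the picture viewer there is one more tool, called after ">>>" as name(argument=value, ...), one argument or row to a line, values as JSON. send_rows: Moves the arm, as the interface text tells. Its arguments: {"type":"object","properties":{"targets":{"type":"array"}},"required":["targets"]}

```bash
ls; mkdir -p pics
python3 - <<'E'
from bench import arm
import cv2
s=arm.read_state();print(s)
for n in ["top","scene"]:
    p,d=arm.get_image(n); cv2.imwrite(f"pics/{n}0.png",p[:,:,::-1])
    m=arm.camera_model(n);print(n,m)
for t in ["knob_a","carriage","plate","spool","glue","scraper"]:
    print(t,arm.boxes_of("top",t)[:5])
E
```

```text
pics
{'clock': 0.0, 'joints': array([-9.80395527e-01,  3.85562987e-01,  6.62773140e-03, -5.18567706e-04,
       -1.19398997e+00, -2.58583819e-01]), 'joint_vel': array([-0.00032912,  0.00019513, -0.00084228,  0.00015123, -0.00053754,
        0.00086278]), 'joint_efforts': array([ 9.03654072e-04, -3.92293417e+01,  1.88403386e+01,  4.18622419e+00,
       -4.58024864e-03,  2.32231071e-05]), 'position': array([ 203.39472073, -590.27299534,  191.71563093]), 'ee_rot': array([-1.65053968e-01,  9.86283933e-01,  1.06923125e-03, -2.18798508e-04]), 'contact_force': array([ 0.34781721, -0.61988344,  0.23413844]), 'wrist_torque': array([ 0.02081406, -0.00265361,  0.0131591 ]), 'grasp_force': 0.0, 'gripper_width': 85.64279534922883}
top {'fx': 442.8757957798333, 'fy': 442.8757957798333, 'cx': 285.6930976710122, 'cy': 210.04868917966488, 'distortion': array([-0.04074901,  0.        ,  0.        ,  0.        ,  0.        ]), 'cam_to_world': array([[ 3.21079778e-02, -9.78839653e-01,  2.02094067e-01,
         3.61727605e+02],
       [-9.99477317e-01, -3.22060937e-02,  2.80361505e-03,
        -1.8371987
[... 664 characters left out ...]
000e+00,  0.00000000e+00,  0.00000000e+00,
         1.00000000e+00]])}
knob_a [{'rect': [248.5, 191.4, 28.7, 18.5], 'score': 0.56}, {'rect': [312.5, 232.8, 16.5, 29.2], 'score': 0.51}, {'rect': [307.4, 183.8, 13.0, 21.2], 'score': 0.43}]
carriage [{'rect': [243.0, 181.8, 92.5, 93.0], 'score': 0.63}]
plate [{'rect': [254.0, 189.1, 74.4, 75.1], 'score': 0.6}, {'rect': [313.2, 232.4, 15.6, 28.1], 'score': 0.6}, {'rect': [391.8, 221.6, 24.0, 101.6], 'score': 0.49}]
spool [{'rect': [131.1, 237.4, 45.4, 35.0], 'score': 0.74}, {'rect': [260.5, 238.1, 13.8, 30.1], 'score': 0.37}]
glue [{'rect': [368.2, 201.9, 15.8, 15.9], 'score': 0.58}]
scraper [{'rect': [391.6, 223.0, 26.3, 101.5], 'score': 0.84}]
```

```bash
cat > h.py <<'E'
from bench import arm
import cv2, numpy as np
from scipy.spatial.transform import Rotation as R
def ray(m,u,v,z):
    K=np.array([[m['fx'],0,m['cx']],[0,m['fy'],m['cy']],[0,0,1]])
    p=cv2.undistortPoints(np.array([[u,v]],float).reshape(-1,1,2),K,np.array(m['distortion'])).reshape(-1,2)
    T=m['cam_to_world'];d=np.c_[p,np.ones(len(p))]@T[:3,:3].T;o=T[:3,3]
    return o+d*((z-o[2])/d[:,2])[:,None]
def cloud(m,depth):
    K=np.array([[m['fx'],0,m['cx']],[0,m['fy'],m['cy']],[0,0,1]])
    h,w=depth.shape;g=np.stack(np.meshgrid(np.arange(w),np.arange(h)),-1).astype(float).reshape(-1,1,2)
    p=cv2.undistortPoints(g,K,np.array(m['distortion'])).reshape(-1,2)
    T=m['cam_to_world'];P=np.c_[p,np.ones(len(p))]*depth.reshape(-1,1)
    return (P@T[:3,:3].T+T[:3,3]).reshape(h,w,3)
E
python3 - <<'E'
from h import *
p,d=arm.get_image("top");m=arm.camera_model("top");C=cloud(m,d)
cv2.imwrite("pics/c1.png",cv2.resize(p[165:315,230:430,::-1],(800,600),interpolation=cv2.INTER_CUBIC))
Z=C[...,2]
mask=((Z>78)&(Z<110)&(d>0)&(p.max(2)<90)).astype('uint8')
n,l,st,c=cv2.connectedComponentsWithStats(mask)
for i in range(1,n):
    if st[i,4]<20: continue
    P=C[l==i];(cx,cy),(w,h),a=cv2.minAreaRect(P[:,:2].astype('float32'))
    mu=P.mean(0);ev=np.linalg.svd(P[:,:2]-mu[:2],full_matrices=False)[2][0]
    print(st[i],mu.round(1),(round(cx,1),round(cy,1),round(w,1),round(h,1)),'ang',np.degrees(np.arctan2(ev[1],ev[0])).round(1))
E
```

```text
[305 183  17  26  84] [632.5 -84.1  91.1] (634.6, -85.2, 8.3, 76.9) ang 150.5
[248 195  28  16 102] [610.5  46.3  90.6] (611.9, 48.3, 76.6, 9.2) ang -113.8
[314 232  15  29  97] [ 500.6 -107.    91.2] (501.4, -106.6, 76.2, 10.0) ang -156.2
[262 240   7  12  33] [499.2  35.1  91.9] (499.2, 35.0, 29.6, 6.6) ang -154.6
[268 254   8  14  44] [460.1  17.   91.3] (460.6, 17.8, 35.9, 8.2) ang -154.3
```

View pics/c1.png

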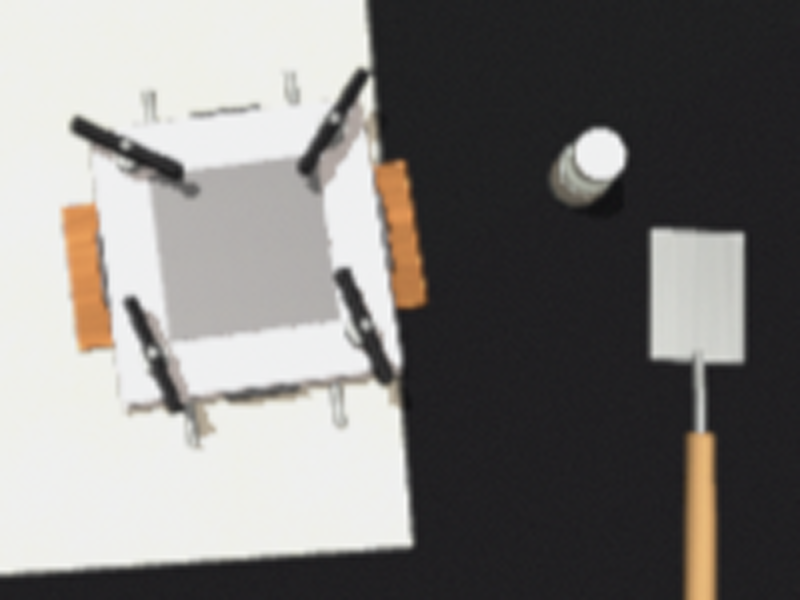

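View pics/scene0.png

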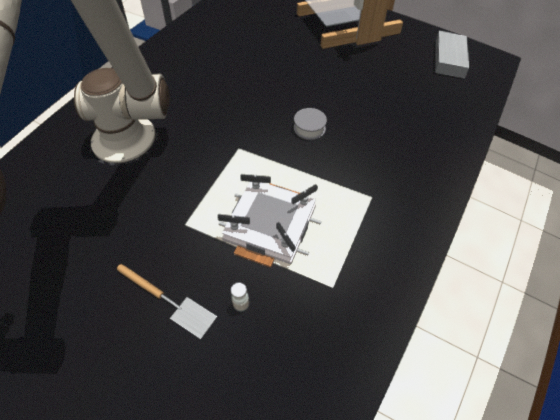

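```bash
cat >> h.py <<'E'
def yaw(s):  # world angle (deg) of tool y
    y=R.from_quat(s['ee_rot']).as_matrix()[:,1];return np.degrees(np.arctan2(y[1],y[0]))
def plan(x,y,z,psi,n=0,tool0=None,fl=False):
    """rows from the measured pose to (x,y,z), tool-y angle psi, tool straight down"""
    s=arm.read_state();p=s['position'];a=yaw(s)
    d=np.array([x,y,z])-p;t=a-psi   # turn about tool z (down): positive az lowers yaw
    k=max(n,int(np.ceil(max(np.linalg.norm(d)/40,abs(t)/7.1))))
    out=[]
    for i in range(k):
        b=np.radians(a-t*i/k);Y=np.array([np.cos(b),np.sin(b)]);X=np.array([-Y[1],Y[0]])
        w=d[:2]/k
        out.append(dict(x=round(w@X/10,2),y=round(w@Y/10,2),z=round(-d[2]/k/10,2),az=round(t/k,1)))
    print('from',p.round(1),round(a,1),'q6',s['joints'][5].round(2));print(k,*out,sep='\n')
def plate_fit(C,d,c,th):
    """plane of the plate, in carriage axes: heights at centre and slopes"""
    e=np.array([np.cos(th),np.sin(th)]);f=np.array([-e[1],e[0]])
    q=C[...,:2]-c;u=q@e;v=q@f
    m=(d>0)&(abs(u)<85)&(abs(v)<85)&(C[...,2]>25)&(C[...,2]<50)
    U,V,Z=u[m],v[m],C[...,2][m]
    for _ in range(3):
        A=np.c_[np.ones(len(U)),U,V];w=np.linalg.lstsq(A,Z,rcond=None)[0];r=Z-A@w;k=abs(r)<2.5*r.std();U,V,Z=U[k],V[k],Z[k]
    return w,r.std(),len(U)
E
python3 - <<'E'
from h import *
m=arm.camera_model("top");Ks=[]
for rep in range(2):
    p,d=arm.get_image("top");C=cloud(m,d);Z=C[...,2]
    mask=((Z>87)&(Z<100)&(d>0)&(p.max(2)<120)).astype('uint8')
    mask=cv2.morphologyEx(mask,cv2.MORPH_CLOSE,np.ones((5,5)))
    n,l,st,c=cv2.connectedComponentsWithStats(mask)
    for i in range(1,n):
        if st[i,4]<30: continue
        P=C[(l==i)&(Z>87)&(Z<100)];(cx,cy),wh,a=cv2.minAreaRect(P[:,:2].astype('float32'))
        mu=P.mean(0);ev=np.linalg.svd(P[:,:2]-mu[:2],full_matrices=False)[2][0]
        print(st[i][4],mu.round(1),round(cx,1),round(cy,1),np.round(wh,1),np.degrees(np.arctan2(ev[1],ev[0])).round(1))
    print(plate_fit(C,d,np.array([557,-29.]),np.radians(9.3)))
X=R.from_quat(arm.read_state()['ee_rot']).as_matrix();print(X.round(3))
E
```

```text
97 [634.2 -84.3  91.5] 635.0 -84.7 [ 8.9 77.8] 149.9
114 [612.3  48.5  91.3] 612.7 48.7 [76.7 10.4] -113.6
115 [ 501.3 -106.9   91.2] 502.3 -106.8 [77.5 10.1] -156.3
93 [477.8  25.2  91.7] 478.8 26.8 [76.9  9.3] -155.1
(array([4.03295780e+01, 1.02671609e-03, 1.29200489e-03]), np.float64(2.1311177886516), 3448)
103 [633.9 -84.3  91.1] 635.3 -85.1 [ 9.4 78.7] 149.9
113 [612.4  48.9  91.4] 612.8 48.8 [76.9 10.4] -113.1
116 [ 501.5 -106.6   91.4] 502.0 -106.7 [76.8 10.1] -156.1
91 [477.4  25.2  91.7] 479.0 26.9 [77.2  9.2] -155.2
(array([ 4.04022477e+01, -9.60870901e-04,  1.06193334e-03]), np.float64(2.116857989452926), 3441)
[[-0.945 -0.326  0.   ]
 [-0.326  0.945  0.   ]
 [-0.     0.    -1.   ]]
```

```bash
python3 -c "
from h import *
plan(635.4,-85.1,110,240,n=20)"
```

```text
from [ 203.6 -590.9  192.8] 109.0 q6 -0.26
20
{'x': np.float64(-2.86), 'y': np.float64(1.69), 'z': np.float64(0.41), 'az': np.float64(-6.5)}
{'x': np.float64(-3.04), 'y': np.float64(1.35), 'z': np.float64(0.41), 'az': np.float64(-6.5)}
{'x': np.float64(-3.17), 'y': np.float64(0.99), 'z': np.float64(0.41), 'az': np.float64(-6.5)}
{'x': np.float64(-3.27), 'y': np.float64(0.63), 'z': np.float64(0.41), 'az': np.float64(-6.5)}
{'x': np.float64(-3.32), 'y': np.float64(0.25), 'z': np.float64(0.41), 'az': np.float64(-6.5)}
{'x': np.float64(-3.32), 'y': np.float64(-0.13), 'z': np.float64(0.41), 'az': np.float64(-6.5)}
{'x': np.float64(-3.29), 'y': np.float64(-0.51), 'z': np.float64(0.41), 'az': np.float64(-6.5)}
{'x': np.float64(-3.21), 'y': np.float64(-0.88), 'z': np.float64(0.41), 'az': np.float64(-6.5)}
{'x': np.float64(-3.09), 'y': np.float64(-1.24), 'z': np.float64(0.41), 'az': np.float64(-6.5)}
{'x': np.float64(-2.92), 'y': np.float64(-1.58), 'z': np.float64(0.41), 'az': np.float64(-6.5)}
{'x': np.float64(-2.72), 'y': np.float64(-1.91), 'z': np.float64(0.41), 'az': np.float64(-6.5)}
{'x
[... 156 characters left out ...]
4(0.41), 'az': np.float64(-6.5)}
{'x': np.float64(-1.92), 'y': np.float64(-2.71), 'z': np.float64(0.41), 'az': np.float64(-6.5)}
{'x': np.float64(-1.6), 'y': np.float64(-2.91), 'z': np.float64(0.41), 'az': np.float64(-6.5)}
{'x': np.float64(-1.26), 'y': np.float64(-3.08), 'z': np.float64(0.41), 'az': np.float64(-6.5)}
{'x': np.float64(-0.9), 'y': np.float64(-3.2), 'z': np.float64(0.41), 'az': np.float64(-6.5)}
{'x': np.float64(-0.53), 'y': np.float64(-3.28), 'z': np.float64(0.41), 'az': np.float64(-6.5)}
{'x': np.float64(-0.15), 'y': np.float64(-3.32), 'z': np.float64(0.41), 'az': np.float64(-6.5)}
{'x': np.float64(0.23), 'y': np.float64(-3.32), 'z': np.float64(0.41), 'az': np.float64(-6.5)}
```

>>> send_rows(
  targets=[
    {"gripper":0.2,"x":-2.86,"y":1.69,"z":0.41,"az":-6.5},
    {"gripper":0.2,"x":-3.04,"y":1.35,"z":0.41,"az":-6.5},
    {"gripper":0.2,"x":-3.17,"y":0.99,"z":0.41,"az":-6.5},
    {"gripper":0.2,"x":-3.27,"y":0.63,"z":0.41,"az":-6.5},
    {"gripper":0.2,"x":-3.32,"y":0.25,"z":0.41,"az":-6.5},
  ],
)

```text
$.targets[0]: bad value
```

>>> send_rows(
  targets=[
    {"gripper":0.2,"x":-3.32,"y":-0.13,"z":0.41,"az":-6.5},
    {"gripper":0.2,"x":-3.29,"y":-0.51,"z":0.41,"az":-6.5},
    {"gripper":0.2,"x":-3.21,"y":-0.88,"z":0.41,"az":-6.5},
    {"gripper":0.2,"x":-3.09,"y":-1.24,"z":0.41,"az":-6.5},
    {"gripper":0.2,"x":-2.92,"y":-1.58,"z":0.41,"az":-6.5},
  ],
)

```text
$.targets[0]: bad value
```

>>> send_rows(
  targets=[
    {"gripper":0.2,"x":-2.72,"y":-1.91,"z":0.41,"az":-6.5},
    {"gripper":0.2,"x":-2.49,"y":-2.21,"z":0.41,"az":-6.5},
    {"gripper":0.2,"x":-2.22,"y":-2.47,"z":0.41,"az":-6.5},
    {"gripper":0.2,"x":-1.92,"y":-2.71,"z":0.41,"az":-6.5},
    {"gripper":0.2,"x":-1.6,"y":-2.91,"z":0.41,"az":-6.5},
  ],
)

```text
$.targets[0]: bad value
```

>>> send_rows(
  targets=[
    {"gripper":0.2,"x":-1.26,"y":-3.08,"z":0.41,"az":-6.5},
    {"gripper":0.2,"x":-0.9,"y":-3.2,"z":0.41,"az":-6.5},
    {"gripper":0.2,"x":-0.53,"y":-3.28,"z":0.41,"az":-6.5},
    {"gripper":0.2,"x":-0.15,"y":-3.32,"z":0.41,"az":-6.5},
    {"gripper":0.2,"x":0.23,"y":-3.32,"z":0.41,"az":-6.5},
  ],
)

```text
$.targets[0]: bad value
```

>>> send_rows(
  targets=[
    {"gripper":0.2},
    {"gripper":0.2},
  ],
)

```text
$.targets[0]: bad value
```

Run:
```python
from h import *
p,d=arm.get_image("wrist");cv2.imwrite("pics/w1.png",p[:,:,::-1])
s=arm.read_state();print(s['clock'],s['contact_force'],s['wrist_torque'],s['gripper_width'])
plan(635.4,-85.1,66,240)
```

```text
0.6 [ 0.42553486 -0.16357442 -0.95932381] [ 0.09368613  0.05234683 -0.01729238] 85.40395593548158
from [ 203.6 -590.9  192.9] 109.0 q6 -0.26
19
{'x': np.float64(-3.02), 'y': np.float64(1.78), 'z': np.float64(0.67), 'az': np.float64(-6.9)}
{'x': np.float64(-3.21), 'y': np.float64(1.4), 'z': np.float64(0.67), 'az': np.float64(-6.9)}
{'x': np.float64(-3.35), 'y': np.float64(1.01), 'z': np.float64(0.67), 'az': np.float64(-6.9)}
{'x': np.float64(-3.45), 'y': np.float64(0.6), 'z': np.float64(0.67), 'az': np.float64(-6.9)}
{'x': np.float64(-3.5), 'y': np.float64(0.18), 'z': np.float64(0.67), 'az': np.float64(-6.9)}
{'x': np.float64(-3.49), 'y': np.float64(-0.24), 'z': np.float64(0.67), 'az': np.float64(-6.9)}
{'x': np.float64(-3.44), 'y': np.float64(-0.66), 'z': np.float64(0.67), 'az': np.float64(-6.9)}
{'x': np.float64(-3.33), 'y': np.float64(-1.07), 'z': np.float64(0.67), 'az': np.float64(-6.9)}
{'x': np.float64(-3.18), 'y': np.float64(-1.46), 'z': np.float64(0.67), 'az': np.float64(-6.9)}
{'x': np.float64(-2.98), 'y': np.float64(-1.83), 'z': np.float64(0.67), 'az': np.float64(-6.9)}
{'x'
[... 154 characters left out ...]
64(0.67), 'az': np.float64(-6.9)}
{'x': np.float64(-2.14), 'y': np.float64(-2.77), 'z': np.float64(0.67), 'az': np.float64(-6.9)}
{'x': np.float64(-1.8), 'y': np.float64(-3.0), 'z': np.float64(0.67), 'az': np.float64(-6.9)}
{'x': np.float64(-1.42), 'y': np.float64(-3.2), 'z': np.float64(0.67), 'az': np.float64(-6.9)}
{'x': np.float64(-1.03), 'y': np.float64(-3.35), 'z': np.float64(0.67), 'az': np.float64(-6.9)}
{'x': np.float64(-0.62), 'y': np.float64(-3.44), 'z': np.float64(0.67), 'az': np.float64(-6.9)}
{'x': np.float64(-0.2), 'y': np.float64(-3.49), 'z': np.float64(0.67), 'az': np.float64(-6.9)}
{'x': np.float64(0.22), 'y': np.float64(-3.49), 'z': np.float64(0.67), 'az': np.float64(-6.9)}
```

View pics/w1.png

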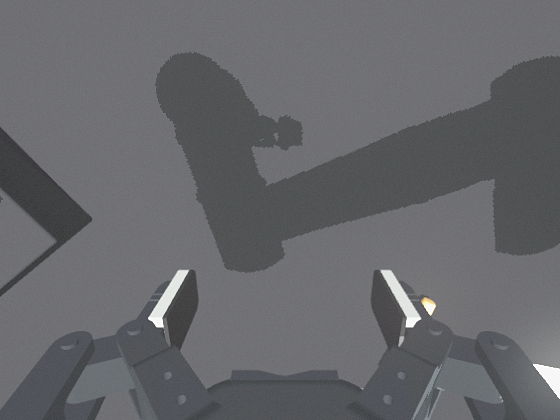

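The picture shows bare table and the open fingers, because the moves were all refused. The rows probably need all seven keys.

>>> send_rows(
  targets=[
    {"gripper":0.2,"x":-2.86,"y":1.69,"z":0.41,"ax":0,"ay":0,"az":-6.5},
    {"gripper":0.2,"x":-3.04,"y":1.35,"z":0.41,"ax":0,"ay":0,"az":-6.5},
    {"gripper":0.2,"x":-3.17,"y":0.99,"z":0.41,"ax":0,"ay":0,"az":-6.5},
    {"gripper":0.2,"x":-3.27,"y":0.63,"z":0.41,"ax":0,"ay":0,"az":-6.5},
    {"gripper":0.2,"x":-3.32,"y":0.25,"z":0.41,"ax":0,"ay":0,"az":-6.5},
  ],
)

```text
clock: 1.02
position: [312.5, -463.4, 172.3]
ee_rot: [-0.437, 0.9, -0.0, 0.0]
contact_force: [0.7, -0.1, 0.1]
gripper_width: 33.9
grasp_force: 0.0
```

>>> send_rows(
  targets=[
    {"gripper":0.2,"x":-3.32,"y":-0.13,"z":0.41,"ax":0,"ay":0,"az":-6.5},
    {"gripper":0.2,"x":-3.29,"y":-0.51,"z":0.41,"ax":0,"ay":0,"az":-6.5},
    {"gripper":0.2,"x":-3.21,"y":-0.88,"z":0.41,"ax":0,"ay":0,"az":-6.5},
    {"gripper":0.2,"x":-3.09,"y":-1.24,"z":0.41,"ax":0,"ay":0,"az":-6.5},
    {"gripper":0.2,"x":-2.92,"y":-1.58,"z":0.41,"ax":0,"ay":0,"az":-6.5},
  ],
)

```text
clock: 1.43
position: [421.4, -337.4, 152.0]
ee_rot: [-0.671, 0.741, -0.0, 0.0]
contact_force: [0.8, -0.5, 0.1]
gripper_width: 33.8
grasp_force: 0.0
```

>>> send_rows(
  targets=[
    {"gripper":0.2,"x":-2.72,"y":-1.91,"z":0.41,"ax":0,"ay":0,"az":-6.5},
    {"gripper":0.2,"x":-2.49,"y":-2.21,"z":0.41,"ax":0,"ay":0,"az":-6.5},
    {"gripper":0.2,"x":-2.22,"y":-2.47,"z":0.41,"ax":0,"ay":0,"az":-6.5},
    {"gripper":0.2,"x":-1.92,"y":-2.71,"z":0.41,"ax":0,"ay":0,"az":-6.5},
    {"gripper":0.2,"x":-1.6,"y":-2.91,"z":0.41,"ax":0,"ay":0,"az":-6.5},
  ],
)

```text
clock: 1.85
position: [530.7, -212.1, 131.4]
ee_rot: [0.852, -0.524, 0.0, -0.0]
contact_force: [-0.4, -0.9, -0.3]
gripper_width: 34.3
grasp_force: 0.0
```

>>> send_rows(
  targets=[
    {"gripper":0.2,"x":-1.26,"y":-3.08,"z":0.41,"ax":0,"ay":0,"az":-6.5},
    {"gripper":0.2,"x":-0.9,"y":-3.2,"z":0.41,"ax":0,"ay":0,"az":-6.5},
    {"gripper":0.2,"x":-0.53,"y":-3.28,"z":0.41,"ax":0,"ay":0,"az":-6.5},
    {"gripper":0.2,"x":-0.15,"y":-3.32,"z":0.41,"ax":0,"ay":0,"az":-6.5},
    {"gripper":0.2,"x":0.23,"y":-3.32,"z":0.41,"ax":0,"ay":0,"az":-6.5},
  ],
)

```text
clock: 2.27
position: [640.5, -87.3, 110.8]
ee_rot: [0.964, -0.264, 0.0, -0.0]
contact_force: [-0.5, -0.3, -0.2]
gripper_width: 34.4
grasp_force: 0.0
```

>>> send_rows(
  targets=[
    {"gripper":0.2,"x":0,"y":0,"z":0,"ax":0,"ay":0,"az":0},
    {"gripper":0.2,"x":0,"y":0,"z":0,"ax":0,"ay":0,"az":0},
  ],
)

```text
clock: 2.43
position: [640.1, -87.2, 109.9]
ee_rot: [0.964, -0.266, -0.001, 0.0]
contact_force: [-0.6, 0.6, -0.3]
gripper_width: 34.3
grasp_force: 0.0
```

```bash
sed -i "s/round(w@X\/10,2)/float(round(w@X\/10,2))/;s/round(w@Y\/10,2)/float(round(w@Y\/10,2))/;s/z=round(-d\[2\]\/k\/10,2),az=round(t\/k,1)/z=float(round(-d[2]\/k\/10,2)),ax=0,ay=0,az=float(round(t\/k,1))/" h.py
python3 - <<'E'
from h import *
p,d=arm.get_image("wrist");cv2.imwrite("pics/w2.png",p[:,:,::-1])
s=arm.read_state();print(s['clock'],s['contact_force'],s['wrist_torque'],s['gripper_width'])
plan(635.4,-85.1,66,-120)
E
```

```text
2.4833 [ 0.72344456 -0.31797241 -0.6607081 ] [-0.09317718  0.04032222  0.05184123] 34.21130195991716
from [639.4 -88.2 110.3] -121.0 q6 0.92
2
{'x': -0.25, 'y': -0.03, 'z': 2.22, 'ax': 0, 'ay': 0, 'az': -0.5}
{'x': -0.25, 'y': -0.03, 'z': 2.22, 'ax': 0, 'ay': 0, 'az': -0.5}
```

View pics/w2.png

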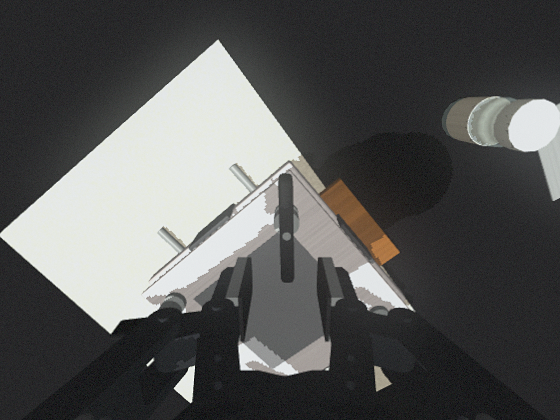

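The bar runs vertically at column 286, midway between the pads (columns 245 and 325) and well aligned. Next I descend and grip.

>>> send_rows(
  targets=[
    {"gripper":0.2,"x":-0.25,"y":-0.03,"z":2.2,"ax":0,"ay":0,"az":-0.5},
    {"gripper":0.2,"x":-0.2,"y":-0.03,"z":2.2,"ax":0,"ay":0,"az":-0.5},
    {"gripper":1,"x":0,"y":0,"z":0,"ax":0,"ay":0,"az":0},
    {"gripper":1,"x":0,"y":0,"z":0,"ax":0,"ay":0,"az":0},
    {"gripper":1,"x":0,"y":0,"z":0,"ax":0,"ay":0,"az":0},
  ],
)

```text
clock: 2.9
position: [636.6, -86.8, 68.4]
ee_rot: [0.966, -0.259, 0.001, 0.0]
contact_force: [0.7, -0.2, -0.2]
gripper_width: 0.7
grasp_force: 0.0
```

>>> send_rows(
  targets=[
    {"gripper":1,"x":0,"y":0,"z":0,"ax":0,"ay":0,"az":0},
  ],
)

```text
clock: 2.98
position: [637.1, -86.5, 68.8]
ee_rot: [0.966, -0.259, 0.002, -0.0]
contact_force: [-1.0, -0.3, 0.5]
gripper_width: 0.2
grasp_force: 0.0
```

```bash
cat >> h.py <<'E'
def st():
    s=arm.read_state();print(round(s['clock'],2),s['position'].round(1),'yaw',yaw(s).round(1),'q6',s['joints'][5].round(2),'F',s['contact_force'].round(1),'M',s['wrist_torque'].round(3),'w',round(s['gripper_width'],1),'g',round(s['grasp_force'],1))
E
python3 -c "from h import *;st()"
```

```text
2.98 [637.1 -86.5  68.8] yaw -120.0 q6 0.93 F [-1.  -0.3  0.5] M [ 0.019  0.009 -0.022] w 0.2 g 0.0
```

Run:
```python
from h import *
m=arm.camera_model("wrist");p,d=arm.get_image("wrist");cv2.imwrite("pics/w3.png",p[:,:,::-1])
print(m['cam_to_world'].round(2))
C=cloud(m,d);Z=C[...,2];np.save('C.npy',C)
k=(d>0)&(Z>85)&(Z<97)&(np.hypot(C[...,0]-635,C[...,1]+85)<90)
n,l,s,c=cv2.connectedComponentsWithStats(k.astype('uint8'))
for i in range(1,n):
    if s[i,4]>200:
        P=C[l==i];print(s[i],P.mean(0).round(1),cv2.minAreaRect(P[:,:2].astype('float32')))
```

```text
[[-5.0000e-01 -8.2000e-01 -2.8000e-01  7.0938e+02]
 [-8.7000e-01  4.7000e-01  1.6000e-01 -1.2824e+02]
 [-0.0000e+00  3.3000e-01 -9.5000e-01  2.5109e+02]
 [ 0.0000e+00  0.0000e+00  0.0000e+00  1.0000e+00]]
[ 276  187   19   70 1193] [655.2 -97.1  93.2] ((653.4884643554688, -96.1603775024414), (10.022107124328613, 39.53492736816406), 60.5867919921875)
```

View pics/w3.png

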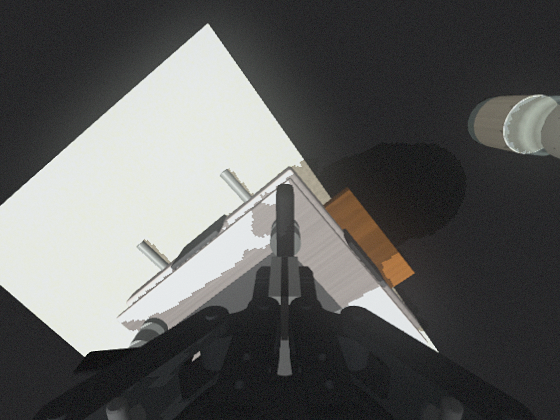

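Run:
```python
from h import *
st()
p=cv2.imread("pics/w3.png")[230:380,190:390]
p=np.clip(p.astype(float)*3,0,255).astype('uint8')
cv2.imwrite("pics/w3c.png",cv2.resize(p,(800,600),interpolation=cv2.INTER_CUBIC))
C=np.load('C.npy')
for r in range(240,360,12): print(r,[(c,C[r,c,2].round(0)) for c in range(255,320,6)])
```

```text
3.03 [637.  -86.3  68.7] yaw -120.0 q6 0.93 F [-0.1 -0.5 -0.2] M [0.042 0.008 0.042] w -0.1 g 0.0
240 [(255, np.float64(43.0)), (261, np.float64(41.0)), (267, np.float64(43.0)), (273, np.float64(73.0)), (279, np.float64(93.0)), (285, np.float64(94.0)), (291, np.float64(93.0)), (297, np.float64(73.0)), (303, np.float64(43.0)), (309, np.float64(41.0)), (315, np.float64(41.0))]
252 [(255, np.float64(42.0)), (261, np.float64(42.0)), (267, np.float64(42.0)), (273, np.float64(73.0)), (279, np.float64(94.0)), (285, np.float64(93.0)), (291, np.float64(251.0)), (297, np.float64(73.0)), (303, np.float64(43.0)), (309, np.float64(42.0)), (315, np.float64(42.0))]
264 [(255, np.float64(43.0)), (261, np.float64(43.0)), (267, np.float64(43.0)), (273, np.float64(120.0)), (279, np.float64(120.0)), (285, np.float64(121.0)), (291, np.float64(120.0)), (297, np.float64(119.0)), (303, np.float64(43.0)), (309, np.float64(251.0)), (315, np.float64(41.0))]
276 [(255, np.float64(43.0)), (261, np.float64(125.0)), (267, np.float64(124.0)), (273, np.float64(131.0)), (279, np.float64(131.0)), (285, np.float64(131.
[... 1178 characters left out ...]
loat64(156.0)), (297, np.float64(164.0)), (303, np.float64(164.0)), (309, np.float64(165.0)), (315, np.float64(163.0))]
336 [(255, np.float64(175.0)), (261, np.float64(174.0)), (267, np.float64(174.0)), (273, np.float64(172.0)), (279, np.float64(155.0)), (285, np.float64(146.0)), (291, np.float64(155.0)), (297, np.float64(174.0)), (303, np.float64(174.0)), (309, np.float64(174.0)), (315, np.float64(175.0))]
348 [(255, np.float64(180.0)), (261, np.float64(180.0)), (267, np.float64(181.0)), (273, np.float64(172.0)), (279, np.float64(155.0)), (285, np.float64(43.0)), (291, np.float64(155.0)), (297, np.float64(174.0)), (303, np.float64(180.0)), (309, np.float64(180.0)), (315, np.float64(180.0))]
```

View pics/w3c.png

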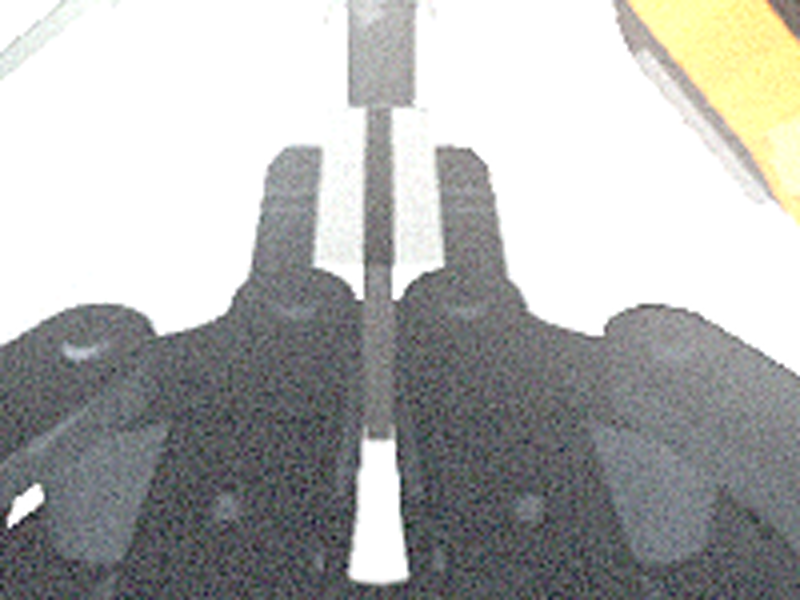

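>>> send_rows(
  targets=[
    {"gripper":0.2,"x":0,"y":0,"z":0,"ax":0,"ay":0,"az":0},
    {"gripper":0.2,"x":0,"y":0,"z":0,"ax":0,"ay":0,"az":0},
    {"gripper":0.2,"x":0,"y":0,"z":0.8,"ax":0,"ay":0,"az":0},
    {"gripper":0.2,"x":0,"y":0,"z":0.8,"ax":0,"ay":0,"az":0},
    {"gripper":0.2,"x":0,"y":0,"z":0,"ax":0,"ay":0,"az":0},
  ],
)

```text
clock: 3.45
position: [634.2, -85.8, 48.3]
ee_rot: [0.966, -0.259, -0.002, 0.0]
contact_force: [-0.2, -0.8, -0.2]
gripper_width: 34.2
grasp_force: 0.0
```

Run:
```python
from h import *
st()
m=arm.camera_model("wrist");p,d=arm.get_image("wrist");C=cloud(m,d)
T=m['cam_to_world'];s=arm.read_state();X=R.from_quat(s['ee_rot']).as_matrix()
L=(C-s['position'])@X   # tool frame
np.save('L.npy',L)
k=(d>0)&(d<230)
for r in range(216,400,14):
    row=[(c,*L[r,c].round(0).astype(int)) for c in range(150,420,10) if k[r,c] and L[r,c,2]<5 and abs(L[r,c,1])<35]
    print(r,row)
p,d=arm.get_image("top");m=arm.camera_model("top");C=cloud(m,d)
b=(d>0)&(np.hypot(C[...,0]-637,C[...,1]+86)<120)&(C[...,2]>60)
L=(C[b]-s['position'])@X
for z in range(-400,20,20):
    q=L[(L[:,2]>z)&(L[:,2]<=z+20)]
    if len(q)>4: print(z,len(q),q.min(0).round(),q.max(0).round())
```

```text
3.45 [634.2 -85.8  48.3] yaw -120.0 q6 0.93 F [-0.2 -0.8 -0.2] M [ 0.034  0.026 -0.022] w 34.2 g 0.0
216 [(280, np.int64(32), np.int64(-2), np.int64(-45)), (290, np.int64(32), np.int64(3), np.int64(-45))]
230 [(280, np.int64(25), np.int64(-2), np.int64(-45)), (290, np.int64(24), np.int64(3), np.int64(-43))]
244 [(270, np.int64(6), np.int64(-8), np.int64(-22)), (280, np.int64(18), np.int64(-2), np.int64(-45)), (290, np.int64(18), np.int64(3), np.int64(-46)), (300, np.int64(3), np.int64(9), np.int64(-15))]
258 [(240, np.int64(10), np.int64(-22), np.int64(-45)), (250, np.int64(11), np.int64(-17), np.int64(-46)), (270, np.int64(-2), np.int64(-8), np.int64(-23)), (280, np.int64(10), np.int64(-2), np.int64(-44)), (290, np.int64(10), np.int64(3), np.int64(-44)), (300, np.int64(-1), np.int64(9), np.int64(-24)), (320, np.int64(10), np.int64(17), np.int64(-46)), (330, np.int64(10), np.int64(23), np.int64(-45))]
272 [(230, np.int64(7), np.int64(-26), np.int64(-52)), (240, np.int64(9), np.int64(-21), np.int64(-57)), (250, np.int64(4), np.int64(-17), np.int64(-48)), (280, np.int64(3), np.int64(-2
[... 6343 characters left out ...]
0.]
-320 72 [ -81. -102. -320.] [  13.   41. -300.]
-300 108 [ -53.  -90. -300.] [  12.   44. -286.]
-280 32 [ -43.  -17. -279.] [ -23.   34. -260.]
-260 67 [ -41.  -19. -259.] [  -5.   39. -240.]
-240 49 [ -41.  -23. -240.] [  -6.   38. -226.]
-220 55 [ -39.  -28. -216.] [ -14.   34. -200.]
-200 62 [ -39.  -27. -200.] [  -2.   36. -180.]
-180 33 [ -39.  -26. -180.] [  -4.   36. -167.]
-160 53 [ -14.   33. -159.] [   6.   62. -140.]
-140 75 [ -14.   30. -140.] [  12.   65. -121.]
-120 38 [ -18.  -53. -120.] [  -5.   57. -101.]
-100 69 [ -15.  -53. -100.] [  3.  48. -81.]
-80 7 [-13. -34. -80.] [ -8.  27. -61.]
-60 101 [-95. -85. -58.] [ -7.  72. -40.]
-40 49 [-94. -80. -40.] [ -2.  69. -20.]
```

The real fingertips sit about 45 mm behind the reported TCP, and the bar's top at z = 93 confirms the wrist camera. I therefore go down another 26 mm and close again.

>>> send_rows(
  targets=[
    {"gripper":0.2,"x":0.1,"y":0,"z":0.9,"ax":0,"ay":0,"az":0},
    {"gripper":0.2,"x":0,"y":0,"z":0.9,"ax":0,"ay":0,"az":0},
    {"gripper":0.2,"x":0,"y":0,"z":0.8,"ax":0,"ay":0,"az":0},
    {"gripper":1,"x":0,"y":0,"z":0,"ax":0,"ay":0,"az":0},
    {"gripper":1,"x":0,"y":0,"z":0,"ax":0,"ay":0,"az":0},
  ],
)

```text
clock: 3.97
position: [635.4, -86.1, 22.8]
ee_rot: [0.966, -0.259, -0.002, 0.0]
contact_force: [1.2, 0.3, -6.8]
gripper_width: 16.8
grasp_force: 58.7
```

>>> send_rows(
  targets=[
    {"gripper":1,"x":0,"y":0,"z":0,"ax":0,"ay":0,"az":0},
    {"gripper":1,"x":0,"y":0,"z":0,"ax":0,"ay":0,"az":0},
  ],
)

```text
clock: 4.13
position: [635.4, -86.1, 22.9]
ee_rot: [0.966, -0.259, -0.002, 0.0]
contact_force: [0.6, -0.2, -12.0]
gripper_width: 16.6
grasp_force: 58.8
```

```bash
python3 -c "from h import *;st()"
```

```text
4.13 [635.4 -86.1  22.9] yaw -120.0 q6 0.93 F [  0.6  -0.2 -12. ] M [ 0.138 -0.258  0.09 ] w 16.6 g 58.8
```

The width of 16.6 mm means I have caught the round hub just under the bar. I will open, rise 8 mm and grip the bar.

>>> send_rows(
  targets=[
    {"gripper":0.2,"x":0,"y":0,"z":0,"ax":0,"ay":0,"az":0},
    {"gripper":0.2,"x":0,"y":0,"z":-0.4,"ax":0,"ay":0,"az":0},
    {"gripper":0.2,"x":0,"y":0,"z":-0.4,"ax":0,"ay":0,"az":0},
    {"gripper":1,"x":0,"y":0,"z":0,"ax":0,"ay":0,"az":0},
    {"gripper":1,"x":0,"y":0,"z":0,"ax":0,"ay":0,"az":0},
  ],
)

```text
clock: 4.55
position: [638.0, -86.6, 34.8]
ee_rot: [0.966, -0.258, 0.002, -0.0]
contact_force: [-3.8, -10.9, 6.1]
gripper_width: 10.6
grasp_force: 7.5
```

>>> send_rows(
  targets=[
    {"gripper":1,"x":0,"y":0,"z":0,"ax":0,"ay":0,"az":0},
  ],
)

```text
clock: 4.63
position: [637.6, -87.3, 35.0]
ee_rot: [0.966, -0.258, 0.001, 0.0]
contact_force: [-1.2, -3.0, 6.7]
gripper_width: 8.4
grasp_force: 60.1
```

```bash
python3 -c "from h import *;st()"
```

```text
4.63 [637.6 -87.3  35. ] yaw -119.9 q6 0.93 F [-1.2 -3.   6.7] M [-0.59   0.523  0.115] w 8.4 g 60.1
```

>>> send_rows(
  targets=[
    {"gripper":1,"x":0,"y":0,"z":0,"ax":0,"ay":0,"az":6.9},
    {"gripper":1,"x":0,"y":0,"z":0,"ax":0,"ay":0,"az":6.9},
    {"gripper":1,"x":0,"y":0,"z":0,"ax":0,"ay":0,"az":6.9},
    {"gripper":1,"x":0,"y":0,"z":0,"ax":0,"ay":0,"az":6.9},
    {"gripper":1,"x":0,"y":0,"z":0,"ax":0,"ay":0,"az":6.9},
  ],
)

```text
clock: 5.05
position: [636.9, -87.9, 34.9]
ee_rot: [0.844, -0.536, 0.001, 0.001]
contact_force: [-3.4, -4.0, 7.0]
gripper_width: 8.6
grasp_force: 60.2
```

>>> send_rows(
  targets=[
    {"gripper":1,"x":0,"y":0,"z":0,"ax":0,"ay":0,"az":0},
  ],
)

```text
clock: 5.13
position: [636.9, -87.9, 35.0]
ee_rot: [0.845, -0.535, 0.001, 0.001]
contact_force: [-3.2, -3.5, 7.4]
gripper_width: 8.5
grasp_force: 60.2
```

Run:
```python
from h import *
st();p,d=arm.get_image("wrist");cv2.imwrite("pics/w4.png",p[:,:,::-1])
# fix mid-row rotation in plan
t=open('h.py').read().replace("b=np.radians(a-t*i/k)","b=np.radians(a-t*(i+.5)/k)");open('h.py','w').write(t)
```

```text
5.13 [636.9 -87.9  35. ] yaw -154.7 q6 0.32 F [-3.2 -3.5  7.4] M [-1.035  0.766 -0.084] w 8.5 g 60.2
```

View pics/w4.png

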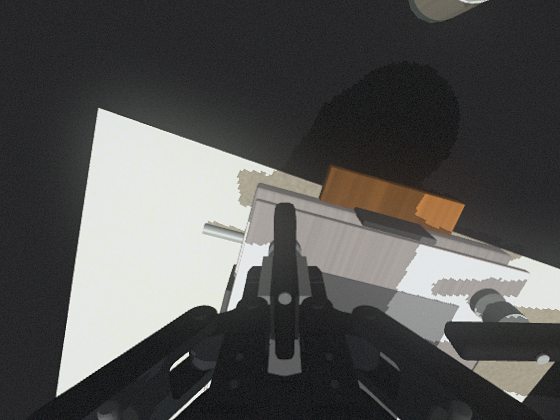

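The bar is held between the pads (columns 270–300) and turned with the tool. Its centre screw is at pixel (285, 298), inside the pads. Now I release, lift and go to the opposite knob, K4.

Run:
```python
from h import *
m=arm.camera_model("wrist");print(ray(m,285,298,93))
s=arm.read_state();X=R.from_quat(s['ee_rot']).as_matrix();print((ray(m,285,298,93)[0]-s['position'])@X)
# K4 at (479,26.9), bar 25 -> yaw 115 or -65; q1=3.2 
s=arm.read_state();print(s['joints'][[0,5]],yaw(s))
plan(479,26.9,90,115-360)
```

```text
[[634.58902969 -84.09742048  93.        ]]
[ -4.28950132   0.49773864 -58.05667115]
[0.11511929 0.32771596] -154.53628046264126
from [636.9 -87.9  35. ] -154.5 q6 0.33
13
{'x': -1.27, 'y': 0.8, 'z': -0.42, 'ax': 0, 'ay': 0, 'az': 7.0}
{'x': -1.17, 'y': 0.94, 'z': -0.42, 'ax': 0, 'ay': 0, 'az': 7.0}
{'x': -1.04, 'y': 1.08, 'z': -0.42, 'ax': 0, 'ay': 0, 'az': 7.0}
{'x': -0.91, 'y': 1.2, 'z': -0.42, 'ax': 0, 'ay': 0, 'az': 7.0}
{'x': -0.75, 'y': 1.3, 'z': -0.42, 'ax': 0, 'ay': 0, 'az': 7.0}
{'x': -0.59, 'y': 1.38, 'z': -0.42, 'ax': 0, 'ay': 0, 'az': 7.0}
{'x': -0.42, 'y': 1.44, 'z': -0.42, 'ax': 0, 'ay': 0, 'az': 7.0}
{'x': -0.24, 'y': 1.48, 'z': -0.42, 'ax': 0, 'ay': 0, 'az': 7.0}
{'x': -0.06, 'y': 1.5, 'z': -0.42, 'ax': 0, 'ay': 0, 'az': 7.0}
{'x': 0.12, 'y': 1.5, 'z': -0.42, 'ax': 0, 'ay': 0, 'az': 7.0}
{'x': 0.3, 'y': 1.47, 'z': -0.42, 'ax': 0, 'ay': 0, 'az': 7.0}
{'x': 0.48, 'y': 1.42, 'z': -0.42, 'ax': 0, 'ay': 0, 'az': 7.0}
{'x': 0.65, 'y': 1.36, 'z': -0.42, 'ax': 0, 'ay': 0, 'az': 7.0}
```

>>> send_rows(
  targets=[
    {"gripper":0.2,"x":0,"y":0,"z":0,"ax":0,"ay":0,"az":0},
    {"gripper":0.2,"x":0,"y":0,"z":-0.5,"ax":0,"ay":0,"az":0},
    {"gripper":0.2,"x":0,"y":0,"z":-3,"ax":0,"ay":0,"az":0},
    {"gripper":0.2,"x":0,"y":0,"z":-1.5,"ax":0,"ay":0,"az":0},
  ],
)

```text
clock: 5.52
position: [637.9, -86.3, 84.8]
ee_rot: [0.846, -0.533, 0.001, -0.0]
contact_force: [0.8, -0.0, 1.3]
gripper_width: 34.0
grasp_force: 0.0
```

Run:
```python
from h import *
s=arm.read_state();st();print(s['joints'][[0,5]],yaw(s))
plan(479,26.9,70,115)
```

```text
5.52 [637.9 -86.3  84.8] yaw -154.4 q6 0.33 F [ 0.8 -0.   1.3] M [-0.004 -0.153 -0.039] w 34.0 g 0.0
[0.11681657 0.32885815] -154.43868228808137
from [637.9 -86.3  84.8] -154.4 q6 0.33
38
{'x': -0.46, 'y': 0.22, 'z': 0.04, 'ax': 0, 'ay': 0, 'az': -7.1}
{'x': -0.49, 'y': 0.16, 'z': 0.04, 'ax': 0, 'ay': 0, 'az': -7.1}
{'x': -0.5, 'y': 0.1, 'z': 0.04, 'ax': 0, 'ay': 0, 'az': -7.1}
{'x': -0.51, 'y': 0.04, 'z': 0.04, 'ax': 0, 'ay': 0, 'az': -7.1}
{'x': -0.51, 'y': -0.03, 'z': 0.04, 'ax': 0, 'ay': 0, 'az': -7.1}
{'x': -0.51, 'y': -0.09, 'z': 0.04, 'ax': 0, 'ay': 0, 'az': -7.1}
{'x': -0.49, 'y': -0.15, 'z': 0.04, 'ax': 0, 'ay': 0, 'az': -7.1}
{'x': -0.47, 'y': -0.21, 'z': 0.04, 'ax': 0, 'ay': 0, 'az': -7.1}
{'x': -0.44, 'y': -0.27, 'z': 0.04, 'ax': 0, 'ay': 0, 'az': -7.1}
{'x': -0.4, 'y': -0.32, 'z': 0.04, 'ax': 0, 'ay': 0, 'az': -7.1}
{'x': -0.36, 'y': -0.37, 'z': 0.04, 'ax': 0, 'ay': 0, 'az': -7.1}
{'x': -0.31, 'y': -0.41, 'z': 0.04, 'ax': 0, 'ay': 0, 'az': -7.1}
{'x': -0.26, 'y': -0.44, 'z': 0.04, 'ax': 0, 'ay': 0, 'az': -7.1}
{'x': -0.2, 'y': -0.47, 'z': 0.04, 'ax': 0, 'ay': 0, 'az': -7
[... 851 characters left out ...]
'x': 0.5, 'y': -0.12, 'z': 0.04, 'ax': 0, 'ay': 0, 'az': -7.1}
{'x': 0.51, 'y': -0.06, 'z': 0.04, 'ax': 0, 'ay': 0, 'az': -7.1}
{'x': 0.51, 'y': 0.0, 'z': 0.04, 'ax': 0, 'ay': 0, 'az': -7.1}
{'x': 0.51, 'y': 0.07, 'z': 0.04, 'ax': 0, 'ay': 0, 'az': -7.1}
{'x': 0.5, 'y': 0.13, 'z': 0.04, 'ax': 0, 'ay': 0, 'az': -7.1}
{'x': 0.48, 'y': 0.19, 'z': 0.04, 'ax': 0, 'ay': 0, 'az': -7.1}
{'x': 0.45, 'y': 0.25, 'z': 0.04, 'ax': 0, 'ay': 0, 'az': -7.1}
{'x': 0.42, 'y': 0.3, 'z': 0.04, 'ax': 0, 'ay': 0, 'az': -7.1}
{'x': 0.38, 'y': 0.35, 'z': 0.04, 'ax': 0, 'ay': 0, 'az': -7.1}
{'x': 0.33, 'y': 0.39, 'z': 0.04, 'ax': 0, 'ay': 0, 'az': -7.1}
{'x': 0.28, 'y': 0.43, 'z': 0.04, 'ax': 0, 'ay': 0, 'az': -7.1}
```

Run:
```python
t=open('h.py').read()
t=t.replace("out.append(dict(","out.append(dict(gripper=0.2,").replace("print(k,*out,sep='\\n')","import json;print(k,*[json.dumps(out[j:j+5]) for j in range(0,k,5)],sep='\\n')")
open('h.py','w').write(t)
from h import *
plan(479,26.9,62,-65)
```

```text
from [637.9 -86.3  84.8] -154.4 q6 0.33
13
[{"gripper": 0.2, "x": -1.35, "y": 0.65, "z": 0.18, "ax": 0, "ay": 0, "az": -6.9}, {"gripper": 0.2, "x": -1.42, "y": 0.48, "z": 0.18, "ax": 0, "ay": 0, "az": -6.9}, {"gripper": 0.2, "x": -1.47, "y": 0.31, "z": 0.18, "ax": 0, "ay": 0, "az": -6.9}, {"gripper": 0.2, "x": -1.49, "y": 0.13, "z": 0.18, "ax": 0, "ay": 0, "az": -6.9}, {"gripper": 0.2, "x": -1.5, "y": -0.05, "z": 0.18, "ax": 0, "ay": 0, "az": -6.9}]
[{"gripper": 0.2, "x": -1.48, "y": -0.23, "z": 0.18, "ax": 0, "ay": 0, "az": -6.9}, {"gripper": 0.2, "x": -1.44, "y": -0.41, "z": 0.18, "ax": 0, "ay": 0, "az": -6.9}, {"gripper": 0.2, "x": -1.38, "y": -0.58, "z": 0.18, "ax": 0, "ay": 0, "az": -6.9}, {"gripper": 0.2, "x": -1.31, "y": -0.74, "z": 0.18, "ax": 0, "ay": 0, "az": -6.9}, {"gripper": 0.2, "x": -1.21, "y": -0.89, "z": 0.18, "ax": 0, "ay": 0, "az": -6.9}]
[{"gripper": 0.2, "x": -1.09, "y": -1.03, "z": 0.18, "ax": 0, "ay": 0, "az": -6.9}, {"gripper": 0.2, "x": -0.96, "y": -1.15, "z": 0.18, "ax": 0, "ay": 0, "az": -6.9}, {"gripper": 0.2, "x": -0.82, "y": -1.26, "z": 0.18, "ax": 0, "ay": 0, "az": -6.9}]
```

>>> send_rows(
  targets=[
    {"gripper":0.2,"x":-1.35,"y":0.65,"z":0.18,"ax":0,"ay":0,"az":-6.9},
    {"gripper":0.2,"x":-1.42,"y":0.48,"z":0.18,"ax":0,"ay":0,"az":-6.9},
    {"gripper":0.2,"x":-1.47,"y":0.31,"z":0.18,"ax":0,"ay":0,"az":-6.9},
    {"gripper":0.2,"x":-1.49,"y":0.13,"z":0.18,"ax":0,"ay":0,"az":-6.9},
    {"gripper":0.2,"x":-1.5,"y":-0.05,"z":0.18,"ax":0,"ay":0,"az":-6.9},
  ],
)

```text
clock: 5.93
position: [578.1, -38.6, 74.0]
ee_rot: [0.967, -0.256, 0.0, -0.0]
contact_force: [0.0, 0.3, 0.4]
gripper_width: 34.3
grasp_force: 0.0
```

>>> send_rows(
  targets=[
    {"gripper":0.2,"x":-1.48,"y":-0.23,"z":0.18,"ax":0,"ay":0,"az":-6.9},
    {"gripper":0.2,"x":-1.44,"y":-0.41,"z":0.18,"ax":0,"ay":0,"az":-6.9},
    {"gripper":0.2,"x":-1.38,"y":-0.58,"z":0.18,"ax":0,"ay":0,"az":-6.9},
    {"gripper":0.2,"x":-1.31,"y":-0.74,"z":0.18,"ax":0,"ay":0,"az":-6.9},
    {"gripper":0.2,"x":-1.21,"y":-0.89,"z":0.18,"ax":0,"ay":0,"az":-6.9},
  ],
)

```text
clock: 6.35
position: [519.7, 8.5, 65.0]
ee_rot: [0.999, 0.042, 0.0, -0.0]
contact_force: [0.1, -0.0, -0.5]
gripper_width: 34.1
grasp_force: 0.0
```

>>> send_rows(
  targets=[
    {"gripper":0.2,"x":-1.09,"y":-1.03,"z":0.18,"ax":0,"ay":0,"az":-6.9},
    {"gripper":0.2,"x":-0.96,"y":-1.15,"z":0.18,"ax":0,"ay":0,"az":-6.9},
    {"gripper":0.2,"x":-0.82,"y":-1.26,"z":0.18,"ax":0,"ay":0,"az":-6.9},
    {"gripper":0.2,"x":0,"y":0,"z":0,"ax":0,"ay":0,"az":0},
  ],
)

```text
clock: 6.68
position: [482.9, 36.9, 59.3]
ee_rot: [0.975, 0.22, -0.001, -0.0]
contact_force: [-0.7, 1.0, 0.3]
gripper_width: 34.4
grasp_force: 0.0
```

Run:
```python
from h import *
plan(479,26.9,33,-65)
m=arm.camera_model("top");p,d=arm.get_image("top");print(plate_fit(cloud(m,d),d,np.array([557.2,-29.1]),np.radians(9.4)))
m=arm.camera_model("wrist");p,d=arm.get_image("wrist");C=cloud(m,d)
s=arm.read_state();X=R.from_quat(s['ee_rot']).as_matrix();L=(C-s['position'])@X
k=(d>0)&(C[...,2]>88)&(C[...,2]<97)&(np.hypot(C[...,0]-479,C[...,1]-27)<50)
n,l,q,c=cv2.connectedComponentsWithStats(k.astype('uint8'));i=1+np.argmax(q[1:,4])
print(q[i],cv2.minAreaRect(L[l==i][:,:2].astype('float32')))
```

```text
from [482.9  36.9  59.3] -64.5 q6 1.6
1
[{"gripper": 0.2, "x": -0.78, "y": 0.74, "z": 2.63, "ax": 0, "ay": 0, "az": 0.5}]
(array([4.03697280e+01, 1.95071286e-03, 1.20034313e-03]), np.float64(2.1959396999936307), 2569)
[ 291  209   19  129 2227] ((-9.761079788208008, 7.311471939086914), (9.883831977844238, 79.80265808105469), 89.55619812011719)
```

```bash
sed -i 's/(i+.5)/i/' h.py
```

>>> send_rows(
  targets=[
    {"gripper":0.2,"x":-0.9,"y":0.73,"z":0,"ax":0,"ay":0,"az":0.5},
    {"gripper":0.2,"x":0,"y":0,"z":1.3,"ax":0,"ay":0,"az":0},
    {"gripper":0.2,"x":0,"y":0,"z":1.3,"ax":0,"ay":0,"az":0},
    {"gripper":1,"x":0,"y":0,"z":0,"ax":0,"ay":0,"az":0},
    {"gripper":1,"x":0,"y":0,"z":0,"ax":0,"ay":0,"az":0},
  ],
)

```text
clock: 7.2
position: [479.2, 24.4, 33.1]
ee_rot: [0.977, 0.213, -0.001, 0.0]
contact_force: [0.1, -2.5, 15.8]
gripper_width: 11.0
grasp_force: 8.4
```

>>> send_rows(
  targets=[
    {"gripper":1,"x":0,"y":0,"z":0,"ax":0,"ay":0,"az":0},
  ],
)

```text
clock: 7.28
position: [479.4, 24.8, 33.8]
ee_rot: [0.977, 0.213, -0.001, -0.0]
contact_force: [-2.2, 1.0, 0.5]
gripper_width: 8.6
grasp_force: 87.2
```

```bash
python3 -c "from h import *;st()"
```

```text
7.28 [479.4  24.8  33.8] yaw -65.4 q6 1.61 F [-2.2  1.   0.5] M [ 0.1    0.665 -0.031] w 8.6 g 87.2
```

>>> send_rows(
  targets=[
    {"gripper":1,"x":0,"y":0,"z":0,"ax":0,"ay":0,"az":6.9},
    {"gripper":1,"x":0,"y":0,"z":0,"ax":0,"ay":0,"az":6.9},
    {"gripper":1,"x":0,"y":0,"z":0,"ax":0,"ay":0,"az":6.9},
    {"gripper":1,"x":0,"y":0,"z":0,"ax":0,"ay":0,"az":6.9},
    {"gripper":1,"x":0,"y":0,"z":0,"ax":0,"ay":0,"az":6.9},
  ],
)

```text
clock: 7.7
position: [479.4, 24.9, 33.8]
ee_rot: [0.996, -0.089, -0.001, 0.0]
contact_force: [-1.7, 1.2, -0.8]
gripper_width: 8.5
grasp_force: 87.1
```

>>> send_rows(
  targets=[
    {"gripper":1,"x":0,"y":0,"z":0,"ax":0,"ay":0,"az":0},
  ],
)

```text
clock: 7.78
position: [479.4, 24.9, 33.7]
ee_rot: [0.996, -0.087, -0.001, 0.0]
contact_force: [-1.8, 1.3, 0.1]
gripper_width: 8.6
grasp_force: 87.3
```

```bash
python3 -c "from h import *;st()"
```

```text
7.78 [479.4  24.9  33.7] yaw -100.0 q6 1.01 F [-1.8  1.3  0.1] M [ 0.173  0.779 -0.081] w 8.6 g 87.3
```

>>> send_rows(
  targets=[
    {"gripper":0.2,"x":0,"y":0,"z":0,"ax":0,"ay":0,"az":0},
    {"gripper":0.2,"x":0,"y":0,"z":0,"ax":0,"ay":0,"az":0},
    {"gripper":0.2,"x":0,"y":0,"z":-2.8,"ax":0,"ay":0,"az":0},
    {"gripper":0.2,"x":0,"y":0,"z":0,"ax":0,"ay":0,"az":0},
  ],
)

```text
clock: 8.12
position: [483.6, 26.1, 65.3]
ee_rot: [0.996, -0.084, 0.004, -0.001]
contact_force: [0.4, 0.1, 0.2]
gripper_width: 34.4
grasp_force: 0.0
```

```bash
python3 -c "
from h import *;st();plan(501.2,-107.3,62,-66)"
```

```text
8.12 [483.6  26.1  65.3] yaw -99.6 q6 1.01 F [0.4 0.1 0.2] M [ 0.074 -0.135  0.014] w 34.4 g 0.0
from [483.6  26.1  65.3] -99.6 q6 1.01
5
[{"gripper": 0.2, "x": 0.79, "y": 2.57, "z": 0.07, "ax": 0, "ay": 0, "az": -6.7}, {"gripper": 0.2, "x": 0.48, "y": 2.65, "z": 0.07, "ax": 0, "ay": 0, "az": -6.7}, {"gripper": 0.2, "x": 0.17, "y": 2.69, "z": 0.07, "ax": 0, "ay": 0, "az": -6.7}, {"gripper": 0.2, "x": -0.14, "y": 2.69, "z": 0.07, "ax": 0, "ay": 0, "az": -6.7}, {"gripper": 0.2, "x": -0.46, "y": 2.65, "z": 0.07, "ax": 0, "ay": 0, "az": -6.7}]
```

>>> send_rows(
  targets=[
    {"gripper":0.2,"x":0.79,"y":2.57,"z":0.07,"ax":0,"ay":0,"az":-6.7},
    {"gripper":0.2,"x":0.48,"y":2.65,"z":0.07,"ax":0,"ay":0,"az":-6.7},
    {"gripper":0.2,"x":0.17,"y":2.69,"z":0.07,"ax":0,"ay":0,"az":-6.7},
    {"gripper":0.2,"x":-0.14,"y":2.69,"z":0.07,"ax":0,"ay":0,"az":-6.7},
    {"gripper":0.2,"x":-0.46,"y":2.65,"z":0.07,"ax":0,"ay":0,"az":-6.7},
  ],
)

```text
clock: 8.53
position: [497.9, -109.5, 58.5]
ee_rot: [0.978, 0.209, 0.001, 0.0]
contact_force: [-0.1, -0.3, -0.5]
gripper_width: 34.7
grasp_force: 0.0
```

>>> send_rows(
  targets=[
    {"gripper":0.2,"x":0,"y":0,"z":0,"ax":0,"ay":0,"az":0},
  ],
)

```text
clock: 8.62
position: [498.0, -111.5, 58.1]
ee_rot: [0.978, 0.207, 0.001, 0.0]
contact_force: [0.1, -0.5, -0.5]
gripper_width: 34.3
grasp_force: 0.0
```

```bash
cat >> h.py <<'E'
def bar(k):
    """bar near K[k] as the wrist camera sees it: shift (tool x,y, mm) and az (deg) to line up"""
    m=arm.camera_model("wrist");s=arm.read_state();p,d=arm.get_image("wrist");C=cloud(m,d)
    X=R.from_quat(s['ee_rot']).as_matrix();L=(C-s['position'])@X
    q=(d>0)&(C[...,2]>88)&(C[...,2]<97)&(np.hypot(C[...,0]-K[k][0],C[...,1]-K[k][1])<48)
    n,l,t,c=cv2.connectedComponentsWithStats(q.astype('uint8'));i=1+np.argmax(t[1:,4])
    B=L[l==i][:,:2];(x,y),wh,_=cv2.minAreaRect(B.astype('float32'));v=np.linalg.svd(B-B.mean(0),full_matrices=False)[2][0]
    print('bar',t[i][4],'shift',round(x,1),round(y,1),np.round(wh,1),'az',np.degrees(np.arctan(v[1]/v[0])).round(1))
K={1:(635.4,-85.1),2:(613.2,49.1),3:(501.2,-107.3),4:(479,26.9)}
E
python3 -c "
from h import *;plan(501.2,-107.3,33,-66);bar(3)"
```

```text
from [ 498.  -111.5   58.1] -66.2 q6 1.89
1
[{"gripper": 0.2, "x": 0.46, "y": -0.25, "z": 2.51, "ax": 0, "ay": 0, "az": -0.2}]
bar 2438 shift 5.0 -1.1 [79.4 10. ] az 0.3
```

>>> send_rows(
  targets=[
    {"gripper":0.2,"x":0.5,"y":-0.15,"z":0,"ax":0,"ay":0,"az":0},
    {"gripper":0.2,"x":0,"y":0,"z":1.25,"ax":0,"ay":0,"az":0},
    {"gripper":0.2,"x":0,"y":0,"z":1.25,"ax":0,"ay":0,"az":0},
    {"gripper":1,"x":0,"y":0,"z":0,"ax":0,"ay":0,"az":0},
    {"gripper":1,"x":0,"y":0,"z":0,"ax":0,"ay":0,"az":0},
  ],
)

```text
clock: 9.08
position: [503.5, -107.0, 33.9]
ee_rot: [0.978, 0.208, 0.001, 0.003]
contact_force: [10.7, -45.3, -13.8]
gripper_width: 11.1
grasp_force: 26.5
```

>>> send_rows(
  targets=[
    {"gripper":1,"x":0,"y":0,"z":0,"ax":0,"ay":0,"az":0},
  ],
)

```text
clock: 9.17
position: [504.0, -108.1, 34.1]
ee_rot: [0.978, 0.208, 0.002, 0.003]
contact_force: [6.7, -22.9, -5.3]
gripper_width: 8.7
grasp_force: 65.2
```

```bash
python3 -c "from h import *;st()"
```

```text
9.17 [ 504.  -108.1   34.1] yaw -66.0 q6 1.87 F [  6.7 -22.9  -5.3] M [-6.643 -1.897  0.101] w 8.7 g 65.2
```

>>> send_rows(
  targets=[
    {"gripper":1,"x":0,"y":0,"z":0,"ax":0,"ay":0,"az":6.9},
    {"gripper":1,"x":0,"y":0,"z":0,"ax":0,"ay":0,"az":6.9},
    {"gripper":1,"x":0,"y":0,"z":0,"ax":0,"ay":0,"az":6.9},
    {"gripper":1,"x":0,"y":0,"z":0,"ax":0,"ay":0,"az":6.9},
    {"gripper":1,"x":0,"y":0,"z":0,"ax":0,"ay":0,"az":6.9},
  ],
)

```text
clock: 9.58
position: [504.3, -109.2, 34.1]
ee_rot: [0.995, -0.095, 0.003, 0.003]
contact_force: [8.0, -30.7, -7.4]
gripper_width: 8.7
grasp_force: 64.9
```

>>> send_rows(
  targets=[
    {"gripper":1,"x":0,"y":0,"z":0,"ax":0,"ay":0,"az":0},
  ],
)

```text
clock: 9.67
position: [504.3, -109.2, 34.1]
ee_rot: [0.996, -0.095, 0.003, 0.003]
contact_force: [8.5, -28.9, -6.7]
gripper_width: 8.5
grasp_force: 65.0
```

```bash
python3 -c "from h import *;st()"
```

```text
9.67 [ 504.3 -109.2   34.1] yaw -100.9 q6 1.27 F [  8.5 -28.9  -6.7] M [-7.906 -2.26  -0.054] w 8.5 g 65.0
```

>>> send_rows(
  targets=[
    {"gripper":0.2,"x":0,"y":0,"z":0,"ax":0,"ay":0,"az":0},
    {"gripper":0.2,"x":0,"y":0,"z":0,"ax":0,"ay":0,"az":0},
    {"gripper":0.2,"x":0,"y":0,"z":-2.8,"ax":0,"ay":0,"az":0},
    {"gripper":0.2,"x":0,"y":0,"z":0,"ax":0,"ay":0,"az":0},
  ],
)

```text
clock: 10.0
position: [504.1, -103.9, 64.8]
ee_rot: [0.996, -0.093, 0.004, -0.0]
contact_force: [1.0, 0.1, 1.0]
gripper_width: 34.1
grasp_force: 0.0
```

```bash
python3 -c "
from h import *;st();plan(613.2,49.1,62,-23.4)"
```

```text
10.0 [ 504.1 -103.9   64.8] yaw -100.6 q6 1.27 F [1.  0.1 1. ] M [-0.029 -0.117 -0.066] w 34.1 g 0.0
from [ 504.1 -103.9   64.8] -100.6 q6 1.27
11
[{"gripper": 0.2, "x": 0.72, "y": -1.55, "z": 0.03, "ax": 0, "ay": 0, "az": -7.0}, {"gripper": 0.2, "x": 0.9, "y": -1.45, "z": 0.03, "ax": 0, "ay": 0, "az": -7.0}, {"gripper": 0.2, "x": 1.07, "y": -1.33, "z": 0.03, "ax": 0, "ay": 0, "az": -7.0}, {"gripper": 0.2, "x": 1.23, "y": -1.19, "z": 0.03, "ax": 0, "ay": 0, "az": -7.0}, {"gripper": 0.2, "x": 1.36, "y": -1.03, "z": 0.03, "ax": 0, "ay": 0, "az": -7.0}]
[{"gripper": 0.2, "x": 1.48, "y": -0.86, "z": 0.03, "ax": 0, "ay": 0, "az": -7.0}, {"gripper": 0.2, "x": 1.57, "y": -0.67, "z": 0.03, "ax": 0, "ay": 0, "az": -7.0}, {"gripper": 0.2, "x": 1.64, "y": -0.47, "z": 0.03, "ax": 0, "ay": 0, "az": -7.0}, {"gripper": 0.2, "x": 1.69, "y": -0.27, "z": 0.03, "ax": 0, "ay": 0, "az": -7.0}, {"gripper": 0.2, "x": 1.71, "y": -0.06, "z": 0.03, "ax": 0, "ay": 0, "az": -7.0}]
[{"gripper": 0.2, "x": 1.7, "y": 0.15, "z": 0.03, "ax": 0, "ay": 0, "az": -7.0}]
```

>>> send_rows(
  targets=[
    {"gripper":0.2,"x":0.72,"y":-1.55,"z":0.03,"ax":0,"ay":0,"az":-7.0},
    {"gripper":0.2,"x":0.9,"y":-1.45,"z":0.03,"ax":0,"ay":0,"az":-7.0},
    {"gripper":0.2,"x":1.07,"y":-1.33,"z":0.03,"ax":0,"ay":0,"az":-7.0},
    {"gripper":0.2,"x":1.23,"y":-1.19,"z":0.03,"ax":0,"ay":0,"az":-7.0},
    {"gripper":0.2,"x":1.36,"y":-1.03,"z":0.03,"ax":0,"ay":0,"az":-7.0},
  ],
)

```text
clock: 10.42
position: [551.3, -33.4, 59.9]
ee_rot: [0.977, 0.213, 0.0, -0.0]
contact_force: [-0.6, -0.1, 0.7]
gripper_width: 34.0
grasp_force: 0.0
```

>>> send_rows(
  targets=[
    {"gripper":0.2,"x":1.48,"y":-0.86,"z":0.03,"ax":0,"ay":0,"az":-7.0},
    {"gripper":0.2,"x":1.57,"y":-0.67,"z":0.03,"ax":0,"ay":0,"az":-7.0},
    {"gripper":0.2,"x":1.64,"y":-0.47,"z":0.03,"ax":0,"ay":0,"az":-7.0},
    {"gripper":0.2,"x":1.69,"y":-0.27,"z":0.03,"ax":0,"ay":0,"az":-7.0},
    {"gripper":0.2,"x":1.71,"y":-0.06,"z":0.03,"ax":0,"ay":0,"az":-7.0},
  ],
)

```text
clock: 10.83
position: [600.9, 36.2, 58.3]
ee_rot: [0.868, 0.497, 0.0, -0.0]
contact_force: [-0.2, -0.4, 0.4]
gripper_width: 34.3
grasp_force: 0.0
```

>>> send_rows(
  targets=[
    {"gripper":0.2,"x":1.7,"y":0.15,"z":0.03,"ax":0,"ay":0,"az":-7.0},
    {"gripper":0.2,"x":0,"y":0,"z":0,"ax":0,"ay":0,"az":0},
    {"gripper":0.2,"x":0,"y":0,"z":0,"ax":0,"ay":0,"az":0},
    {"gripper":0.2,"x":0,"y":0,"z":0,"ax":0,"ay":0,"az":0},
  ],
)

```text
clock: 11.17
position: [609.8, 48.4, 57.6]
ee_rot: [0.838, 0.546, -0.0, -0.0]
contact_force: [-0.5, 0.1, -0.1]
gripper_width: 34.0
grasp_force: 0.0
```

```bash
python3 -c "
from h import *;bar(2);plan(613.2,49.1,33,-23.4)"
```

```text
bar 2418 shift 1.9 3.1 [ 9.9 79.3] az -0.8
from [609.8  47.9  57.6] -23.9 q6 2.38
1
[{"gripper": 0.2, "x": 0.25, "y": 0.26, "z": 2.46, "ax": 0, "ay": 0, "az": -0.5}]
```

>>> send_rows(
  targets=[
    {"gripper":0.2,"x":0.2,"y":0.28,"z":0,"ax":0,"ay":0,"az":-0.7},
    {"gripper":0.2,"x":0,"y":0,"z":1.2,"ax":0,"ay":0,"az":0},
    {"gripper":0.2,"x":0,"y":0,"z":1.2,"ax":0,"ay":0,"az":0},
    {"gripper":1,"x":0,"y":0,"z":0,"ax":0,"ay":0,"az":0},
    {"gripper":1,"x":0,"y":0,"z":0,"ax":0,"ay":0,"az":0},
  ],
)

```text
clock: 11.63
position: [613.9, 47.4, 33.4]
ee_rot: [0.834, 0.551, -0.001, 0.0]
contact_force: [-0.9, -0.6, 11.6]
gripper_width: 11.1
grasp_force: 4.9
```

>>> send_rows(
  targets=[
    {"gripper":1,"x":0,"y":0,"z":0,"ax":0,"ay":0,"az":0},
  ],
)

```text
clock: 11.72
position: [613.6, 47.7, 34.0]
ee_rot: [0.834, 0.551, -0.001, 0.0]
contact_force: [0.2, -3.3, -1.8]
gripper_width: 8.6
grasp_force: 74.8
```

```bash
python3 -c "from h import *;st()"
```

```text
11.72 [613.6  47.7  34. ] yaw -23.1 q6 2.4 F [ 0.2 -3.3 -1.8] M [-0.834 -0.09   0.02 ] w 8.6 g 74.8
```

>>> send_rows(
  targets=[
    {"gripper":1,"x":0,"y":0,"z":0,"ax":0,"ay":0,"az":6.9},
    {"gripper":1,"x":0,"y":0,"z":0,"ax":0,"ay":0,"az":6.9},
    {"gripper":1,"x":0,"y":0,"z":0,"ax":0,"ay":0,"az":6.9},
    {"gripper":1,"x":0,"y":0,"z":0,"ax":0,"ay":0,"az":6.9},
    {"gripper":1,"x":0,"y":0,"z":0,"ax":0,"ay":0,"az":6.9},
  ],
)

```text
clock: 12.13
position: [613.7, 47.6, 34.0]
ee_rot: [0.961, 0.276, -0.0, 0.0]
contact_force: [1.2, -3.4, -2.5]
gripper_width: 8.5
grasp_force: 74.8
```

>>> send_rows(
  targets=[
    {"gripper":1,"x":0,"y":0,"z":0,"ax":0,"ay":0,"az":0},
  ],
)

```text
clock: 12.22
position: [613.7, 47.7, 34.0]
ee_rot: [0.961, 0.278, -0.0, 0.0]
contact_force: [-0.2, -4.1, -1.6]
gripper_width: 8.6
grasp_force: 74.9
```

Run:
```python
from h import *
st()
m=arm.camera_model("top")
for _ in range(3):
    p,d=arm.get_image("top");print(plate_fit(cloud(m,d),d,np.array([557.2,-29.1]),np.radians(9.4)))
```

```text
12.22 [613.7  47.7  34. ] yaw -57.7 q6 1.79 F [-0.2 -4.1 -1.6] M [-1.168 -0.214 -0.05 ] w 8.6 g 74.9
(array([3.93698710e+01, 1.68578331e-03, 2.48701243e-03]), np.float64(2.089146998399299), 3400)
(array([3.94207894e+01, 2.89788443e-03, 2.25017284e-03]), np.float64(2.163557767747799), 3391)
(array([3.94623670e+01, 3.28700448e-03, 2.60978037e-03]), np.float64(2.1118177907831712), 3405)
```

>>> send_rows(
  targets=[
    {"gripper":1,"x":0,"y":0,"z":0,"ax":0,"ay":0,"az":7.1},
    {"gripper":1,"x":0,"y":0,"z":0,"ax":0,"ay":0,"az":7.1},
    {"gripper":1,"x":0,"y":0,"z":0,"ax":0,"ay":0,"az":7.1},
    {"gripper":1,"x":0,"y":0,"z":0,"ax":0,"ay":0,"az":7.1},
    {"gripper":1,"x":0,"y":0,"z":0,"ax":0,"ay":0,"az":7.1},
  ],
)

```text
clock: 12.78
position: [613.7, 47.6, 34.0]
ee_rot: [1.0, -0.029, -0.0, 0.001]
contact_force: [0.3, -4.8, -1.1]
gripper_width: 8.6
grasp_force: 75.1
```

>>> send_rows(
  targets=[
    {"gripper":1,"x":0,"y":0,"z":0,"ax":0,"ay":0,"az":7.1},
    {"gripper":1,"x":0,"y":0,"z":0,"ax":0,"ay":0,"az":0},
  ],
)

```text
clock: 12.95
position: [613.7, 47.6, 34.0]
ee_rot: [0.996, -0.09, -0.0, 0.001]
contact_force: [0.8, -5.4, -0.8]
gripper_width: 8.3
grasp_force: 75.1
```

Run:
```python
from h import *
st()
m=arm.camera_model("top")
for _ in range(2):
    p,d=arm.get_image("top");print(plate_fit(cloud(m,d),d,np.array([557.2,-29.1]),np.radians(9.4)))
```

```text
12.95 [613.7  47.6  34. ] yaw -100.3 q6 1.05 F [ 0.8 -5.4 -0.8] M [-1.638 -0.128 -0.12 ] w 8.3 g 75.1
(array([ 3.79064249e+01, -7.82440601e-03, -8.01985872e-03]), np.float64(2.098691423304514), 3280)
(array([ 3.79556520e+01, -9.31329295e-03, -7.61898008e-03]), np.float64(2.1464303872425545), 3277)
```

>>> send_rows(
  targets=[
    {"gripper":0.2,"x":0,"y":0,"z":0,"ax":0,"ay":0,"az":0},
    {"gripper":0.2,"x":0,"y":0,"z":0,"ax":0,"ay":0,"az":0},
    {"gripper":0.2,"x":0,"y":0,"z":-2.8,"ax":0,"ay":0,"az":0},
    {"gripper":0.2,"x":0,"y":0,"z":0,"ax":0,"ay":0,"az":0},
    {"gripper":0.2,"x":0,"y":0,"z":0,"ax":0,"ay":0,"az":0},
  ],
)

```text
clock: 13.47
position: [615.7, 49.8, 63.9]
ee_rot: [0.996, -0.088, 0.003, -0.001]
contact_force: [0.4, -0.1, 0.3]
gripper_width: 33.9
grasp_force: 0.0
```

```bash
python3 -c "
from h import *;st();plan(502,-106.5,62,-100.9)"
```

```text
13.47 [615.7  49.8  63.9] yaw -100.1 q6 1.05 F [ 0.4 -0.1  0.3] M [-0.016  0.037  0.01 ] w 33.9 g 0.0
from [615.7  49.8  63.9] -100.1 q6 1.05
5
[{"gripper": 0.2, "x": -1.69, "y": 3.48, "z": 0.04, "ax": 0, "ay": 0, "az": 0.2}, {"gripper": 0.2, "x": -1.68, "y": 3.48, "z": 0.04, "ax": 0, "ay": 0, "az": 0.2}, {"gripper": 0.2, "x": -1.67, "y": 3.49, "z": 0.04, "ax": 0, "ay": 0, "az": 0.2}, {"gripper": 0.2, "x": -1.66, "y": 3.49, "z": 0.04, "ax": 0, "ay": 0, "az": 0.2}, {"gripper": 0.2, "x": -1.65, "y": 3.49, "z": 0.04, "ax": 0, "ay": 0, "az": 0.2}]
```

>>> send_rows(
  targets=[
    {"gripper":0.2,"x":-1.69,"y":3.48,"z":0.04,"ax":0,"ay":0,"az":0.2},
    {"gripper":0.2,"x":-1.68,"y":3.48,"z":0.04,"ax":0,"ay":0,"az":0.2},
    {"gripper":0.2,"x":-1.67,"y":3.49,"z":0.04,"ax":0,"ay":0,"az":0.2},
    {"gripper":0.2,"x":-1.66,"y":3.49,"z":0.04,"ax":0,"ay":0,"az":0.2},
    {"gripper":0.2,"x":-1.65,"y":3.49,"z":0.04,"ax":0,"ay":0,"az":0.2},
  ],
)

```text
clock: 13.88
position: [498.5, -108.1, 59.4]
ee_rot: [0.995, -0.097, 0.0, -0.0]
contact_force: [-0.1, -1.0, -0.4]
gripper_width: 33.9
grasp_force: 0.0
```

>>> send_rows(
  targets=[
    {"gripper":0.2,"x":0,"y":0,"z":0,"ax":0,"ay":0,"az":0},
    {"gripper":0.2,"x":0,"y":0,"z":0,"ax":0,"ay":0,"az":0},
    {"gripper":0.2,"x":0,"y":0,"z":0,"ax":0,"ay":0,"az":0},
  ],
)

```text
clock: 14.13
position: [500.4, -107.3, 59.8]
ee_rot: [0.995, -0.097, 0.001, -0.0]
contact_force: [0.6, 0.8, -0.9]
gripper_width: 34.4
grasp_force: 0.0
```

```bash
python3 -c "
from h import *;bar(3);plan(501.2,-107.3,33,-100.9)"
```

```text
bar 2373 shift 2.1 0.9 [10.  79.5] az -0.3
from [ 500.7 -106.9   59.7] -101.1 q6 1.27
1
[{"gripper": 0.2, "x": 0.06, "y": 0.03, "z": 2.67, "ax": 0, "ay": 0, "az": -0.2}]
```

>>> send_rows(
  targets=[
    {"gripper":0.2,"x":0.15,"y":0.07,"z":0,"ax":0,"ay":0,"az":-0.2},
    {"gripper":0.2,"x":0,"y":0,"z":1.3,"ax":0,"ay":0,"az":0},
    {"gripper":0.2,"x":0,"y":0,"z":1.3,"ax":0,"ay":0,"az":0},
    {"gripper":1,"x":0,"y":0,"z":0,"ax":0,"ay":0,"az":0},
    {"gripper":1,"x":0,"y":0,"z":0,"ax":0,"ay":0,"az":0},
  ],
)

```text
clock: 14.6
position: [500.4, -108.3, 32.7]
ee_rot: [0.995, -0.095, -0.002, 0.001]
contact_force: [-1.4, -8.7, 21.4]
gripper_width: 12.0
grasp_force: 8.8
```

>>> send_rows(
  targets=[
    {"gripper":1,"x":0,"y":0,"z":0,"ax":0,"ay":0,"az":0},
  ],
)

```text
clock: 14.68
position: [500.8, -108.8, 33.5]
ee_rot: [0.995, -0.095, -0.001, 0.001]
contact_force: [-1.0, -4.9, -2.5]
gripper_width: 8.6
grasp_force: 113.8
```

```bash
python3 -c "from h import *;st()"
```

```text
14.68 [ 500.8 -108.8   33.5] yaw -100.9 q6 1.28 F [-1.  -4.9 -2.5] M [-1.431  0.113  0.069] w 8.6 g 113.8
```

>>> send_rows(
  targets=[
    {"gripper":1,"x":0,"y":0,"z":0,"ax":0,"ay":0,"az":7.1},
    {"gripper":1,"x":0,"y":0,"z":0,"ax":0,"ay":0,"az":7.1},
    {"gripper":1,"x":0,"y":0,"z":0,"ax":0,"ay":0,"az":7.1},
    {"gripper":1,"x":0,"y":0,"z":0,"ax":0,"ay":0,"az":7.1},
    {"gripper":1,"x":0,"y":0,"z":0,"ax":0,"ay":0,"az":7.1},
  ],
)

```text
clock: 15.1
position: [501.3, -108.2, 33.6]
ee_rot: [0.918, -0.397, -0.0, 0.0]
contact_force: [0.2, -0.4, -4.1]
gripper_width: 8.5
grasp_force: 113.6
```

>>> send_rows(
  targets=[
    {"gripper":1,"x":0,"y":0,"z":0,"ax":0,"ay":0,"az":7.1},
    {"gripper":1,"x":0,"y":0,"z":0,"ax":0,"ay":0,"az":0},
  ],
)

```text
clock: 15.27
position: [501.4, -108.1, 33.6]
ee_rot: [0.892, -0.452, -0.0, -0.0]
contact_force: [0.6, -1.7, -4.4]
gripper_width: 8.8
grasp_force: 113.6
```

```bash
cat >> h.py <<'E'
def plate(n=2):
    m=arm.camera_model("top");W=[]
    for _ in range(n):
        p,d=arm.get_image("top");W.append(plate_fit(cloud(m,d),d,np.array([557.2,-29.1]),np.radians(9.4))[0])
    w=np.mean(W,0)-[40.37,0.0005,0.0012]
    print('mean',w[0].round(2),'tilt',np.hypot(w[1],w[2]).round(4),'K1-4',[(w[0]+68*(a*w[1]+b*w[2])).round(2) for a,b in [(1,-1),(1,1),(-1,-1),(-1,1)]])
E
python3 -c "from h import *;st();plate()"
```

```text
15.27 [ 501.4 -108.1   33.6] yaw -143.7 q6 0.53 F [ 0.6 -1.7 -4.4] M [-0.28  -0.263 -0.081] w 8.8 g 113.6
mean -4.04 tilt 0.0037 K1-4 [np.float64(-4.12), np.float64(-3.69), np.float64(-4.39), np.float64(-3.96)]
```

>>> send_rows(
  targets=[
    {"gripper":0.2,"x":0,"y":0,"z":0,"ax":0,"ay":0,"az":0},
    {"gripper":0.2,"x":0,"y":0,"z":0,"ax":0,"ay":0,"az":0},
    {"gripper":0.2,"x":0,"y":0,"z":-2.8,"ax":0,"ay":0,"az":0},
    {"gripper":0.2,"x":0,"y":0,"z":0,"ax":0,"ay":0,"az":0},
    {"gripper":0.2,"x":0,"y":0,"z":0,"ax":0,"ay":0,"az":0},
  ],
)

```text
clock: 15.78
position: [502.7, -108.2, 63.4]
ee_rot: [0.893, -0.45, 0.002, -0.001]
contact_force: [-0.0, -0.9, 0.2]
gripper_width: 34.4
grasp_force: 0.0
```

```bash
python3 -c "
from h import *;st();plan(635.5,-85,62,-154.7)"
```

```text
15.78 [ 502.7 -108.2   63.4] yaw -143.5 q6 0.53 F [-0.  -0.9  0.2] M [0.019 0.009 0.015] w 34.4 g 0.0
from [ 502.7 -108.2   63.4] -143.5 q6 0.53
4
[{"gripper": 0.2, "x": 1.51, "y": -3.01, "z": 0.04, "ax": 0, "ay": 0, "az": 2.8}, {"gripper": 0.2, "x": 1.36, "y": -3.08, "z": 0.04, "ax": 0, "ay": 0, "az": 2.8}, {"gripper": 0.2, "x": 1.21, "y": -3.15, "z": 0.04, "ax": 0, "ay": 0, "az": 2.8}, {"gripper": 0.2, "x": 1.05, "y": -3.2, "z": 0.04, "ax": 0, "ay": 0, "az": 2.8}]
```

>>> send_rows(
  targets=[
    {"gripper":0.2,"x":1.51,"y":-3.01,"z":0.04,"ax":0,"ay":0,"az":2.8},
    {"gripper":0.2,"x":1.36,"y":-3.08,"z":0.04,"ax":0,"ay":0,"az":2.8},
    {"gripper":0.2,"x":1.21,"y":-3.15,"z":0.04,"ax":0,"ay":0,"az":2.8},
    {"gripper":0.2,"x":1.05,"y":-3.2,"z":0.04,"ax":0,"ay":0,"az":2.8},
  ],
)

```text
clock: 16.12
position: [634.9, -85.2, 59.6]
ee_rot: [0.844, -0.536, -0.0, 0.0]
contact_force: [-0.1, -0.4, -0.1]
gripper_width: 34.2
grasp_force: 0.0
```

>>> send_rows(
  targets=[
    {"gripper":0.2,"x":0,"y":0,"z":0,"ax":0,"ay":0,"az":0},
    {"gripper":0.2,"x":0,"y":0,"z":0,"ax":0,"ay":0,"az":0},
    {"gripper":0.2,"x":0,"y":0,"z":0,"ax":0,"ay":0,"az":0},
  ],
)

```text
clock: 16.37
position: [632.6, -85.4, 58.9]
ee_rot: [0.845, -0.536, -0.001, 0.001]
contact_force: [-0.1, 0.7, -0.5]
gripper_width: 33.8
grasp_force: 0.0
```

```bash
python3 -c "
from h import *;bar(1);plan(635.4,-85.1,33,-154.7)"
```

```text
bar 2358 shift 2.1 -2.6 [ 9.6 79.9] az -0.2
from [632.4 -85.6  59.4] -154.8 q6 0.32
1
[{"gripper": 0.2, "x": 0.08, "y": -0.29, "z": 2.64, "ax": 0, "ay": 0, "az": -0.1}]
```

>>> send_rows(
  targets=[
    {"gripper":0.2,"x":0.15,"y":-0.27,"z":0,"ax":0,"ay":0,"az":-0.1},
    {"gripper":0.2,"x":0,"y":0,"z":1.3,"ax":0,"ay":0,"az":0},
    {"gripper":0.2,"x":0,"y":0,"z":1.3,"ax":0,"ay":0,"az":0},
    {"gripper":1,"x":0,"y":0,"z":0,"ax":0,"ay":0,"az":0},
    {"gripper":1,"x":0,"y":0,"z":0,"ax":0,"ay":0,"az":0},
  ],
)

```text
clock: 16.83
position: [636.3, -85.8, 34.1]
ee_rot: [0.845, -0.535, -0.0, 0.0]
contact_force: [0.5, -1.3, 1.6]
gripper_width: 10.5
grasp_force: 0.1
```

>>> send_rows(
  targets=[
    {"gripper":1,"x":0,"y":0,"z":0,"ax":0,"ay":0,"az":0},
  ],
)

```text
clock: 16.92
position: [636.0, -86.0, 34.3]
ee_rot: [0.845, -0.535, -0.001, 0.001]
contact_force: [-1.4, -0.8, -2.2]
gripper_width: 8.5
grasp_force: 59.8
```

```bash
python3 -c "from h import *;st()"
```

```text
16.92 [636.  -86.   34.3] yaw -154.7 q6 0.32 F [-1.4 -0.8 -2.2] M [-0.094  0.454  0.054] w 8.5 g 59.8
```

>>> send_rows(
  targets=[
    {"gripper":1,"x":0,"y":0,"z":0,"ax":0,"ay":0,"az":7.1},
    {"gripper":1,"x":0,"y":0,"z":0,"ax":0,"ay":0,"az":7.1},
    {"gripper":1,"x":0,"y":0,"z":0,"ax":0,"ay":0,"az":7.1},
    {"gripper":1,"x":0,"y":0,"z":0,"ax":0,"ay":0,"az":7.1},
    {"gripper":1,"x":0,"y":0,"z":0,"ax":0,"ay":0,"az":7.1},
  ],
)

```text
clock: 17.33
position: [636.3, -86.0, 34.3]
ee_rot: [-0.639, 0.769, 0.0, -0.0]
contact_force: [-1.1, -0.3, -2.9]
gripper_width: 8.3
grasp_force: 59.8
```

>>> send_rows(
  targets=[
    {"gripper":1,"x":0,"y":0,"z":0,"ax":0,"ay":0,"az":7.1},
    {"gripper":1,"x":0,"y":0,"z":0,"ax":0,"ay":0,"az":0},
  ],
)

```text
clock: 17.5
position: [636.4, -86.0, 34.3]
ee_rot: [-0.592, 0.806, 0.0, -0.0]
contact_force: [-1.8, -0.1, -1.5]
gripper_width: 8.4
grasp_force: 59.8
```

```bash
python3 -c "from h import *;st();plate()"
```

```text
17.5 [636.4 -86.   34.3] yaw 162.6 q6 -0.42 F [-1.8 -0.1 -1.5] M [-0.215  0.314 -0.077] w 8.4 g 59.8
mean -3.79 tilt 0.0051 K1-4 [np.float64(-3.95), np.float64(-3.33), np.float64(-4.26), np.float64(-3.63)]
```

>>> send_rows(
  targets=[
    {"gripper":0.2,"x":0,"y":0,"z":0,"ax":0,"ay":0,"az":0},
    {"gripper":0.2,"x":0,"y":0,"z":0,"ax":0,"ay":0,"az":0},
    {"gripper":0.2,"x":0,"y":0,"z":-2.8,"ax":0,"ay":0,"az":0},
    {"gripper":0.2,"x":0,"y":0,"z":0,"ax":0,"ay":0,"az":0},
    {"gripper":0.2,"x":0,"y":0,"z":0,"ax":0,"ay":0,"az":0},
  ],
)

```text
clock: 18.02
position: [639.4, -85.5, 64.7]
ee_rot: [-0.593, 0.805, -0.002, 0.003]
contact_force: [-0.2, -0.1, -0.2]
gripper_width: 34.1
grasp_force: 0.0
```

```bash
python3 -c "
from h import *;st();plan(479,26.5,62,-100)"
```

```text
18.02 [639.4 -85.5  64.7] yaw 162.8 q6 -0.42 F [-0.2 -0.1 -0.2] M [0.025 0.011 0.035] w 34.1 g 0.0
from [639.4 -85.5  64.7] 162.8 q6 -0.42
38
[{"gripper": 0.2, "x": -0.16, "y": 0.49, "z": 0.01, "ax": 0, "ay": 0, "az": 6.9}, {"gripper": 0.2, "x": -0.1, "y": 0.51, "z": 0.01, "ax": 0, "ay": 0, "az": 6.9}, {"gripper": 0.2, "x": -0.03, "y": 0.51, "z": 0.01, "ax": 0, "ay": 0, "az": 6.9}, {"gripper": 0.2, "x": 0.03, "y": 0.51, "z": 0.01, "ax": 0, "ay": 0, "az": 6.9}, {"gripper": 0.2, "x": 0.09, "y": 0.51, "z": 0.01, "ax": 0, "ay": 0, "az": 6.9}]
[{"gripper": 0.2, "x": 0.15, "y": 0.49, "z": 0.01, "ax": 0, "ay": 0, "az": 6.9}, {"gripper": 0.2, "x": 0.21, "y": 0.47, "z": 0.01, "ax": 0, "ay": 0, "az": 6.9}, {"gripper": 0.2, "x": 0.26, "y": 0.44, "z": 0.01, "ax": 0, "ay": 0, "az": 6.9}, {"gripper": 0.2, "x": 0.31, "y": 0.41, "z": 0.01, "ax": 0, "ay": 0, "az": 6.9}, {"gripper": 0.2, "x": 0.36, "y": 0.37, "z": 0.01, "ax": 0, "ay": 0, "az": 6.9}]
[{"gripper": 0.2, "x": 0.4, "y": 0.32, "z": 0.01, "ax": 0, "ay": 0, "az": 6.9}, {"gripper": 0.2, "x": 0.44, "y": 0.27, "z": 0.01, "ax": 0, "ay": 0, "az": 
[... 1417 characters left out ...]
1, "z": 0.01, "ax": 0, "ay": 0, "az": 6.9}]
[{"gripper": 0.2, "x": -0.09, "y": -0.51, "z": 0.01, "ax": 0, "ay": 0, "az": 6.9}, {"gripper": 0.2, "x": -0.15, "y": -0.49, "z": 0.01, "ax": 0, "ay": 0, "az": 6.9}, {"gripper": 0.2, "x": -0.21, "y": -0.47, "z": 0.01, "ax": 0, "ay": 0, "az": 6.9}, {"gripper": 0.2, "x": -0.26, "y": -0.44, "z": 0.01, "ax": 0, "ay": 0, "az": 6.9}, {"gripper": 0.2, "x": -0.31, "y": -0.41, "z": 0.01, "ax": 0, "ay": 0, "az": 6.9}]
[{"gripper": 0.2, "x": -0.36, "y": -0.37, "z": 0.01, "ax": 0, "ay": 0, "az": 6.9}, {"gripper": 0.2, "x": -0.4, "y": -0.32, "z": 0.01, "ax": 0, "ay": 0, "az": 6.9}, {"gripper": 0.2, "x": -0.44, "y": -0.27, "z": 0.01, "ax": 0, "ay": 0, "az": 6.9}]
```

```bash
python3 -c "
from h import *;plan(479,26.5,62,260)"
```

```text
from [639.4 -85.5  64.7] 162.8 q6 -0.42
14
[{"gripper": 0.2, "x": -0.43, "y": 1.33, "z": 0.02, "ax": 0, "ay": 0, "az": -6.9}, {"gripper": 0.2, "x": -0.58, "y": 1.27, "z": 0.02, "ax": 0, "ay": 0, "az": -6.9}, {"gripper": 0.2, "x": -0.73, "y": 1.19, "z": 0.02, "ax": 0, "ay": 0, "az": -6.9}, {"gripper": 0.2, "x": -0.87, "y": 1.09, "z": 0.02, "ax": 0, "ay": 0, "az": -6.9}, {"gripper": 0.2, "x": -1.0, "y": 0.98, "z": 0.02, "ax": 0, "ay": 0, "az": -6.9}]
[{"gripper": 0.2, "x": -1.11, "y": 0.85, "z": 0.02, "ax": 0, "ay": 0, "az": -6.9}, {"gripper": 0.2, "x": -1.2, "y": 0.71, "z": 0.02, "ax": 0, "ay": 0, "az": -6.9}, {"gripper": 0.2, "x": -1.28, "y": 0.56, "z": 0.02, "ax": 0, "ay": 0, "az": -6.9}, {"gripper": 0.2, "x": -1.34, "y": 0.4, "z": 0.02, "ax": 0, "ay": 0, "az": -6.9}, {"gripper": 0.2, "x": -1.38, "y": 0.24, "z": 0.02, "ax": 0, "ay": 0, "az": -6.9}]
[{"gripper": 0.2, "x": -1.4, "y": 0.07, "z": 0.02, "ax": 0, "ay": 0, "az": -6.9}, {"gripper": 0.2, "x": -1.39, "y": -0.1, "z": 0.02, "ax": 0, "ay": 0, "az": -6.9}, {"gripper": 0.2, "x": -1.37, "y": -0.27, "z": 0.02, "ax": 0, "ay": 0, "az": -6.9}, {"gripper": 0.2, "x": -1.33, "y": -0.43, "z": 0.02, "ax": 0, "ay": 0, "az": -6.9}]
```

>>> send_rows(
  targets=[
    {"gripper":0.2,"x":-0.43,"y":1.33,"z":0.02,"ax":0,"ay":0,"az":-6.9},
    {"gripper":0.2,"x":-0.58,"y":1.27,"z":0.02,"ax":0,"ay":0,"az":-6.9},
    {"gripper":0.2,"x":-0.73,"y":1.19,"z":0.02,"ax":0,"ay":0,"az":-6.9},
    {"gripper":0.2,"x":-0.87,"y":1.09,"z":0.02,"ax":0,"ay":0,"az":-6.9},
    {"gripper":0.2,"x":-1.0,"y":0.98,"z":0.02,"ax":0,"ay":0,"az":-6.9},
  ],
)

```text
clock: 18.43
position: [579.4, -45.1, 60.8]
ee_rot: [0.807, -0.591, 0.0, -0.0]
contact_force: [-0.3, -0.6, -0.3]
gripper_width: 33.9
grasp_force: 0.0
```

>>> send_rows(
  targets=[
    {"gripper":0.2,"x":-1.11,"y":0.85,"z":0.02,"ax":0,"ay":0,"az":-6.9},
    {"gripper":0.2,"x":-1.2,"y":0.71,"z":0.02,"ax":0,"ay":0,"az":-6.9},
    {"gripper":0.2,"x":-1.28,"y":0.56,"z":0.02,"ax":0,"ay":0,"az":-6.9},
    {"gripper":0.2,"x":-1.34,"y":0.4,"z":0.02,"ax":0,"ay":0,"az":-6.9},
    {"gripper":0.2,"x":-1.38,"y":0.24,"z":0.02,"ax":0,"ay":0,"az":-6.9},
  ],
)

```text
clock: 18.85
position: [522.5, -4.6, 59.9]
ee_rot: [0.946, -0.325, 0.0, -0.0]
contact_force: [-0.7, 0.4, 0.3]
gripper_width: 34.5
grasp_force: 0.0
```

>>> send_rows(
  targets=[
    {"gripper":0.2,"x":-1.4,"y":0.07,"z":0.02,"ax":0,"ay":0,"az":-6.9},
    {"gripper":0.2,"x":-1.39,"y":-0.1,"z":0.02,"ax":0,"ay":0,"az":-6.9},
    {"gripper":0.2,"x":-1.37,"y":-0.27,"z":0.02,"ax":0,"ay":0,"az":-6.9},
    {"gripper":0.2,"x":-1.33,"y":-0.43,"z":0.02,"ax":0,"ay":0,"az":-6.9},
  ],
)

```text
clock: 19.18
position: [477.0, 27.9, 59.2]
ee_rot: [0.996, -0.09, 0.0, -0.0]
contact_force: [0.6, 1.4, -0.1]
gripper_width: 34.3
grasp_force: 0.0
```

>>> send_rows(
  targets=[
    {"gripper":0.2,"x":0,"y":0,"z":0,"ax":0,"ay":0,"az":0},
    {"gripper":0.2,"x":0,"y":0,"z":0,"ax":0,"ay":0,"az":0},
    {"gripper":0.2,"x":0,"y":0,"z":0,"ax":0,"ay":0,"az":0},
  ],
)

```text
clock: 19.43
position: [478.2, 27.5, 59.4]
ee_rot: [0.996, -0.094, 0.001, -0.0]
contact_force: [0.3, -0.2, -0.6]
gripper_width: 34.2
grasp_force: 0.0
```

```bash
python3 -c "
from h import *;bar(4);plan(479,26.5,33,-100)"
```

```text
bar 2356 shift 1.4 1.6 [ 9.7 79.6] az -0.8
from [478.2  27.4  59.3] -100.8 q6 0.99
1
[{"gripper": 0.2, "x": 0.1, "y": 0.07, "z": 2.63, "ax": 0, "ay": 0, "az": -0.8}]
```

>>> send_rows(
  targets=[
    {"gripper":0.2,"x":0.12,"y":0.12,"z":0,"ax":0,"ay":0,"az":-0.8},
    {"gripper":0.2,"x":0,"y":0,"z":1.3,"ax":0,"ay":0,"az":0},
    {"gripper":0.2,"x":0,"y":0,"z":1.3,"ax":0,"ay":0,"az":0},
    {"gripper":1,"x":0,"y":0,"z":0,"ax":0,"ay":0,"az":0},
    {"gripper":1,"x":0,"y":0,"z":0,"ax":0,"ay":0,"az":0},
  ],
)

```text
clock: 19.9
position: [477.6, 25.6, 32.2]
ee_rot: [0.996, -0.087, -0.001, 0.0]
contact_force: [-3.5, 18.1, 3.5]
gripper_width: 13.6
grasp_force: 26.8
```

>>> send_rows(
  targets=[
    {"gripper":1,"x":0,"y":0,"z":0,"ax":0,"ay":0,"az":0},
  ],
)

```text
clock: 19.98
position: [478.4, 25.2, 33.7]
ee_rot: [0.996, -0.086, -0.0, 0.001]
contact_force: [0.0, -3.0, -1.8]
gripper_width: 8.5
grasp_force: 81.8
```

```bash
python3 -c "from h import *;st()"
```

```text
19.98 [478.4  25.2  33.7] yaw -99.9 q6 1.0 F [ 0.  -3.  -1.8] M [-1.085 -0.077  0.101] w 8.5 g 81.8
```

>>> send_rows(
  targets=[
    {"gripper":1,"x":0,"y":0,"z":0,"ax":0,"ay":0,"az":7.1},
    {"gripper":1,"x":0,"y":0,"z":0,"ax":0,"ay":0,"az":7.1},
    {"gripper":1,"x":0,"y":0,"z":0,"ax":0,"ay":0,"az":7.1},
    {"gripper":1,"x":0,"y":0,"z":0,"ax":0,"ay":0,"az":7.1},
    {"gripper":1,"x":0,"y":0,"z":0,"ax":0,"ay":0,"az":7.1},
  ],
)

```text
clock: 20.4
position: [478.8, 25.7, 33.8]
ee_rot: [0.921, -0.388, 0.0, -0.0]
contact_force: [0.2, -0.5, -1.5]
gripper_width: 8.5
grasp_force: 81.6
```

>>> send_rows(
  targets=[
    {"gripper":1,"x":0,"y":0,"z":0,"ax":0,"ay":0,"az":7.1},
    {"gripper":1,"x":0,"y":0,"z":0,"ax":0,"ay":0,"az":0},
  ],
)

```text
clock: 20.57
position: [478.9, 25.8, 33.7]
ee_rot: [0.896, -0.443, 0.0, -0.0]
contact_force: [0.3, -1.9, -1.9]
gripper_width: 8.5
grasp_force: 81.7
```

```bash
python3 -c "from h import *;st();plate(3);st()"
```

```text
20.57 [478.9  25.8  33.7] yaw -142.6 q6 0.26 F [ 0.3 -1.9 -1.9] M [-0.628 -0.252 -0.128] w 8.5 g 81.7
mean -3.84 tilt 0.0046 K1-4 [np.float64(-4.05), np.float64(-3.45), np.float64(-4.23), np.float64(-3.62)]
20.72 [478.9  25.9  33.7] yaw -142.3 q6 0.26 F [ 0.6 -2.3 -0.3] M [-0.724 -0.242 -0.062] w 8.6 g 82.0
```

```bash
cat >> h.py <<'E'
def tq(n=3):
    "held torque about the tool axis: joint 6 effort and wrist moment with the offset lateral force taken out"
    E=[]
    for i in range(n):
        s=arm.read_state();X=R.from_quat(s['ee_rot']).as_matrix();E.append([s['joint_efforts'][5],s['wrist_torque']@X[:,2],*s['contact_force'][:2]])
        if i<n-1: arm.get_image("top")
    print('tq',np.round(E,3).tolist(),'yaw',yaw(s).round(1),'q6',s['joints'][5].round(3))
E
python3 -c "from h import *;tq(2)"
```

```text
tq [[0.055, 0.061, 0.62, -2.308], [0.028, 0.014, 1.496, -2.76]] yaw -142.4 q6 0.263
```

>>> send_rows(
  targets=[
    {"gripper":1,"x":0,"y":0,"z":0,"ax":0,"ay":0,"az":6.5},
    {"gripper":1,"x":0,"y":0,"z":0,"ax":0,"ay":0,"az":6.5},
    {"gripper":1,"x":0,"y":0,"z":0,"ax":0,"ay":0,"az":6.5},
    {"gripper":1,"x":0,"y":0,"z":0,"ax":0,"ay":0,"az":6.5},
    {"gripper":1,"x":0,"y":0,"z":0,"ax":0,"ay":0,"az":0},
  ],
)

```text
clock: 21.18
position: [479.4, 26.1, 33.7]
ee_rot: [0.774, -0.633, 0.001, -0.001]
contact_force: [3.1, -3.7, -0.6]
gripper_width: 8.6
grasp_force: 82.0
```

```bash
python3 -c "from h import *;tq(3);plate(2);tq(1)"
```

```text
tq [[-0.525, 0.078, 3.076, -3.726], [-0.122, 0.039, 3.329, -2.217], [0.041, 0.121, 3.844, -3.25]] yaw -168.3 q6 -0.19
mean -3.96 tilt 0.0023 K1-4 [np.float64(-4.04), np.float64(-3.75), np.float64(-4.16), np.float64(-3.87)]
tq [[0.01, -0.002, 2.695, -2.789]] yaw -168.3 q6 -0.191
```

>>> send_rows(
  targets=[
    {"gripper":1,"x":0,"y":0,"z":0,"ax":0,"ay":0,"az":4},
    {"gripper":1,"x":0,"y":0,"z":0,"ax":0,"ay":0,"az":4},
  ],
)

```text
clock: 21.55
position: [479.5, 26.1, 33.7]
ee_rot: [0.728, -0.685, 0.001, -0.001]
contact_force: [4.4, -3.2, -1.1]
gripper_width: 8.3
grasp_force: 82.1
```

```bash
python3 -c "from h import *;tq(1)"
```

```text
tq [[0.471, -0.096, 4.441, -3.208]] yaw -176.5 q6 -0.334
```

>>> send_rows(
  targets=[
    {"gripper":1,"x":0,"y":0,"z":0,"ax":0,"ay":0,"az":3},
  ],
)

```text
clock: 21.63
position: [479.6, 26.1, 33.7]
ee_rot: [0.71, -0.704, 0.001, -0.001]
contact_force: [4.1, -3.4, -0.7]
gripper_width: 8.9
grasp_force: 82.1
```

```bash
python3 -c "from h import *;tq(1)"
```

```text
tq [[0.218, -0.086, 4.072, -3.375]] yaw -179.5 q6 -0.386
```

>>> send_rows(
  targets=[
    {"gripper":1,"x":0,"y":0,"z":0,"ax":0,"ay":0,"az":3},
  ],
)

```text
clock: 21.72
position: [479.6, 26.1, 33.7]
ee_rot: [-0.692, 0.722, -0.001, 0.001]
contact_force: [4.0, -3.0, 0.5]
gripper_width: 8.7
grasp_force: 82.0
```

```bash
python3 -c "from h import *;tq(1)"
```

```text
tq [[0.295, -0.132, 3.966, -2.96]] yaw 177.6 q6 -0.438
```

>>> send_rows(
  targets=[
    {"gripper":1,"x":0,"y":0,"z":0,"ax":0,"ay":0,"az":3},
  ],
)

```text
clock: 21.8
position: [479.7, 26.1, 33.7]
ee_rot: [-0.673, 0.74, -0.001, 0.001]
contact_force: [5.2, -3.3, -0.2]
gripper_width: 8.6
grasp_force: 82.0
```

```bash
python3 -c "from h import *;tq(1);plate(3);tq(3)"
```

```text
tq [[0.301, -0.099, 5.226, -3.275]] yaw 174.6 q6 -0.49
mean -3.85 tilt 0.0075 K1-4 [np.float64(-3.25), np.float64(-3.44), np.float64(-4.26), np.float64(-4.45)]
tq [[0.046, 0.09, 4.269, -4.04], [0.076, 0.066, 4.529, -3.863], [0.081, 0.031, 3.274, -4.084]] yaw 174.6 q6 -0.488
```

```bash
cat >> h.py <<'E'
def plate2(n=2,r=60):
    m=arm.camera_model("top");H=[]
    th=np.radians(9.4);e=np.array([np.cos(th),np.sin(th)]);f=np.array([-e[1],e[0]]);Z=[];U=[];V=[]
    for _ in range(n):
        p,d=arm.get_image("top");C=cloud(m,d);q=C[...,:2]-[557.2,-29.1];u=q@e;v=q@f;z=C[...,2]+1.65
        k=(d>0)&(abs(u)<r)&(abs(v)<r)&(z>30)&(z<48)
        U+=list(u[k]);V+=list(v[k]);Z+=list(z[k])
    U,V,Z=map(np.array,(U,V,Z));A=np.c_[np.ones(len(U)),U,V];w=np.median(Z)*np.array([1,0,0])
    for _ in range(8):
        k=abs(Z-A@w)<4;w=np.linalg.lstsq(A[k],Z[k],rcond=None)[0]
    w=w-[0,.0005,.0012]
    print('mean',w[0].round(2),'n',k.sum(),'of',len(k),'sd',(Z-A@w)[k].std().round(2),'K1-4',[(w[0]+68*(a*w[1]+b*w[2])).round(2) for a,b in [(1,-1),(1,1),(-1,-1),(-1,1)]])
E
python3 -c "
from h import *
plate2(2,60);plate2(1,85)
import cv2
p,d=arm.get_image('top');cv2.imwrite('pics/t5.png',cv2.resize(p[165:315,230:430,::-1],(800,600),interpolation=cv2.INTER_CUBIC))"
```

```text
mean 38.37 n 2697 of 2904 sd 1.87 K1-4 [np.float64(38.85), np.float64(38.87), np.float64(37.87), np.float64(37.89)]
mean 38.14 n 2394 of 2618 sd 1.86 K1-4 [np.float64(38.67), np.float64(38.47), np.float64(37.8), np.float64(37.61)]
```

View pics/t5.png

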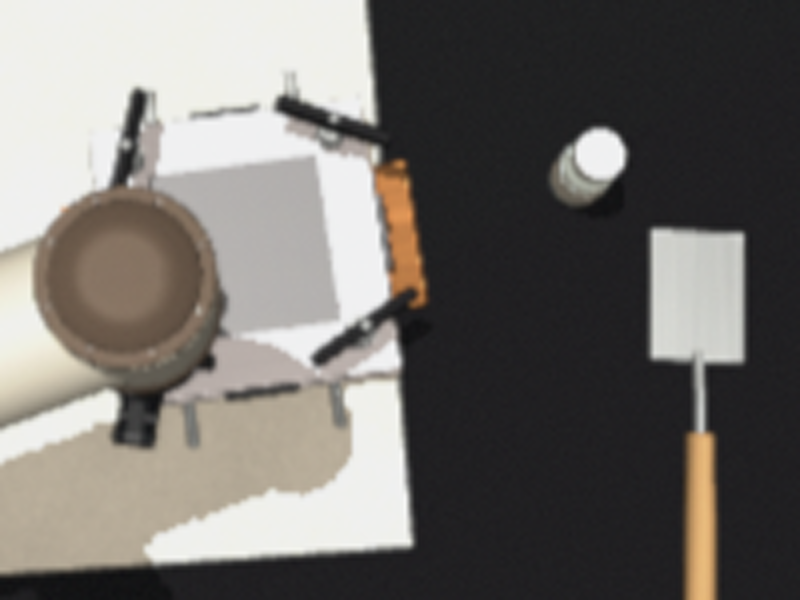

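The top view shows all four bars turned, K4 under the wrist at about (125, 265), and the spool side, jar and scraper undisturbed. Next I lift and go to K1.

>>> send_rows(
  targets=[
    {"gripper":0.2,"x":0,"y":0,"z":0,"ax":0,"ay":0,"az":0},
    {"gripper":0.2,"x":0,"y":0,"z":0,"ax":0,"ay":0,"az":0},
    {"gripper":0.2,"x":0,"y":0,"z":-2.8,"ax":0,"ay":0,"az":0},
    {"gripper":0.2,"x":0,"y":0,"z":0,"ax":0,"ay":0,"az":0},
    {"gripper":0.2,"x":0,"y":0,"z":0,"ax":0,"ay":0,"az":0},
  ],
)

```text
clock: 22.67
position: [478.6, 26.6, 62.1]
ee_rot: [-0.673, 0.74, -0.0, 0.001]
contact_force: [-0.8, -0.1, -0.5]
gripper_width: 34.2
grasp_force: 0.0
```

```bash
python3 -c "
from h import *;st();plan(635.4,-85.5,62,162.6)"
```

```text
22.67 [478.6  26.6  62.1] yaw 174.6 q6 -0.49 F [-0.8 -0.1 -0.5] M [ 0.021  0.032 -0.017] w 34.2 g 0.0
from [478.6  26.6  62.1] 174.6 q6 -0.49
5
[{"gripper": 0.2, "x": 1.93, "y": -3.33, "z": 0.0, "ax": 0, "ay": 0, "az": 2.4}, {"gripper": 0.2, "x": 1.79, "y": -3.41, "z": 0.0, "ax": 0, "ay": 0, "az": 2.4}, {"gripper": 0.2, "x": 1.65, "y": -3.48, "z": 0.0, "ax": 0, "ay": 0, "az": 2.4}, {"gripper": 0.2, "x": 1.5, "y": -3.55, "z": 0.0, "ax": 0, "ay": 0, "az": 2.4}, {"gripper": 0.2, "x": 1.35, "y": -3.61, "z": 0.0, "ax": 0, "ay": 0, "az": 2.4}]
```

>>> send_rows(
  targets=[
    {"gripper":0.2,"x":1.93,"y":-3.33,"z":0.0,"ax":0,"ay":0,"az":2.4},
    {"gripper":0.2,"x":1.79,"y":-3.41,"z":0.0,"ax":0,"ay":0,"az":2.4},
    {"gripper":0.2,"x":1.65,"y":-3.48,"z":0.0,"ax":0,"ay":0,"az":2.4},
    {"gripper":0.2,"x":1.5,"y":-3.55,"z":0.0,"ax":0,"ay":0,"az":2.4},
    {"gripper":0.2,"x":1.35,"y":-3.61,"z":0.0,"ax":0,"ay":0,"az":2.4},
  ],
)

```text
clock: 23.08
position: [635.1, -87.0, 59.9]
ee_rot: [-0.591, 0.807, 0.001, -0.001]
contact_force: [1.5, 1.4, -0.1]
gripper_width: 33.9
grasp_force: 0.0
```

>>> send_rows(
  targets=[
    {"gripper":0.2,"x":0,"y":0,"z":0,"ax":0,"ay":0,"az":0},
    {"gripper":0.2,"x":0,"y":0,"z":0,"ax":0,"ay":0,"az":0},
    {"gripper":0.2,"x":0,"y":0,"z":0,"ax":0,"ay":0,"az":0},
  ],
)

```text
clock: 23.33
position: [633.3, -86.0, 59.6]
ee_rot: [-0.591, 0.806, 0.001, -0.001]
contact_force: [-0.4, -0.2, -0.4]
gripper_width: 34.3
grasp_force: 0.0
```

```bash
python3 -c "
from h import *;bar(1);plan(635.4,-85.5,33,162.6);plate2(3)"
```

```text
bar 2344 shift -0.7 -2.1 [ 9.8 80.1] az -0.2
from [633.3 -85.6  60.2] 162.5 q6 -0.42
1
[{"gripper": 0.2, "x": -0.07, "y": -0.2, "z": 2.72, "ax": 0, "ay": 0, "az": -0.1}]
mean 38.27 n 5252 of 5729 sd 1.86 K1-4 [np.float64(39.05), np.float64(38.56), np.float64(37.98), np.float64(37.5)]
```

>>> send_rows(
  targets=[
    {"gripper":0.2,"x":-0.07,"y":-0.2,"z":0,"ax":0,"ay":0,"az":0},
    {"gripper":0.2,"x":0,"y":0,"z":1.3,"ax":0,"ay":0,"az":0},
    {"gripper":0.2,"x":0,"y":0,"z":1.3,"ax":0,"ay":0,"az":0},
    {"gripper":1,"x":0,"y":0,"z":0,"ax":0,"ay":0,"az":0},
    {"gripper":1,"x":0,"y":0,"z":0,"ax":0,"ay":0,"az":0},
  ],
)

```text
clock: 23.95
position: [636.6, -85.8, 35.0]
ee_rot: [-0.592, 0.806, 0.0, -0.001]
contact_force: [-0.2, -0.8, 0.8]
gripper_width: 10.7
grasp_force: 0.0
```

>>> send_rows(
  targets=[
    {"gripper":1,"x":0,"y":0,"z":0,"ax":0,"ay":0,"az":0},
  ],
)

```text
clock: 24.03
position: [636.5, -85.7, 35.4]
ee_rot: [-0.592, 0.806, 0.0, -0.0]
contact_force: [-1.1, 0.7, -2.4]
gripper_width: 8.5
grasp_force: 60.3
```

>>> send_rows(
  targets=[
    {"gripper":1,"x":0,"y":0,"z":0,"ax":0,"ay":0,"az":5},
    {"gripper":1,"x":0,"y":0,"z":0,"ax":0,"ay":0,"az":5},
    {"gripper":1,"x":0,"y":0,"z":0,"ax":0,"ay":0,"az":5},
    {"gripper":1,"x":0,"y":0,"z":0,"ax":0,"ay":0,"az":5},
  ],
)

```text
clock: 24.37
position: [636.8, -85.9, 35.4]
ee_rot: [-0.441, 0.898, 0.0, -0.0]
contact_force: [-0.6, 0.3, -3.2]
gripper_width: 8.4
grasp_force: 60.2
```

```bash
python3 -c "from h import *;tq(1)"
```

```text
tq [[0.572, -0.106, -0.611, 0.336]] yaw 142.3 q6 -0.775
```

>>> send_rows(
  targets=[
    {"gripper":1,"x":0,"y":0,"z":0,"ax":0,"ay":0,"az":3},
  ],
)

```text
clock: 24.45
position: [636.8, -85.9, 35.4]
ee_rot: [-0.417, 0.909, 0.0, -0.0]
contact_force: [-0.3, 0.4, -4.3]
gripper_width: 8.6
grasp_force: 60.2
```

```bash
python3 -c "from h import *;tq(1)"
```

```text
tq [[0.128, -0.114, -0.253, 0.429]] yaw 139.3 q6 -0.827
```

>>> send_rows(
  targets=[
    {"gripper":1,"x":0,"y":0,"z":0,"ax":0,"ay":0,"az":3},
  ],
)

```text
clock: 24.53
position: [636.9, -85.9, 35.4]
ee_rot: [-0.394, 0.919, 0.0, 0.0]
contact_force: [0.1, -0.2, -3.4]
gripper_width: 8.4
grasp_force: 60.2
```

```bash
python3 -c "from h import *;tq(1);plate2(3);st()"
```

```text
tq [[0.288, -0.032, 0.142, -0.186]] yaw 136.4 q6 -0.878
mean 37.82 n 5346 of 5800 sd 1.86 K1-4 [np.float64(38.05), np.float64(37.73), np.float64(37.9), np.float64(37.58)]
24.68 [636.9 -85.9  35.3] yaw 136.6 q6 -0.88 F [-0.4  0.1 -3.1] M [ 0.031  0.066 -0.152] w 8.4 g 60.3
```

>>> send_rows(
  targets=[
    {"gripper":0.2,"x":0,"y":0,"z":0,"ax":0,"ay":0,"az":0},
    {"gripper":0.2,"x":0,"y":0,"z":0,"ax":0,"ay":0,"az":0},
    {"gripper":0.2,"x":0,"y":0,"z":-2.8,"ax":0,"ay":0,"az":0},
    {"gripper":0.2,"x":0,"y":0,"z":0,"ax":0,"ay":0,"az":0},
    {"gripper":0.2,"x":0,"y":0,"z":0,"ax":0,"ay":0,"az":0},
  ],
)

```text
clock: 25.1
position: [639.2, -86.0, 66.0]
ee_rot: [-0.395, 0.919, -0.001, 0.003]
contact_force: [0.4, 0.3, -0.2]
gripper_width: 34.0
grasp_force: 0.0
```

```bash
python3 -c "
from h import *;st();plan(501.2,-107.3,62,-143.7+360)"
```

```text
25.1 [639.2 -86.   66. ] yaw 136.6 q6 -0.88 F [ 0.4  0.3 -0.2] M [-0.033  0.086 -0.087] w 34.0 g 0.0
from [639.2 -86.   66. ] 136.6 q6 -0.88
12
[{"gripper": 0.2, "x": 0.92, "y": 0.71, "z": 0.03, "ax": 0, "ay": 0, "az": -6.6}, {"gripper": 0.2, "x": 0.83, "y": 0.82, "z": 0.03, "ax": 0, "ay": 0, "az": -6.6}, {"gripper": 0.2, "x": 0.73, "y": 0.91, "z": 0.03, "ax": 0, "ay": 0, "az": -6.6}, {"gripper": 0.2, "x": 0.62, "y": 0.98, "z": 0.03, "ax": 0, "ay": 0, "az": -6.6}, {"gripper": 0.2, "x": 0.5, "y": 1.05, "z": 0.03, "ax": 0, "ay": 0, "az": -6.6}]
[{"gripper": 0.2, "x": 0.38, "y": 1.1, "z": 0.03, "ax": 0, "ay": 0, "az": -6.6}, {"gripper": 0.2, "x": 0.25, "y": 1.14, "z": 0.03, "ax": 0, "ay": 0, "az": -6.6}, {"gripper": 0.2, "x": 0.12, "y": 1.16, "z": 0.03, "ax": 0, "ay": 0, "az": -6.6}, {"gripper": 0.2, "x": -0.02, "y": 1.16, "z": 0.03, "ax": 0, "ay": 0, "az": -6.6}, {"gripper": 0.2, "x": -0.15, "y": 1.15, "z": 0.03, "ax": 0, "ay": 0, "az": -6.6}]
[{"gripper": 0.2, "x": -0.29, "y": 1.13, "z": 0.03, "ax": 0, "ay": 0, "az": -6.6}, {"gripper": 0.2, "x": -0.42, "y": 1.09, "z": 0.03, "ax": 0, "ay": 0, "az": -6.6}]
```

>>> send_rows(
  targets=[
    {"gripper":0.2,"x":0.92,"y":0.71,"z":0.03,"ax":0,"ay":0,"az":-6.6},
    {"gripper":0.2,"x":0.83,"y":0.82,"z":0.03,"ax":0,"ay":0,"az":-6.6},
    {"gripper":0.2,"x":0.73,"y":0.91,"z":0.03,"ax":0,"ay":0,"az":-6.6},
    {"gripper":0.2,"x":0.62,"y":0.98,"z":0.03,"ax":0,"ay":0,"az":-6.6},
    {"gripper":0.2,"x":0.5,"y":1.05,"z":0.03,"ax":0,"ay":0,"az":-6.6},
  ],
)

```text
clock: 25.52
position: [579.0, -94.8, 61.6]
ee_rot: [-0.642, 0.767, -0.0, 0.0]
contact_force: [0.8, -0.4, -0.1]
gripper_width: 34.1
grasp_force: 0.0
```

>>> send_rows(
  targets=[
    {"gripper":0.2,"x":0.38,"y":1.1,"z":0.03,"ax":0,"ay":0,"az":-6.6},
    {"gripper":0.2,"x":0.25,"y":1.14,"z":0.03,"ax":0,"ay":0,"az":-6.6},
    {"gripper":0.2,"x":0.12,"y":1.16,"z":0.03,"ax":0,"ay":0,"az":-6.6},
    {"gripper":0.2,"x":-0.02,"y":1.16,"z":0.03,"ax":0,"ay":0,"az":-6.6},
    {"gripper":0.2,"x":-0.15,"y":1.15,"z":0.03,"ax":0,"ay":0,"az":-6.6},
  ],
)

```text
clock: 25.93
position: [521.4, -103.4, 60.2]
ee_rot: [0.833, -0.553, 0.0, -0.0]
contact_force: [-0.4, 0.0, -0.2]
gripper_width: 33.6
grasp_force: 0.0
```

>>> send_rows(
  targets=[
    {"gripper":0.2,"x":-0.29,"y":1.13,"z":0.03,"ax":0,"ay":0,"az":-6.6},
    {"gripper":0.2,"x":-0.42,"y":1.09,"z":0.03,"ax":0,"ay":0,"az":-6.6},
    {"gripper":0.2,"x":0,"y":0,"z":0,"ax":0,"ay":0,"az":0},
    {"gripper":0.2,"x":0,"y":0,"z":0,"ax":0,"ay":0,"az":0},
    {"gripper":0.2,"x":0,"y":0,"z":0,"ax":0,"ay":0,"az":0},
  ],
)

```text
clock: 26.35
position: [499.9, -106.5, 59.9]
ee_rot: [0.889, -0.457, 0.001, -0.0]
contact_force: [-0.1, 0.3, 0.7]
gripper_width: 33.9
grasp_force: 0.0
```

```bash
python3 -c "
from h import *;bar(3);plan(501.2,-107.3,33,-143.7);plate2(2)"
```

```text
bar 2375 shift 3.0 -0.2 [10.  79.5] az -1.0
from [ 499.9 -106.5   59.8] -144.4 q6 0.51
1
[{"gripper": 0.2, "x": 0.14, "y": -0.06, "z": 2.68, "ax": 0, "ay": 0, "az": -0.7}]
mean 37.25 n 284 of 297 sd 1.79 K1-4 [np.float64(37.86), np.float64(38.76), np.float64(35.74), np.float64(36.65)]
```

>>> send_rows(
  targets=[
    {"gripper":0.2,"x":0.2,"y":-0.04,"z":0,"ax":0,"ay":0,"az":-0.8},
    {"gripper":0.2,"x":0,"y":0,"z":1.3,"ax":0,"ay":0,"az":0},
    {"gripper":0.2,"x":0,"y":0,"z":1.3,"ax":0,"ay":0,"az":0},
    {"gripper":1,"x":0,"y":0,"z":0,"ax":0,"ay":0,"az":0},
    {"gripper":1,"x":0,"y":0,"z":0,"ax":0,"ay":0,"az":0},
  ],
)

```text
clock: 26.92
position: [500.4, -107.6, 33.2]
ee_rot: [0.893, -0.45, -0.001, 0.0]
contact_force: [0.3, -0.0, 12.6]
gripper_width: 11.1
grasp_force: 2.9
```

>>> send_rows(
  targets=[
    {"gripper":1,"x":0,"y":0,"z":0,"ax":0,"ay":0,"az":0},
  ],
)

```text
clock: 27.0
position: [501.0, -107.6, 33.8]
ee_rot: [0.893, -0.45, 0.0, -0.0]
contact_force: [-0.0, 1.4, -2.8]
gripper_width: 9.1
grasp_force: 80.5
```

>>> send_rows(
  targets=[
    {"gripper":1,"x":0,"y":0,"z":0,"ax":0,"ay":0,"az":4},
    {"gripper":1,"x":0,"y":0,"z":0,"ax":0,"ay":0,"az":4},
    {"gripper":1,"x":0,"y":0,"z":0,"ax":0,"ay":0,"az":3},
  ],
)

```text
clock: 27.25
position: [501.3, -107.4, 33.8]
ee_rot: [0.845, -0.535, 0.001, -0.001]
contact_force: [2.0, 2.8, -3.8]
gripper_width: 8.4
grasp_force: 80.0
```

```bash
python3 -c "from h import *;tq(1)"
```

```text
tq [[0.216, -0.099, 2.011, 2.764]] yaw -154.6 q6 0.338
```

>>> send_rows(
  targets=[
    {"gripper":1,"x":0,"y":0,"z":0,"ax":0,"ay":0,"az":3},
  ],
)

```text
clock: 27.33
position: [501.4, -107.4, 33.8]
ee_rot: [0.831, -0.556, 0.001, -0.001]
contact_force: [1.5, 3.4, -4.2]
gripper_width: 8.6
grasp_force: 80.0
```

```bash
python3 -c "from h import *;tq(1)"
```

```text
tq [[0.294, -0.142, 1.475, 3.388]] yaw -157.6 q6 0.286
```

>>> send_rows(
  targets=[
    {"gripper":1,"x":0,"y":0,"z":0,"ax":0,"ay":0,"az":3},
  ],
)

```text
clock: 27.42
position: [501.5, -107.4, 33.9]
ee_rot: [0.816, -0.578, 0.001, -0.001]
contact_force: [1.6, 3.6, -4.5]
gripper_width: 8.5
grasp_force: 80.0
```

```bash
python3 -c "from h import *;tq(1)"
```

```text
tq [[0.282, -0.136, 1.595, 3.63]] yaw -160.6 q6 0.233
```

>>> send_rows(
  targets=[
    {"gripper":1,"x":0,"y":0,"z":0,"ax":0,"ay":0,"az":3},
  ],
)

```text
clock: 27.5
position: [501.6, -107.3, 33.9]
ee_rot: [0.801, -0.599, 0.001, -0.001]
contact_force: [1.9, 3.1, -4.5]
gripper_width: 8.5
grasp_force: 80.0
```

```bash
python3 -c "from h import *;tq(1)"
```

```text
tq [[0.253, -0.185, 1.902, 3.113]] yaw -163.6 q6 0.181
```

>>> send_rows(
  targets=[
    {"gripper":1,"x":0,"y":0,"z":0,"ax":0,"ay":0,"az":3},
  ],
)

```text
clock: 27.58
position: [501.7, -107.3, 33.9]
ee_rot: [0.785, -0.62, 0.001, -0.001]
contact_force: [2.1, 2.0, -4.2]
gripper_width: 8.7
grasp_force: 80.0
```

```bash
python3 -c "from h import *;tq(1);plate2(2);st()"
```

```text
tq [[0.223, -0.146, 2.122, 1.978]] yaw -166.6 q6 0.129
mean 37.66 n 441 of 472 sd 1.96 K1-4 [np.float64(38.0), np.float64(38.6), np.float64(36.72), np.float64(37.32)]
27.68 [ 501.7 -107.3   33.9] yaw -166.5 q6 0.13 F [ 2.8  4.6 -4.7] M [ 1.161 -0.74  -0.023] w 8.7 g 80.0
```

>>> send_rows(
  targets=[
    {"gripper":0.2,"x":0,"y":0,"z":0,"ax":0,"ay":0,"az":0},
    {"gripper":0.2,"x":0,"y":0,"z":0,"ax":0,"ay":0,"az":0},
    {"gripper":0.2,"x":0,"y":0,"z":-2.8,"ax":0,"ay":0,"az":0},
    {"gripper":0.2,"x":0,"y":0,"z":0,"ax":0,"ay":0,"az":0},
    {"gripper":0.2,"x":0,"y":0,"z":0,"ax":0,"ay":0,"az":0},
  ],
)

```text
clock: 28.1
position: [501.2, -108.3, 63.3]
ee_rot: [0.786, -0.619, 0.001, -0.001]
contact_force: [0.8, 1.5, -0.3]
gripper_width: 34.1
grasp_force: 0.0
```

```bash
python3 -c "
from h import *;st();plan(614,49,62,-100.3)"
```

```text
28.1 [ 501.2 -108.3   63.3] yaw -166.5 q6 0.13 F [ 0.8  1.5 -0.3] M [-0.018  0.008  0.052] w 34.1 g 0.0
from [ 501.2 -108.3   63.3] -166.5 q6 0.13
10
[{"gripper": 0.2, "x": -1.27, "y": -1.46, "z": 0.01, "ax": 0, "ay": 0, "az": -6.6}, {"gripper": 0.2, "x": -1.09, "y": -1.6, "z": 0.01, "ax": 0, "ay": 0, "az": -6.6}, {"gripper": 0.2, "x": -0.9, "y": -1.72, "z": 0.01, "ax": 0, "ay": 0, "az": -6.6}, {"gripper": 0.2, "x": -0.69, "y": -1.81, "z": 0.01, "ax": 0, "ay": 0, "az": -6.6}, {"gripper": 0.2, "x": -0.48, "y": -1.88, "z": 0.01, "ax": 0, "ay": 0, "az": -6.6}]
[{"gripper": 0.2, "x": -0.26, "y": -1.92, "z": 0.01, "ax": 0, "ay": 0, "az": -6.6}, {"gripper": 0.2, "x": -0.04, "y": -1.94, "z": 0.01, "ax": 0, "ay": 0, "az": -6.6}, {"gripper": 0.2, "x": 0.18, "y": -1.93, "z": 0.01, "ax": 0, "ay": 0, "az": -6.6}, {"gripper": 0.2, "x": 0.41, "y": -1.89, "z": 0.01, "ax": 0, "ay": 0, "az": -6.6}, {"gripper": 0.2, "x": 0.62, "y": -1.83, "z": 0.01, "ax": 0, "ay": 0, "az": -6.6}]
```

>>> send_rows(
  targets=[
    {"gripper":0.2,"x":-1.27,"y":-1.46,"z":0.01,"ax":0,"ay":0,"az":-6.6},
    {"gripper":0.2,"x":-1.09,"y":-1.6,"z":0.01,"ax":0,"ay":0,"az":-6.6},
    {"gripper":0.2,"x":-0.9,"y":-1.72,"z":0.01,"ax":0,"ay":0,"az":-6.6},
    {"gripper":0.2,"x":-0.69,"y":-1.81,"z":0.01,"ax":0,"ay":0,"az":-6.6},
    {"gripper":0.2,"x":-0.48,"y":-1.88,"z":0.01,"ax":0,"ay":0,"az":-6.6},
  ],
)

```text
clock: 28.52
position: [556.4, -29.0, 60.6]
ee_rot: [0.93, -0.368, -0.001, 0.001]
contact_force: [0.5, 0.2, 0.4]
gripper_width: 34.1
grasp_force: 0.0
```

>>> send_rows(
  targets=[
    {"gripper":0.2,"x":-0.26,"y":-1.92,"z":0.01,"ax":0,"ay":0,"az":-6.6},
    {"gripper":0.2,"x":-0.04,"y":-1.94,"z":0.01,"ax":0,"ay":0,"az":-6.6},
    {"gripper":0.2,"x":0.18,"y":-1.93,"z":0.01,"ax":0,"ay":0,"az":-6.6},
    {"gripper":0.2,"x":0.41,"y":-1.89,"z":0.01,"ax":0,"ay":0,"az":-6.6},
    {"gripper":0.2,"x":0.62,"y":-1.83,"z":0.01,"ax":0,"ay":0,"az":-6.6},
  ],
)

```text
clock: 28.93
position: [613.1, 49.5, 59.8]
ee_rot: [0.996, -0.089, -0.001, 0.0]
contact_force: [-0.1, -0.8, 0.1]
gripper_width: 34.2
grasp_force: 0.0
```

>>> send_rows(
  targets=[
    {"gripper":0.2,"x":0,"y":0,"z":0,"ax":0,"ay":0,"az":0},
    {"gripper":0.2,"x":0,"y":0,"z":0,"ax":0,"ay":0,"az":0},
    {"gripper":0.2,"x":0,"y":0,"z":0,"ax":0,"ay":0,"az":0},
  ],
)

```text
clock: 29.18
position: [612.4, 48.7, 59.9]
ee_rot: [0.996, -0.092, -0.001, 0.0]
contact_force: [0.3, -0.1, -0.4]
gripper_width: 34.3
grasp_force: 0.0
```

```bash
python3 -c "
from h import *;bar(2);plan(614,48.8,33,-100.3);plate2(3)"
```

```text
bar 2364 shift 1.0 0.5 [10.  79.9] az -0.2
from [612.4  48.5  60.1] -100.6 q6 1.04
1
[{"gripper": 0.2, "x": 0.15, "y": -0.06, "z": 2.71, "ax": 0, "ay": 0, "az": -0.3}]
mean 37.79 n 5434 of 5892 sd 1.86 K1-4 [np.float64(38.0), np.float64(38.57), np.float64(37.0), np.float64(37.57)]
```

>>> send_rows(
  targets=[
    {"gripper":0.2,"x":0.12,"y":0,"z":0,"ax":0,"ay":0,"az":-0.2},
    {"gripper":0.2,"x":0,"y":0,"z":1.3,"ax":0,"ay":0,"az":0},
    {"gripper":0.2,"x":0,"y":0,"z":1.3,"ax":0,"ay":0,"az":0},
    {"gripper":1,"x":0,"y":0,"z":0,"ax":0,"ay":0,"az":0},
    {"gripper":1,"x":0,"y":0,"z":0,"ax":0,"ay":0,"az":0},
  ],
)

```text
clock: 29.8
position: [613.8, 48.4, 34.3]
ee_rot: [0.996, -0.09, -0.001, 0.001]
contact_force: [-2.9, -11.5, -3.4]
gripper_width: 10.5
grasp_force: 9.2
```

>>> send_rows(
  targets=[
    {"gripper":1,"x":0,"y":0,"z":0,"ax":0,"ay":0,"az":0},
  ],
)

```text
clock: 29.88
position: [613.6, 47.6, 34.4]
ee_rot: [0.996, -0.09, -0.001, 0.001]
contact_force: [-0.2, -4.5, -3.7]
gripper_width: 8.8
grasp_force: 59.9
```

>>> send_rows(
  targets=[
    {"gripper":1,"x":0,"y":0,"z":0,"ax":0,"ay":0,"az":6},
    {"gripper":1,"x":0,"y":0,"z":0,"ax":0,"ay":0,"az":6},
    {"gripper":1,"x":0,"y":0,"z":0,"ax":0,"ay":0,"az":5},
    {"gripper":1,"x":0,"y":0,"z":0,"ax":0,"ay":0,"az":3},
  ],
)

```text
clock: 30.22
position: [613.6, 47.6, 34.5]
ee_rot: [0.965, -0.263, -0.001, 0.001]
contact_force: [-0.2, -5.9, -3.3]
gripper_width: 8.5
grasp_force: 59.9
```

```bash
python3 -c "from h import *;tq(1)"
```

```text
tq [[0.117, -0.101, -0.175, -5.921]] yaw -120.5 q6 0.697
```

>>> send_rows(
  targets=[
    {"gripper":1,"x":0,"y":0,"z":0,"ax":0,"ay":0,"az":3},
  ],
)

```text
clock: 30.3
position: [613.6, 47.6, 34.4]
ee_rot: [0.958, -0.288, -0.001, 0.001]
contact_force: [-0.3, -5.5, -3.5]
gripper_width: 8.5
grasp_force: 59.9
```

```bash
python3 -c "from h import *;tq(1)"
```

```text
tq [[0.284, -0.14, -0.259, -5.49]] yaw -123.5 q6 0.646
```

>>> send_rows(
  targets=[
    {"gripper":1,"x":0,"y":0,"z":0,"ax":0,"ay":0,"az":3},
  ],
)

```text
clock: 30.38
position: [613.6, 47.6, 34.5]
ee_rot: [0.95, -0.313, -0.001, 0.001]
contact_force: [-0.6, -4.3, -3.0]
gripper_width: 8.5
grasp_force: 60.0
```

```bash
python3 -c "from h import *;tq(1)"
```

```text
tq [[0.277, -0.152, -0.618, -4.329]] yaw -126.5 q6 0.593
```

>>> send_rows(
  targets=[
    {"gripper":1,"x":0,"y":0,"z":0,"ax":0,"ay":0,"az":3},
  ],
)

```text
clock: 30.47
position: [613.6, 47.6, 34.5]
ee_rot: [0.941, -0.338, -0.001, 0.001]
contact_force: [-0.8, -4.9, -3.8]
gripper_width: 8.7
grasp_force: 60.0
```

```bash
python3 -c "from h import *;tq(1);plate2(3);st()"
```

```text
tq [[0.249, -0.168, -0.752, -4.907]] yaw -129.5 q6 0.541
mean 36.96 n 5191 of 5631 sd 1.87 K1-4 [np.float64(36.7), np.float64(36.92), np.float64(37.0), np.float64(37.23)]
30.62 [613.6  47.5  34.5] yaw -129.3 q6 0.54 F [ 0.  -5.9 -3.8] M [-1.361  0.006 -0.059] w 8.6 g 60.0
```

>>> send_rows(
  targets=[
    {"gripper":1,"x":0,"y":0,"z":0,"ax":0,"ay":0,"az":2},
  ],
)

```text
clock: 30.7
position: [613.6, 47.6, 34.5]
ee_rot: [0.936, -0.353, -0.001, 0.001]
contact_force: [-0.3, -4.9, -3.8]
gripper_width: 8.5
grasp_force: 60.0
```

```bash
python3 -c "from h import *;tq(1)"
```

```text
tq [[0.255, -0.195, -0.297, -4.939]] yaw -131.3 q6 0.509
```

>>> send_rows(
  targets=[
    {"gripper":1,"x":0,"y":0,"z":0,"ax":0,"ay":0,"az":2},
  ],
)

```text
clock: 30.78
position: [613.7, 47.6, 34.5]
ee_rot: [0.929, -0.369, -0.001, 0.001]
contact_force: [-1.0, -6.1, -3.0]
gripper_width: 8.5
grasp_force: 60.0
```

```bash
python3 -c "from h import *;tq(1)"
```

```text
tq [[0.09, -0.181, -0.983, -6.128]] yaw -133.4 q6 0.473
```

>>> send_rows(
  targets=[
    {"gripper":1,"x":0,"y":0,"z":0,"ax":0,"ay":0,"az":2},
  ],
)

```text
clock: 30.87
position: [613.6, 47.6, 34.5]
ee_rot: [0.923, -0.386, -0.001, 0.001]
contact_force: [-0.7, -4.0, -3.0]
gripper_width: 8.4
grasp_force: 60.1
```

```bash
python3 -c "from h import *;tq(1)"
```

```text
tq [[0.056, -0.223, -0.721, -3.965]] yaw -135.4 q6 0.438
```

>>> send_rows(
  targets=[
    {"gripper":1,"x":0,"y":0,"z":0,"ax":0,"ay":0,"az":2},
  ],
)

```text
clock: 30.95
position: [613.6, 47.5, 34.6]
ee_rot: [0.916, -0.402, -0.001, 0.001]
contact_force: [-0.4, -4.1, -3.2]
gripper_width: 8.9
grasp_force: 60.1
```

```bash
python3 -c "from h import *;tq(4);st()"
```

```text
tq [[0.036, -0.22, -0.426, -4.109], [-0.238, -0.154, -0.785, -4.784], [-0.149, -0.053, -0.756, -5.954], [-0.059, -0.008, -1.01, -5.579]] yaw -137.3 q6 0.404
31.1 [613.7  47.6  34.6] yaw -137.3 q6 0.4 F [-1.  -5.6 -2.8] M [-1.329  0.062  0.011] w 8.8 g 60.0
```

>>> send_rows(
  targets=[
    {"gripper":0.2,"x":0,"y":0,"z":0,"ax":0,"ay":0,"az":0},
    {"gripper":0.2,"x":0,"y":0,"z":0,"ax":0,"ay":0,"az":0},
    {"gripper":0.2,"x":0,"y":0,"z":-2.8,"ax":0,"ay":0,"az":0},
    {"gripper":0.2,"x":0,"y":0,"z":0,"ax":0,"ay":0,"az":0},
    {"gripper":0.2,"x":0,"y":0,"z":0,"ax":0,"ay":0,"az":0},
  ],
)

```text
clock: 31.52
position: [616.9, 50.1, 65.4]
ee_rot: [0.916, -0.401, 0.003, -0.002]
contact_force: [-0.2, 0.1, 0.3]
gripper_width: 34.2
grasp_force: 0.0
```

```bash
python3 -c "
from h import *;st();plan(501.5,-107.5,62,-166.6)"
```

```text
31.52 [616.9  50.1  65.4] yaw -137.2 q6 0.4 F [-0.2  0.1  0.3] M [0.012 0.034 0.031] w 34.2 g 0.0
from [616.9  50.1  65.4] -137.2 q6 0.4
5
[{"gripper": 0.2, "x": 0.75, "y": 3.84, "z": 0.07, "ax": 0, "ay": 0, "az": 5.9}, {"gripper": 0.2, "x": 1.14, "y": 3.74, "z": 0.07, "ax": 0, "ay": 0, "az": 5.9}, {"gripper": 0.2, "x": 1.51, "y": 3.6, "z": 0.07, "ax": 0, "ay": 0, "az": 5.9}, {"gripper": 0.2, "x": 1.87, "y": 3.43, "z": 0.07, "ax": 0, "ay": 0, "az": 5.9}, {"gripper": 0.2, "x": 2.21, "y": 3.22, "z": 0.07, "ax": 0, "ay": 0, "az": 5.9}]
```

>>> send_rows(
  targets=[
    {"gripper":0.2,"x":0.75,"y":3.84,"z":0.07,"ax":0,"ay":0,"az":5.9},
    {"gripper":0.2,"x":1.14,"y":3.74,"z":0.07,"ax":0,"ay":0,"az":5.9},
    {"gripper":0.2,"x":1.51,"y":3.6,"z":0.07,"ax":0,"ay":0,"az":5.9},
    {"gripper":0.2,"x":1.87,"y":3.43,"z":0.07,"ax":0,"ay":0,"az":5.9},
    {"gripper":0.2,"x":2.21,"y":3.22,"z":0.07,"ax":0,"ay":0,"az":5.9},
  ],
)

```text
clock: 31.93
position: [497.9, -109.1, 59.2]
ee_rot: [0.783, -0.623, 0.0, -0.0]
contact_force: [-0.3, 0.2, -0.7]
gripper_width: 34.2
grasp_force: 0.0
```

>>> send_rows(
  targets=[
    {"gripper":0.2,"x":0,"y":0,"z":0,"ax":0,"ay":0,"az":0},
    {"gripper":0.2,"x":0,"y":0,"z":0,"ax":0,"ay":0,"az":0},
    {"gripper":0.2,"x":0,"y":0,"z":0,"ax":0,"ay":0,"az":0},
  ],
)

```text
clock: 32.18
position: [499.6, -108.3, 59.5]
ee_rot: [0.784, -0.621, 0.001, -0.001]
contact_force: [0.2, -0.4, 0.3]
gripper_width: 34.1
grasp_force: 0.0
```

```bash
python3 -c "
from h import *;bar(3);plan(501.5,-107.5,33,-166.6)"
```

```text
bar 2340 shift 1.2 -2.0 [ 9.8 79.4] az -0.3
from [ 500.  -107.9   59.4] -166.7 q6 0.13
1
[{"gripper": 0.2, "x": -0.0, "y": -0.16, "z": 2.64, "ax": 0, "ay": 0, "az": -0.1}]
```

>>> send_rows(
  targets=[
    {"gripper":0.2,"x":0.08,"y":-0.18,"z":0,"ax":0,"ay":0,"az":0},
    {"gripper":0.2,"x":0,"y":0,"z":1.3,"ax":0,"ay":0,"az":0},
    {"gripper":0.2,"x":0,"y":0,"z":1.3,"ax":0,"ay":0,"az":0},
    {"gripper":1,"x":0,"y":0,"z":0,"ax":0,"ay":0,"az":0},
    {"gripper":1,"x":0,"y":0,"z":0,"ax":0,"ay":0,"az":0},
  ],
)

```text
clock: 32.65
position: [501.7, -107.7, 32.2]
ee_rot: [0.784, -0.621, -0.0, -0.0]
contact_force: [4.5, 1.2, -12.3]
gripper_width: 14.3
grasp_force: 58.8
```

>>> send_rows(
  targets=[
    {"gripper":1,"x":0,"y":0,"z":0,"ax":0,"ay":0,"az":0},
  ],
)

```text
clock: 32.73
position: [501.9, -108.1, 33.8]
ee_rot: [0.784, -0.62, 0.0, -0.0]
contact_force: [1.5, 0.6, -8.1]
gripper_width: 8.6
grasp_force: 89.4
```

```bash
python3 -c "from h import *;tq(1)"
```

```text
tq [[-0.14, -0.134, 1.454, 0.582]] yaw -166.7 q6 0.128
```

>>> send_rows(
  targets=[
    {"gripper":1,"x":0,"y":0,"z":0,"ax":0,"ay":0,"az":1},
  ],
)

```text
clock: 32.82
position: [502.0, -108.1, 33.7]
ee_rot: [0.779, -0.628, 0.001, -0.001]
contact_force: [1.2, 2.8, -3.0]
gripper_width: 8.3
grasp_force: 92.0
```

>>> send_rows(
  targets=[
    {"gripper":1,"x":0,"y":0,"z":0,"ax":0,"ay":0,"az":1.5},
  ],
)

```text
clock: 32.9
position: [502.0, -108.1, 33.7]
ee_rot: [0.77, -0.638, 0.001, -0.001]
contact_force: [1.4, 3.7, -3.0]
gripper_width: 8.5
grasp_force: 91.9
```

```bash
python3 -c "from h import *;tq(1)"
```

```text
tq [[0.049, -0.212, 1.353, 3.729]] yaw -169.3 q6 0.082
```

>>> send_rows(
  targets=[
    {"gripper":1,"x":0,"y":0,"z":0,"ax":0,"ay":0,"az":1.5},
  ],
)

```text
clock: 32.98
position: [502.1, -108.1, 33.8]
ee_rot: [0.761, -0.648, 0.001, -0.001]
contact_force: [1.6, 3.2, -2.9]
gripper_width: 8.6
grasp_force: 92.0
```

```bash
python3 -c "from h import *;tq(1)"
```

```text
tq [[-0.018, -0.24, 1.581, 3.228]] yaw -170.8 q6 0.056
```

>>> send_rows(
  targets=[
    {"gripper":1,"x":0,"y":0,"z":0,"ax":0,"ay":0,"az":1.5},
  ],
)

```text
clock: 33.07
position: [502.1, -108.1, 33.8]
ee_rot: [0.753, -0.658, 0.001, -0.001]
contact_force: [1.7, 3.5, -2.7]
gripper_width: 8.2
grasp_force: 92.0
```

```bash
python3 -c "from h import *;tq(1);st()"
```

```text
tq [[-0.04, -0.225, 1.73, 3.49]] yaw -172.3 q6 0.03
33.07 [ 502.1 -108.1   33.8] yaw -172.3 q6 0.03 F [ 1.7  3.5 -2.7] M [ 0.747 -0.537  0.227] w 8.2 g 92.0
```

>>> send_rows(
  targets=[
    {"gripper":0.2,"x":0,"y":0,"z":0,"ax":0,"ay":0,"az":0},
    {"gripper":0.2,"x":0,"y":0,"z":0,"ax":0,"ay":0,"az":0},
    {"gripper":0.2,"x":0,"y":0,"z":-2.8,"ax":0,"ay":0,"az":0},
    {"gripper":0.2,"x":0,"y":0,"z":0,"ax":0,"ay":0,"az":0},
    {"gripper":0.2,"x":0,"y":0,"z":0,"ax":0,"ay":0,"az":0},
  ],
)

```text
clock: 33.48
position: [501.8, -108.9, 62.7]
ee_rot: [0.753, -0.658, 0.001, -0.001]
contact_force: [-1.2, 0.3, 0.2]
gripper_width: 34.1
grasp_force: 0.0
```

```bash
python3 -c "
from h import *;st();plan(479.5,26.5,62,174.6-360)"
```

```text
33.48 [ 501.8 -108.9   62.7] yaw -172.3 q6 0.03 F [-1.2  0.3  0.2] M [-0.001  0.066  0.047] w 34.1 g 0.0
from [ 501.8 -108.9   62.7] -172.3 q6 0.03
4
[{"gripper": 0.2, "x": -3.43, "y": 0.1, "z": 0.02, "ax": 0, "ay": 0, "az": 3.3}, {"gripper": 0.2, "x": -3.42, "y": 0.29, "z": 0.02, "ax": 0, "ay": 0, "az": 3.3}, {"gripper": 0.2, "x": -3.39, "y": 0.49, "z": 0.02, "ax": 0, "ay": 0, "az": 3.3}, {"gripper": 0.2, "x": -3.36, "y": 0.68, "z": 0.02, "ax": 0, "ay": 0, "az": 3.3}]
```

>>> send_rows(
  targets=[
    {"gripper":0.2,"x":-3.43,"y":0.1,"z":0.02,"ax":0,"ay":0,"az":3.3},
    {"gripper":0.2,"x":-3.42,"y":0.29,"z":0.02,"ax":0,"ay":0,"az":3.3},
    {"gripper":0.2,"x":-3.39,"y":0.49,"z":0.02,"ax":0,"ay":0,"az":3.3},
    {"gripper":0.2,"x":-3.36,"y":0.68,"z":0.02,"ax":0,"ay":0,"az":3.3},
  ],
)

```text
clock: 33.82
position: [477.5, 27.4, 59.8]
ee_rot: [-0.671, 0.742, 0.0, -0.001]
contact_force: [0.9, 0.4, 0.1]
gripper_width: 34.0
grasp_force: 0.0
```

>>> send_rows(
  targets=[
    {"gripper":0.2,"x":0,"y":0,"z":0,"ax":0,"ay":0,"az":0},
    {"gripper":0.2,"x":0,"y":0,"z":0,"ax":0,"ay":0,"az":0},
    {"gripper":0.2,"x":0,"y":0,"z":0,"ax":0,"ay":0,"az":0},
  ],
)

```text
clock: 34.07
position: [478.1, 26.4, 60.0]
ee_rot: [-0.673, 0.74, 0.0, -0.001]
contact_force: [-0.1, -0.2, 0.6]
gripper_width: 34.3
grasp_force: 0.0
```

```bash
python3 -c "
from h import *;bar(4);plan(479.5,26.3,33,174.6);plate2(2)"
```

```text
bar 2353 shift 1.1 -0.7 [79.3 10. ] az 0.1
from [478.3  26.   60. ] 174.5 q6 -0.49
1
[{"gripper": 0.2, "x": -0.05, "y": -0.12, "z": 2.7, "ax": 0, "ay": 0, "az": -0.1}]
mean 37.1 n 2534 of 2756 sd 1.85 K1-4 [np.float64(36.58), np.float64(37.43), np.float64(36.77), np.float64(37.62)]
```

>>> send_rows(
  targets=[
    {"gripper":0.2,"x":0.03,"y":-0.1,"z":0,"ax":0,"ay":0,"az":0},
    {"gripper":0.2,"x":0,"y":0,"z":1.3,"ax":0,"ay":0,"az":0},
    {"gripper":0.2,"x":0,"y":0,"z":1.3,"ax":0,"ay":0,"az":0},
    {"gripper":1,"x":0,"y":0,"z":0,"ax":0,"ay":0,"az":0},
    {"gripper":1,"x":0,"y":0,"z":0,"ax":0,"ay":0,"az":0},
  ],
)

```text
clock: 34.63
position: [480.1, 25.6, 34.2]
ee_rot: [-0.672, 0.74, -0.0, -0.0]
contact_force: [0.4, 0.2, 0.7]
gripper_width: 10.7
grasp_force: 0.2
```

>>> send_rows(
  targets=[
    {"gripper":1,"x":0,"y":0,"z":0,"ax":0,"ay":0,"az":0},
    {"gripper":1,"x":0,"y":0,"z":0,"ax":0,"ay":0,"az":1.5},
    {"gripper":1,"x":0,"y":0,"z":0,"ax":0,"ay":0,"az":2},
  ],
)

```text
clock: 34.88
position: [479.6, 25.6, 34.5]
ee_rot: [-0.649, 0.761, -0.0, -0.0]
contact_force: [1.5, -4.3, -4.3]
gripper_width: 8.5
grasp_force: 59.2
```

```bash
python3 -c "from h import *;tq(1)"
```

```text
tq [[0.233, -0.085, 1.471, -4.259]] yaw 170.9 q6 -0.552
```

>>> send_rows(
  targets=[
    {"gripper":1,"x":0,"y":0,"z":0,"ax":0,"ay":0,"az":2},
  ],
)

```text
clock: 34.97
position: [479.6, 25.6, 34.5]
ee_rot: [-0.636, 0.772, -0.0, -0.0]
contact_force: [1.3, -2.9, -4.5]
gripper_width: 8.8
grasp_force: 59.2
```

```bash
python3 -c "from h import *;tq(1)"
```

```text
tq [[0.182, -0.097, 1.337, -2.892]] yaw 168.9 q6 -0.587
```

>>> send_rows(
  targets=[
    {"gripper":1,"x":0,"y":0,"z":0,"ax":0,"ay":0,"az":2},
  ],
)

```text
clock: 35.05
position: [479.7, 25.6, 34.5]
ee_rot: [-0.622, 0.783, -0.0, -0.0]
contact_force: [2.2, -3.6, -5.3]
gripper_width: 8.3
grasp_force: 59.2
```

```bash
python3 -c "from h import *;tq(1)"
```

```text
tq [[0.177, -0.117, 2.197, -3.606]] yaw 166.9 q6 -0.622
```

>>> send_rows(
  targets=[
    {"gripper":1,"x":0,"y":0,"z":0,"ax":0,"ay":0,"az":2},
  ],
)

```text
clock: 35.13
position: [479.7, 25.6, 34.5]
ee_rot: [-0.608, 0.794, -0.0, -0.0]
contact_force: [2.7, -2.6, -5.0]
gripper_width: 8.7
grasp_force: 59.2
```

```bash
python3 -c "from h import *;tq(1)"
```

```text
tq [[0.161, -0.128, 2.69, -2.568]] yaw 164.9 q6 -0.657
```

>>> send_rows(
  targets=[
    {"gripper":1,"x":0,"y":0,"z":0,"ax":0,"ay":0,"az":2},
  ],
)

```text
clock: 35.22
position: [479.7, 25.6, 34.5]
ee_rot: [-0.594, 0.804, -0.0, -0.0]
contact_force: [1.6, -3.0, -4.9]
gripper_width: 8.5
grasp_force: 59.2
```

```bash
python3 -c "from h import *;tq(1);st()"
```

```text
tq [[0.14, -0.193, 1.648, -3.01]] yaw 162.9 q6 -0.692
35.22 [479.7  25.6  34.5] yaw 162.9 q6 -0.69 F [ 1.6 -3.  -4.9] M [-0.988 -0.648  0.193] w 8.5 g 59.2
```

>>> send_rows(
  targets=[
    {"gripper":1,"x":0,"y":0,"z":0,"ax":0,"ay":0,"az":2},
    {"gripper":1,"x":0,"y":0,"z":0,"ax":0,"ay":0,"az":2},
  ],
)

```text
clock: 35.38
position: [479.7, 25.6, 34.5]
ee_rot: [-0.566, 0.824, -0.0, -0.0]
contact_force: [2.4, -2.8, -3.1]
gripper_width: 8.4
grasp_force: 59.3
```

```bash
python3 -c "from h import *;tq(1)"
```

```text
tq [[0.099, -0.201, 2.375, -2.778]] yaw 158.9 q6 -0.761
```

>>> send_rows(
  targets=[
    {"gripper":1,"x":0,"y":0,"z":0,"ax":0,"ay":0,"az":2},
  ],
)

```text
clock: 35.47
position: [479.8, 25.6, 34.5]
ee_rot: [-0.552, 0.834, -0.0, -0.0]
contact_force: [1.9, -3.6, -3.7]
gripper_width: 8.6
grasp_force: 59.3
```

```bash
python3 -c "from h import *;tq(1)"
```

```text
tq [[0.079, -0.198, 1.926, -3.565]] yaw 156.9 q6 -0.796
```

>>> send_rows(
  targets=[
    {"gripper":1,"x":0,"y":0,"z":0,"ax":0,"ay":0,"az":2},
  ],
)

```text
clock: 35.55
position: [479.8, 25.6, 34.6]
ee_rot: [-0.537, 0.844, -0.0, -0.0]
contact_force: [1.9, -3.6, -4.7]
gripper_width: 8.4
grasp_force: 59.3
```

```bash
python3 -c "from h import *;tq(1)"
```

```text
tq [[0.059, -0.254, 1.916, -3.631]] yaw 154.9 q6 -0.831
```

>>> send_rows(
  targets=[
    {"gripper":0.2,"x":0,"y":0,"z":0,"ax":0,"ay":0,"az":0},
    {"gripper":0.2,"x":0,"y":0,"z":0,"ax":0,"ay":0,"az":0},
    {"gripper":0.2,"x":0,"y":0,"z":-2.8,"ax":0,"ay":0,"az":0},
    {"gripper":0.2,"x":0,"y":0,"z":0,"ax":0,"ay":0,"az":0},
    {"gripper":0.2,"x":0,"y":0,"z":0,"ax":0,"ay":0,"az":0},
  ],
)

```text
clock: 35.97
position: [481.1, 26.9, 64.1]
ee_rot: [-0.538, 0.843, -0.0, 0.002]
contact_force: [-0.4, -0.6, -0.8]
gripper_width: 34.4
grasp_force: 0.0
```

```bash
python3 -c "
from h import *;st();plan(636,-85.5,62,136.5)"
```

```text
35.97 [481.1  26.9  64.1] yaw 155.1 q6 -0.83 F [-0.4 -0.6 -0.8] M [-0.043  0.044 -0.029] w 34.4 g 0.0
from [481.1  26.9  64.1] 155.1 q6 -0.83
5
[{"gripper": 0.2, "x": 0.73, "y": -3.76, "z": 0.04, "ax": 0, "ay": 0, "az": 3.7}, {"gripper": 0.2, "x": 0.49, "y": -3.8, "z": 0.04, "ax": 0, "ay": 0, "az": 3.7}, {"gripper": 0.2, "x": 0.24, "y": -3.82, "z": 0.04, "ax": 0, "ay": 0, "az": 3.7}, {"gripper": 0.2, "x": -0.01, "y": -3.83, "z": 0.04, "ax": 0, "ay": 0, "az": 3.7}, {"gripper": 0.2, "x": -0.25, "y": -3.82, "z": 0.04, "ax": 0, "ay": 0, "az": 3.7}]
```

>>> send_rows(
  targets=[
    {"gripper":0.2,"x":0.73,"y":-3.76,"z":0.04,"ax":0,"ay":0,"az":3.7},
    {"gripper":0.2,"x":0.49,"y":-3.8,"z":0.04,"ax":0,"ay":0,"az":3.7},
    {"gripper":0.2,"x":0.24,"y":-3.82,"z":0.04,"ax":0,"ay":0,"az":3.7},
    {"gripper":0.2,"x":-0.01,"y":-3.83,"z":0.04,"ax":0,"ay":0,"az":3.7},
    {"gripper":0.2,"x":-0.25,"y":-3.82,"z":0.04,"ax":0,"ay":0,"az":3.7},
  ],
)

```text
clock: 36.38
position: [635.5, -87.3, 59.8]
ee_rot: [-0.394, 0.919, 0.0, -0.0]
contact_force: [1.5, 0.9, -0.3]
gripper_width: 33.8
grasp_force: 0.0
```

>>> send_rows(
  targets=[
    {"gripper":0.2,"x":0,"y":0,"z":0,"ax":0,"ay":0,"az":0},
    {"gripper":0.2,"x":0,"y":0,"z":0,"ax":0,"ay":0,"az":0},
    {"gripper":0.2,"x":0,"y":0,"z":0,"ax":0,"ay":0,"az":0},
  ],
)

```text
clock: 36.63
position: [633.5, -86.2, 59.3]
ee_rot: [-0.395, 0.919, 0.001, -0.001]
contact_force: [-0.5, 0.7, 0.5]
gripper_width: 34.0
grasp_force: 0.0
```

```bash
python3 -c "
from h import *;bar(1);plan(636,-85.5,33,136.5);plate2(2)"
```

```text
bar 2333 shift -1.6 -1.2 [79.8 10. ] az -0.1
from [633.3 -85.8  59.8] 136.6 q6 -0.88
1
[{"gripper": 0.2, "x": -0.21, "y": -0.18, "z": 2.68, "ax": 0, "ay": 0, "az": 0.1}]
mean 36.89 n 3546 of 3840 sd 1.87 K1-4 [np.float64(37.16), np.float64(36.95), np.float64(36.83), np.float64(36.61)]
```

>>> send_rows(
  targets=[
    {"gripper":0.2,"x":-0.18,"y":-0.15,"z":0,"ax":0,"ay":0,"az":0},
    {"gripper":0.2,"x":0,"y":0,"z":1.3,"ax":0,"ay":0,"az":0},
    {"gripper":0.2,"x":0,"y":0,"z":1.3,"ax":0,"ay":0,"az":0},
    {"gripper":1,"x":0,"y":0,"z":0,"ax":0,"ay":0,"az":0},
    {"gripper":1,"x":0,"y":0,"z":0,"ax":0,"ay":0,"az":0},
  ],
)

```text
clock: 37.2
position: [636.8, -86.0, 34.4]
ee_rot: [-0.395, 0.919, -0.0, -0.0]
contact_force: [1.1, 0.7, -0.5]
gripper_width: 10.8
grasp_force: 0.0
```

>>> send_rows(
  targets=[
    {"gripper":1,"x":0,"y":0,"z":0,"ax":0,"ay":0,"az":0},
    {"gripper":1,"x":0,"y":0,"z":0,"ax":0,"ay":0,"az":1.5},
    {"gripper":1,"x":0,"y":0,"z":0,"ax":0,"ay":0,"az":2},
    {"gripper":1,"x":0,"y":0,"z":0,"ax":0,"ay":0,"az":2},
  ],
)

```text
clock: 37.53
position: [636.9, -85.9, 34.7]
ee_rot: [-0.35, 0.937, -0.0, 0.0]
contact_force: [0.7, -1.7, -3.3]
gripper_width: 8.7
grasp_force: 60.7
```

```bash
python3 -c "from h import *;tq(1)"
```

```text
tq [[0.182, -0.123, 0.663, -1.703]] yaw 130.9 q6 -0.973
```

>>> send_rows(
  targets=[
    {"gripper":1,"x":0,"y":0,"z":0,"ax":0,"ay":0,"az":2},
  ],
)

```text
clock: 37.62
position: [637.0, -86.0, 34.7]
ee_rot: [-0.333, 0.943, -0.0, 0.0]
contact_force: [1.0, -1.5, -3.0]
gripper_width: 8.7
grasp_force: 60.7
```

```bash
python3 -c "from h import *;tq(1)"
```

```text
tq [[0.177, -0.059, 0.965, -1.524]] yaw 128.9 q6 -1.008
```

>>> send_rows(
  targets=[
    {"gripper":1,"x":0,"y":0,"z":0,"ax":0,"ay":0,"az":2},
  ],
)

```text
clock: 37.7
position: [637.0, -86.0, 34.7]
ee_rot: [-0.317, 0.948, -0.0, 0.0]
contact_force: [0.5, -1.9, -2.5]
gripper_width: 8.5
grasp_force: 60.7
```

```bash
python3 -c "from h import *;tq(1)"
```

```text
tq [[0.177, -0.072, 0.462, -1.878]] yaw 126.9 q6 -1.043
```

>>> send_rows(
  targets=[
    {"gripper":1,"x":0,"y":0,"z":0,"ax":0,"ay":0,"az":2},
  ],
)

```text
clock: 37.78
position: [637.0, -86.0, 34.7]
ee_rot: [-0.3, 0.954, -0.0, 0.0]
contact_force: [0.8, -1.3, -3.7]
gripper_width: 8.6
grasp_force: 60.7
```

```bash
python3 -c "from h import *;tq(1);st()"
```

```text
tq [[0.177, -0.049, 0.812, -1.32]] yaw 124.9 q6 -1.078
37.78 [637.  -86.   34.7] yaw 124.9 q6 -1.08 F [ 0.8 -1.3 -3.7] M [-0.536 -0.248  0.048] w 8.6 g 60.7
```

>>> send_rows(
  targets=[
    {"gripper":1,"x":0,"y":0,"z":0,"ax":0,"ay":0,"az":2},
    {"gripper":1,"x":0,"y":0,"z":0,"ax":0,"ay":0,"az":2},
  ],
)

```text
clock: 37.95
position: [637.0, -86.1, 34.7]
ee_rot: [-0.267, 0.964, -0.0, 0.0]
contact_force: [1.5, -2.3, -3.1]
gripper_width: 8.8
grasp_force: 60.7
```

```bash
python3 -c "from h import *;tq(1)"
```

```text
tq [[0.175, -0.179, 1.532, -2.252]] yaw 120.9 q6 -1.148
```

>>> send_rows(
  targets=[
    {"gripper":1,"x":0,"y":0,"z":0,"ax":0,"ay":0,"az":2},
    {"gripper":1,"x":0,"y":0,"z":0,"ax":0,"ay":0,"az":2},
  ],
)

```text
clock: 38.12
position: [637.1, -86.1, 34.8]
ee_rot: [-0.233, 0.972, -0.0, 0.0]
contact_force: [0.7, -2.0, -3.0]
gripper_width: 8.5
grasp_force: 60.8
```

```bash
python3 -c "from h import *;tq(1)"
```

```text
tq [[0.132, -0.113, 0.696, -2.022]] yaw 116.9 q6 -1.218
```

>>> send_rows(
  targets=[
    {"gripper":1,"x":0,"y":0,"z":0,"ax":0,"ay":0,"az":2},
  ],
)

```text
clock: 38.2
position: [637.1, -86.2, 34.8]
ee_rot: [-0.216, 0.976, -0.0, 0.0]
contact_force: [1.5, -1.7, -2.9]
gripper_width: 8.7
grasp_force: 60.8
```

```bash
python3 -c "from h import *;tq(1)"
```

```text
tq [[0.112, -0.152, 1.463, -1.652]] yaw 115.0 q6 -1.253
```

>>> send_rows(
  targets=[
    {"gripper":1,"x":0,"y":0,"z":0,"ax":0,"ay":0,"az":2},
  ],
)

```text
clock: 38.28
position: [637.1, -86.2, 34.8]
ee_rot: [-0.199, 0.98, -0.0, 0.0]
contact_force: [0.6, -2.0, -2.9]
gripper_width: 8.6
grasp_force: 60.8
```

```bash
python3 -c "from h import *;tq(1)"
```

```text
tq [[0.092, -0.217, 0.595, -1.989]] yaw 113.0 q6 -1.287
```

>>> send_rows(
  targets=[
    {"gripper":1,"x":0,"y":0,"z":0,"ax":0,"ay":0,"az":2},
  ],
)

```text
clock: 38.37
position: [637.1, -86.2, 34.8]
ee_rot: [-0.182, 0.983, -0.0, 0.0]
contact_force: [1.4, -1.9, -3.2]
gripper_width: 8.3
grasp_force: 60.8
```

>>> send_rows(
  targets=[
    {"gripper":1,"x":0,"y":0,"z":0,"ax":0,"ay":0,"az":2},
  ],
)

```text
clock: 38.45
position: [637.1, -86.3, 34.8]
ee_rot: [-0.165, 0.986, -0.0, 0.0]
contact_force: [0.2, -2.8, -2.9]
gripper_width: 8.8
grasp_force: 60.8
```

```bash
python3 -c "from h import *;tq(1)"
```

```text
tq [[0.052, -0.21, 0.206, -2.845]] yaw 109.0 q6 -1.357
```

>>> send_rows(
  targets=[
    {"gripper":0.2,"x":0,"y":0,"z":0,"ax":0,"ay":0,"az":0},
    {"gripper":0.2,"x":0,"y":0,"z":0,"ax":0,"ay":0,"az":0},
    {"gripper":0.2,"x":0,"y":0,"z":-2.8,"ax":0,"ay":0,"az":0},
    {"gripper":0.2,"x":0,"y":0,"z":0,"ax":0,"ay":0,"az":0},
    {"gripper":0.2,"x":0,"y":0,"z":0,"ax":0,"ay":0,"az":0},
  ],
)

```text
clock: 38.87
position: [638.7, -85.6, 65.0]
ee_rot: [-0.166, 0.986, -0.0, 0.003]
contact_force: [-0.3, 0.3, -0.3]
gripper_width: 34.2
grasp_force: 0.0
```

```bash
python3 -c "
from h import *;st();plate2(2);plan(502,-107.8,62,187.7)"
```

```text
38.87 [638.7 -85.6  65. ] yaw 109.1 q6 -1.36 F [-0.3  0.3 -0.3] M [-0.014  0.052  0.06 ] w 34.2 g 0.0
mean 36.95 n 3598 of 3898 sd 1.85 K1-4 [np.float64(36.95), np.float64(36.8), np.float64(37.11), np.float64(36.95)]
from [636.8 -85.7  62.7] 109.0 q6 -1.36
12
[{"gripper": 0.2, "x": 1.12, "y": 0.19, "z": 0.01, "ax": 0, "ay": 0, "az": -6.6}, {"gripper": 0.2, "x": 1.09, "y": 0.32, "z": 0.01, "ax": 0, "ay": 0, "az": -6.6}, {"gripper": 0.2, "x": 1.05, "y": 0.44, "z": 0.01, "ax": 0, "ay": 0, "az": -6.6}, {"gripper": 0.2, "x": 0.99, "y": 0.56, "z": 0.01, "ax": 0, "ay": 0, "az": -6.6}, {"gripper": 0.2, "x": 0.92, "y": 0.67, "z": 0.01, "ax": 0, "ay": 0, "az": -6.6}]
[{"gripper": 0.2, "x": 0.84, "y": 0.77, "z": 0.01, "ax": 0, "ay": 0, "az": -6.6}, {"gripper": 0.2, "x": 0.75, "y": 0.86, "z": 0.01, "ax": 0, "ay": 0, "az": -6.6}, {"gripper": 0.2, "x": 0.64, "y": 0.94, "z": 0.01, "ax": 0, "ay": 0, "az": -6.6}, {"gripper": 0.2, "x": 0.53, "y": 1.01, "z": 0.01, "ax": 0, "ay": 0, "az": -6.6}, {"gripper": 0.2, "x": 0.41, "y": 1.06, "z": 0.01, "ax": 0, "ay": 0, "az": -6.6}]
[{"gripper": 0.2, "x": 0.29, "y": 1.1, "z": 0.01, "ax": 0, "ay": 0, "az": -6.6}, {"gripper": 0.2, "x": 0.16, "y": 1.13, "z": 0.01, "ax": 0, "ay": 0, "az": -6.6}]
```

Plate is level and down. I now go round K3 and K2 again to check for slackening.

>>> send_rows(
  targets=[
    {"gripper":0.2,"x":1.12,"y":0.19,"z":0.01,"ax":0,"ay":0,"az":-6.6},
    {"gripper":0.2,"x":1.09,"y":0.32,"z":0.01,"ax":0,"ay":0,"az":-6.6},
    {"gripper":0.2,"x":1.05,"y":0.44,"z":0.01,"ax":0,"ay":0,"az":-6.6},
    {"gripper":0.2,"x":0.99,"y":0.56,"z":0.01,"ax":0,"ay":0,"az":-6.6},
    {"gripper":0.2,"x":0.92,"y":0.67,"z":0.01,"ax":0,"ay":0,"az":-6.6},
  ],
)

```text
clock: 39.38
position: [579.6, -95.2, 61.0]
ee_rot: [-0.441, 0.897, 0.0, -0.001]
contact_force: [0.3, -0.1, -0.3]
gripper_width: 34.0
grasp_force: 0.0
```

>>> send_rows(
  targets=[
    {"gripper":0.2,"x":0.84,"y":0.77,"z":0.01,"ax":0,"ay":0,"az":-6.6},
    {"gripper":0.2,"x":0.75,"y":0.86,"z":0.01,"ax":0,"ay":0,"az":-6.6},
    {"gripper":0.2,"x":0.64,"y":0.94,"z":0.01,"ax":0,"ay":0,"az":-6.6},
    {"gripper":0.2,"x":0.53,"y":1.01,"z":0.01,"ax":0,"ay":0,"az":-6.6},
    {"gripper":0.2,"x":0.41,"y":1.06,"z":0.01,"ax":0,"ay":0,"az":-6.6},
  ],
)

```text
clock: 39.8
position: [523.4, -104.7, 60.7]
ee_rot: [-0.678, 0.735, 0.0, -0.0]
contact_force: [0.3, 0.4, 0.7]
gripper_width: 33.9
grasp_force: 0.0
```

>>> send_rows(
  targets=[
    {"gripper":0.2,"x":0.29,"y":1.1,"z":0.01,"ax":0,"ay":0,"az":-6.6},
    {"gripper":0.2,"x":0.16,"y":1.13,"z":0.01,"ax":0,"ay":0,"az":-6.6},
    {"gripper":0.2,"x":0,"y":0,"z":0,"ax":0,"ay":0,"az":0},
    {"gripper":0.2,"x":0,"y":0,"z":0,"ax":0,"ay":0,"az":0},
    {"gripper":0.2,"x":0,"y":0,"z":0,"ax":0,"ay":0,"az":0},
  ],
)

```text
clock: 40.22
position: [502.9, -108.5, 61.1]
ee_rot: [0.755, -0.655, 0.0, -0.0]
contact_force: [-0.1, -0.1, 0.5]
gripper_width: 34.2
grasp_force: 0.0
```

```bash
python3 -c "
from h import *;bar(3);plan(502,-107.8,33,-172.3)"
```

```text
bar 2321 shift -0.3 1.4 [10.  80.4] az -1.5
from [ 502.9 -108.4   61.1] -171.9 q6 0.04
1
[{"gripper": 0.2, "x": -0.07, "y": 0.08, "z": 2.81, "ax": 0, "ay": 0, "az": 0.4}]
```

>>> send_rows(
  targets=[
    {"gripper":0.2,"x":-0.05,"y":0.1,"z":0,"ax":0,"ay":0,"az":0},
    {"gripper":0.2,"x":0,"y":0,"z":1.35,"ax":0,"ay":0,"az":0},
    {"gripper":0.2,"x":0,"y":0,"z":1.35,"ax":0,"ay":0,"az":0},
    {"gripper":1,"x":0,"y":0,"z":0,"ax":0,"ay":0,"az":0},
    {"gripper":1,"x":0,"y":0,"z":0,"ax":0,"ay":0,"az":0},
  ],
)

```text
clock: 40.68
position: [502.2, -108.1, 34.1]
ee_rot: [0.756, -0.655, 0.0, -0.0]
contact_force: [0.2, 0.1, 1.3]
gripper_width: 11.0
grasp_force: 0.4
```

>>> send_rows(
  targets=[
    {"gripper":1,"x":0,"y":0,"z":0,"ax":0,"ay":0,"az":0},
  ],
)

```text
clock: 40.77
position: [502.0, -108.1, 34.4]
ee_rot: [0.756, -0.655, 0.001, -0.0]
contact_force: [2.6, -1.0, -4.9]
gripper_width: 8.3
grasp_force: 60.5
```

```bash
python3 -c "from h import *;tq(1)"
```

```text
tq [[-0.125, -0.075, 2.64, -0.989]] yaw -171.8 q6 0.039
```

>>> send_rows(
  targets=[
    {"gripper":1,"x":0,"y":0,"z":0,"ax":0,"ay":0,"az":1},
  ],
)

```text
clock: 40.85
position: [502.1, -108.1, 34.4]
ee_rot: [0.75, -0.661, 0.001, -0.001]
contact_force: [3.4, -1.0, -5.6]
gripper_width: 8.8
grasp_force: 60.5
```

```bash
python3 -c "from h import *;tq(1)"
```

```text
tq [[0.023, -0.225, 3.43, -0.97]] yaw -172.8 q6 0.021
```

>>> send_rows(
  targets=[
    {"gripper":1,"x":0,"y":0,"z":0,"ax":0,"ay":0,"az":1.5},
  ],
)

```text
clock: 40.93
position: [502.1, -108.1, 34.4]
ee_rot: [0.741, -0.671, 0.001, -0.001]
contact_force: [3.5, -0.8, -6.2]
gripper_width: 8.8
grasp_force: 60.5
```

```bash
python3 -c "from h import *;tq(1);st()"
```

```text
tq [[0.01, -0.23, 3.522, -0.846]] yaw -174.4 q6 -0.006
40.93 [ 502.1 -108.1   34.4] yaw -174.4 q6 -0.01 F [ 3.5 -0.8 -6.2] M [-0.188 -0.946  0.23 ] w 8.8 g 60.5
```

>>> send_rows(
  targets=[
    {"gripper":0.2,"x":0,"y":0,"z":0,"ax":0,"ay":0,"az":0},
    {"gripper":0.2,"x":0,"y":0,"z":0,"ax":0,"ay":0,"az":0},
    {"gripper":0.2,"x":0,"y":0,"z":-2.8,"ax":0,"ay":0,"az":0},
    {"gripper":0.2,"x":0,"y":0,"z":0,"ax":0,"ay":0,"az":0},
    {"gripper":0.2,"x":0,"y":0,"z":0,"ax":0,"ay":0,"az":0},
  ],
)

```text
clock: 41.35
position: [502.1, -108.1, 64.0]
ee_rot: [0.741, -0.671, 0.001, -0.001]
contact_force: [0.8, 0.5, -0.4]
gripper_width: 33.6
grasp_force: 0.0
```

```bash
python3 -c "
from h import *;st();plan(614,48.5,62,-137.0)"
```

```text
41.35 [ 502.1 -108.1   64. ] yaw -174.3 q6 -0.0 F [ 0.8  0.5 -0.4] M [-0.025  0.041 -0.021] w 33.6 g 0.0
from [ 502.1 -108.1   64. ] -174.3 q6 -0.0
6
[{"gripper": 0.2, "x": -2.41, "y": -2.12, "z": 0.03, "ax": 0, "ay": 0, "az": -6.2}, {"gripper": 0.2, "x": -2.17, "y": -2.36, "z": 0.03, "ax": 0, "ay": 0, "az": -6.2}, {"gripper": 0.2, "x": -1.9, "y": -2.58, "z": 0.03, "ax": 0, "ay": 0, "az": -6.2}, {"gripper": 0.2, "x": -1.61, "y": -2.78, "z": 0.03, "ax": 0, "ay": 0, "az": -6.2}, {"gripper": 0.2, "x": -1.3, "y": -2.93, "z": 0.03, "ax": 0, "ay": 0, "az": -6.2}]
[{"gripper": 0.2, "x": -0.97, "y": -3.06, "z": 0.03, "ax": 0, "ay": 0, "az": -6.2}]
```

>>> send_rows(
  targets=[
    {"gripper":0.2,"x":-2.41,"y":-2.12,"z":0.03,"ax":0,"ay":0,"az":-6.2},
    {"gripper":0.2,"x":-2.17,"y":-2.36,"z":0.03,"ax":0,"ay":0,"az":-6.2},
    {"gripper":0.2,"x":-1.9,"y":-2.58,"z":0.03,"ax":0,"ay":0,"az":-6.2},
    {"gripper":0.2,"x":-1.61,"y":-2.78,"z":0.03,"ax":0,"ay":0,"az":-6.2},
    {"gripper":0.2,"x":-1.3,"y":-2.93,"z":0.03,"ax":0,"ay":0,"az":-6.2},
  ],
)

```text
clock: 41.77
position: [594.3, 23.4, 60.2]
ee_rot: [0.895, -0.446, -0.001, 0.0]
contact_force: [0.4, -0.5, 0.7]
gripper_width: 34.0
grasp_force: 0.0
```

>>> send_rows(
  targets=[
    {"gripper":0.2,"x":-0.97,"y":-3.06,"z":0.03,"ax":0,"ay":0,"az":-6.2},
    {"gripper":0.2,"x":0,"y":0,"z":0,"ax":0,"ay":0,"az":0},
    {"gripper":0.2,"x":0,"y":0,"z":0,"ax":0,"ay":0,"az":0},
    {"gripper":0.2,"x":0,"y":0,"z":0,"ax":0,"ay":0,"az":0},
  ],
)

```text
clock: 42.1
position: [611.9, 48.0, 59.5]
ee_rot: [0.917, -0.4, -0.001, 0.001]
contact_force: [0.0, -0.2, 0.1]
gripper_width: 34.2
grasp_force: 0.0
```

```bash
python3 -c "
from h import *;bar(2);plan(614,48.2,33,-137)"
```

```text
bar 2358 shift 0.9 -0.9 [10. 80.] az -1.3
from [611.8  47.6  59.8] -137.2 q6 0.41
1
[{"gripper": 0.2, "x": 0.11, "y": -0.2, "z": 2.68, "ax": 0, "ay": 0, "az": -0.2}]
```

>>> send_rows(
  targets=[
    {"gripper":0.2,"x":0.1,"y":-0.13,"z":0,"ax":0,"ay":0,"az":-0.8},
    {"gripper":0.2,"x":0,"y":0,"z":1.3,"ax":0,"ay":0,"az":0},
    {"gripper":0.2,"x":0,"y":0,"z":1.3,"ax":0,"ay":0,"az":0},
    {"gripper":1,"x":0,"y":0,"z":0,"ax":0,"ay":0,"az":0},
    {"gripper":1,"x":0,"y":0,"z":0,"ax":0,"ay":0,"az":0},
  ],
)

```text
clock: 42.57
position: [614.1, 47.8, 34.2]
ee_rot: [0.919, -0.393, -0.0, 0.0]
contact_force: [1.8, 0.6, -0.9]
gripper_width: 10.8
grasp_force: 1.9
```

>>> send_rows(
  targets=[
    {"gripper":1,"x":0,"y":0,"z":0,"ax":0,"ay":0,"az":0},
  ],
)

```text
clock: 42.65
position: [613.7, 47.4, 34.4]
ee_rot: [0.919, -0.393, -0.001, 0.001]
contact_force: [-1.6, -2.3, -2.2]
gripper_width: 8.1
grasp_force: 59.8
```

```bash
python3 -c "from h import *;tq(1)"
```

```text
tq [[-0.157, -0.108, -1.606, -2.264]] yaw -136.3 q6 0.423
```

>>> send_rows(
  targets=[
    {"gripper":1,"x":0,"y":0,"z":0,"ax":0,"ay":0,"az":1},
  ],
)

```text
clock: 42.73
position: [613.7, 47.5, 34.4]
ee_rot: [0.916, -0.401, -0.001, 0.001]
contact_force: [-0.5, -3.3, -1.4]
gripper_width: 9.1
grasp_force: 59.9
```

```bash
python3 -c "from h import *;tq(1)"
```

```text
tq [[0.02, -0.205, -0.513, -3.306]] yaw -137.3 q6 0.404
```

>>> send_rows(
  targets=[
    {"gripper":1,"x":0,"y":0,"z":0,"ax":0,"ay":0,"az":1.5},
  ],
)

```text
clock: 42.82
position: [613.7, 47.5, 34.4]
ee_rot: [0.91, -0.414, -0.001, 0.001]
contact_force: [-1.4, -3.7, -2.2]
gripper_width: 8.6
grasp_force: 59.9
```

```bash
python3 -c "from h import *;tq(1);st()"
```

```text
tq [[0.02, -0.244, -1.36, -3.69]] yaw -138.9 q6 0.377
42.82 [613.7  47.5  34.4] yaw -138.9 q6 0.38 F [-1.4 -3.7 -2.2] M [-0.851  0.35   0.245] w 8.6 g 59.9
```

>>> send_rows(
  targets=[
    {"gripper":0.2,"x":0,"y":0,"z":0,"ax":0,"ay":0,"az":0},
    {"gripper":0.2,"x":0,"y":0,"z":0,"ax":0,"ay":0,"az":0},
    {"gripper":0.2,"x":0,"y":0,"z":-2.8,"ax":0,"ay":0,"az":0},
    {"gripper":0.2,"x":0,"y":0,"z":-4,"ax":0,"ay":0,"az":0},
    {"gripper":0.2,"x":0,"y":0,"z":-4,"ax":0,"ay":0,"az":0},
  ],
)

```text
clock: 43.23
position: [614.7, 48.7, 143.5]
ee_rot: [0.911, -0.413, -0.0, 0.0]
contact_force: [0.9, 0.9, 0.4]
gripper_width: 34.1
grasp_force: 0.0
```

>>> send_rows(
  targets=[
    {"gripper":0.2,"x":0,"y":0,"z":0,"ax":0,"ay":0,"az":0},
    {"gripper":0.2,"x":0,"y":0,"z":0,"ax":0,"ay":0,"az":0},
    {"gripper":0.2,"x":0,"y":0,"z":0,"ax":0,"ay":0,"az":0},
  ],
)

```text
clock: 43.48
position: [614.9, 49.0, 143.0]
ee_rot: [0.911, -0.413, 0.001, -0.001]
contact_force: [-0.6, -0.8, -1.4]
gripper_width: 34.3
grasp_force: 0.0
```

```bash
python3 -c "
from h import *;st();plate2(3);print(arm.job_done())"
```

```text
43.48 [614.9  49.  143. ] yaw -138.8 q6 0.38 F [-0.6 -0.8 -1.4] M [-0.026  0.022  0.035] w 34.3 g 0.0
mean 36.92 n 5373 of 5830 sd 1.84 K1-4 [np.float64(36.88), np.float64(36.94), np.float64(36.9), np.float64(36.96)]
the job is handed in; nothing more can be done
None
```

I handed the job in at about 43.6 s without seeing a verdict: the plate measures level to about 0.1 mm across its corners and, going by the torque climb at every knob, is down on its seats; all four knobs were tightened crosswise in rounds to an estimated 0.2 rad past where resistance begins to climb; and the gripper is clear, with the jar and scraper untouched in the mid-job view and the spool never approached.

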